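Pack the pastry order and send it out through the hatch flap

TASK

Pack every gift box and tin on the counter into the cardboard carton, each standing upright and flat on the carton's floor so that they all fit side by side. Then push the loaded carton along its lane so that the carton itself opens the sprung flap, goes right through the hatch and rolls down to the collection side with the flap shut behind it; do not open or hold the flap with the robot. Last, press the counter bell to call for collection, and leave the wooden moulds and the jar where they are.

Things in the scene. Friction and masses are not known exactly. Their poses are not given: they have to be found in the camera images.
- gift_large_c (a point): Large red gift box with gold bands, 88 (x) by 144 (y) by 58 mm high, about 0.25 kg. A stiff handle stands upright on its top centre: a bar 14 mm thick, 60 mm long along the box's own y, 15 mm deep over an open gap, its top 34 mm above the lid. Origin at the centre of the body without handle (29 mm above its underside); x, y along its sides, z up. May be absent (None).
- gift_teal_c (a point): Small teal gift box with gold bands, 62 (x) by 70 (y) by 54 mm high, about 0.12 kg. A stiff handle stands upright on its top centre: a bar 14 mm thick, 44 mm long along the box's own y, 15 mm deep over an open gap, its top 34 mm above the lid. Origin at the centre of the body without handle (27 mm above its underside); x, y along its sides, z up. May be absent (None).
- gift_yellow_c (a point): Small yellow gift box with red bands, 62 (x) by 70 (y) by 54 mm high, about 0.12 kg. A stiff handle stands upright on its top centre: a bar 14 mm thick, 44 mm long along the box's own y, 15 mm deep over an open gap, its top 34 mm above the lid. Origin at the centre of the body without handle (27 mm above its underside); x, y along its sides, z up. May be absent (None).
- tin_square_c (a point): Blue square pastry tin, 78 by 78 by 60 mm high, about 0.16 kg. A stiff handle stands upright on its top centre: a bar 14 mm thick, 44 mm long along the box's own y, 15 mm deep over an open gap, its top 34 mm above the lid. Origin at the centre of the body without handle (30 mm above its underside); x, y along its sides, z up. May be absent (None).
- tin_round_c (a point): Green round pastry tin, 76 mm in diameter, 60 mm high, about 0.14 kg, with an upright brass lid knob 20 mm in diameter, 34 mm tall, at the centre of its top. Origin at the centre of the body without the knob (30 mm above its underside), z up. May be absent (None).
- carton: Open cardboard carton with red stripes, 176 (x) by 250 (y) by 50 mm high outside; walls and floor 5 mm (inside 166 by 240 by 45 mm); about 0.2 kg. Only the end wall towards the flap (carton -y) is taller: 106 mm, with a hand hole. It stands on the lane's deck, long side along it. The whole order fits on its floor in one layer, with a few millimetres to spare around each piece. Origin at the centre of its underside, z up.
- hatch: Dispatch hatch, fixed. Origin on the counter (table height) straight below the shut flap, mid-width, z up. Its y points from the flap back along the lane, so the carton is pushed to hatch -y. For y = 4 to 370 mm there is a level steel deck, 40 mm above the counter, between two rails 186 mm apart, their tops 20 mm above the deck.
- frame_top (a point): Middle of the top of the hatch's steel frame (two posts and a header around the flap), 262 mm above the counter. The frame is 262 mm wide outside and 44 mm deep along the lane; its opening is 206 mm wide and reaches from the deck to 200 mm above the counter. The robot's gripper does not pass under it.
- chute_top (a point): Top of the chute, in the middle of the hatch opening, at deck height below the flap. From here free rollers fall at 0.24 rad to hatch -y for 385 mm, to a red end stop. With more than half its length past the flap the carton tips on to the rollers; pushed on slowly until some 50 to 80 mm are left before the flap, it rolls down to the stop by itself in a few seconds.
- flap_angle (a joint): Angle of the orange hatch flap (190 mm wide, lower edge 48 mm above the counter), hinged along its top edge 190 mm above the counter. 0 = shut, hanging upright; it grows as the flap swings out to the chute side (hatch -y), up to 1.65 rad; it cannot swing towards the lane. A light spring and its weight shut it (under 1 N at its lower edge).
- flap: The orange flap itself, 190 mm wide, 136 mm high, 5 mm thick. Origin on its hinge line, mid-width.
- bell_top (a point): Centre of the top of the press plunger of the brass counter bell beside the lane (bell 75 mm wide, plunger button 20 mm in diameter, its top 58 mm above the counter).
- bell_plunger (a joint): Travel of the bell's plunger, 0 (up) to 0.006 m (fully pressed, about 4 N); a spring returns it.
- mould_dark: Dark wooden pastry mould with a handle, 235 mm long, 36 mm high, lying on the counter; to be left alone. Origin at its underside.
- mould_red: Reddish wooden pastry mould with a handle, 235 mm long, 36 mm high; to be left alone. Origin at its underside.
- jar: Amber glass jar with a black lid, 58 mm wide, 85 mm high, standing among the boxes and tins; it is not part of the order and is to be left alone. Origin at its underside.
There are look-alikes about, which are no part of the job. What is shaped like the part that bears bell_top but pink or purple is not meant.

How it is judged (in metres and radians):
On the way, in this order (a step that is already met when the one before it is completed fails the run):
1. all the gift boxes and tins stand upright on the floor of the carton, which is still on the lane side (x of gift_large_c in the frame of carton between -0.042 and 0.042 m and y of gift_large_c in the frame of carton between -0.079 and 0.079 m and z of gift_large_c in the frame of carton below 0.042 m and angle between the z axis of each of gift_large_c, gift_teal_c, gift_yellow_c, tin_square_c, tin_round_c and the z axis of carton, either way round below 0.12 rad and x of gift_teal_c in the frame of carton between -0.055 and 0.055 m and y of gift_teal_c in the frame of carton between -0.092 and 0.092 m and z of each of gift_teal_c, gift_yellow_c in the frame of carton below 0.04 m and x of gift_yellow_c in the frame of carton between -0.055 and 0.055 m and y of gift_yellow_c in the frame of carton between -0.092 and 0.092 m and x of tin_square_c in the frame of carton between -0.047 and 0.047 m and y of tin_square_c in the frame of carton between -0.084 and 0.084 m and z of each of tin_square_c, tin_round_c in the frame of carton below 0.043 m and x of tin_round_c in the frame of carton between -0.048 and 0.048 m and y of tin_round_c in the frame of carton between -0.085 and 0.085 m and y of carton in the frame of hatch above 0 m), for 0.3 s.
2. the carton pushes the flap open (value of joint flap_angle above 0.4 rad and (contact force between carton and the fingers above 0.3 N or contact force between carton and the arm above 0.3 N)), for 0.02 s.
3. the carton is right through the hatch, at rest on the chute, and the flap is shut (y of carton in the frame of hatch below -0.16 m and z of carton in the frame of hatch above -0.08 m and x of carton in the frame of hatch between -0.03 and 0.03 m and angle between carton's own z axis and vertical below 0.45 rad and value of joint flap_angle below 0.12 rad and linear speed of carton below 0.03 m/s), for 0.3 s.
4. the bell is pressed (value of joint bell_plunger above 0.003 m), for 0.03 s.
At the end, for the whole second after the job is handed in: Every box and tin present lies in the carton on its floor (8 mm) and square to it (0.12 rad); the carton is wholly through the hatch (centre over 160 mm past the flap), on the chute and at rest; the flap is shut (0.12 rad) and the bell plunger up (all of step 3 and x of gift_large_c in the frame of carton between -0.042 and 0.042 m and y of gift_large_c in the frame of carton between -0.079 and 0.079 m and z of gift_large_c in the frame of carton below 0.042 m and angle between the z axis of each of gift_large_c, gift_teal_c, gift_yellow_c, tin_square_c, tin_round_c and the z axis of carton, either way round below 0.12 rad and x of gift_teal_c in the frame of carton between -0.055 and 0.055 m and y of gift_teal_c in the frame of carton between -0.092 and 0.092 m and z of each of gift_teal_c, gift_yellow_c in the frame of carton below 0.04 m and x of gift_yellow_c in the frame of carton between -0.055 and 0.055 m and y of gift_yellow_c in the frame of carton between -0.092 and 0.092 m and x of tin_square_c in the frame of carton between -0.047 and 0.047 m and y of tin_square_c in the frame of carton between -0.084 and 0.084 m and z of each of tin_square_c, tin_round_c in the frame of carton below 0.043 m and x of tin_round_c in the frame of carton between -0.048 and 0.048 m and y of tin_round_c in the frame of carton between -0.085 and 0.085 m and value of joint bell_plunger below 0.0015 m); the robot touches nothing.
It fails at once if a wooden mould or the jar is pushed more than 50 mm from its place (distance of any of mould_dark, mould_red, jar from where it was at the start of the episode above 0.05 m).
It fails at once if the robot itself pushes or holds the flap (more than 3 N) (contact force between flap and the fingers above 3 N or contact force between flap and the arm above 3 N).
Of gift_large, gift_teal, gift_yellow, tin_square, tin_round only 4 to 5 are there at a start; the rules pass over those that are not, and their reading is None.
At some moment in a run one of gift_large, gift_teal, gift_yellow, tin_square, tin_round may be knocked a few centimetres aside while the robot is not near it.
Once in a run the grip may slacken for a moment while it holds something.
It also fails if it takes over 210 s, if anything falls off the work surface, if the arm or the gripper's body presses on something with over 40 N, if the wrist force passes 120 N, or if a joint passes its speed limit or range.

ROBOT

A 7-joint arm with a two-finger parallel gripper is mounted at the origin on the work surface. World frame = base frame: x ahead of the robot, y to its left, z up, the work surface at z = 0. Lengths are in m, angles in degrees, forces in N, time in s.
With the tool pointing down it reaches from about 0.425 to 0.875 m from the base axis. Payload 4.7 kg.
Tool frame: the origin (TCP) lies on the centre line of the jaws, within the pads' length; the fingertips stand 25 mm ahead of it and the grasp point (between the pads) lies 6 mm ahead of it; z points along the fingers, y is the direction in which the jaws open and shut (so a half turn about z gives the same grasp; the last joint's range is limited). The gripper opens to 87 mm and grips with 3 to 60 N. Pads are 19 mm wide; open, the fingers measure 117 mm over their backs; the gripper's body (75 mm by 190 mm) begins 51 mm behind the grasp point.
Start: joints at [-63.192, 18.392, -4.016, 83.108, 1.295, 78.541, -3.26], TCP at [0.285, 0.584, 0.248] pointing down, gripper open.
Joint ranges: [-163.93, 163.93], [-17.29, 119.83], [-79.2, 71.16], [3.27, 140.29], [-89.18, 269.18], [5.43, 117.66], [-154.24, 154.24]. Speed limits (degrees/s): [147.25, 147.25, 180, 180, 180, 180, 180].

INTERFACE

Orientations are given as [roll, pitch, yaw] about the fixed x, y, z axes, in that order (R = Rz(yaw) Ry(pitch) Rx(roll)).
In Python, from cell import env gives the robot as it stands.
- The arm moves only by the shell command python3 -m creep 'ROWS' [OPENING] [FORCE]. ROWS is JSON, a list of rows, each an object of numbers: "tx", "ty", "tz": the shift along the tool's x, y, z in m; "rx", "ry", "rz": the turn, a rotation vector about the tool's x, y, z in degrees. In form: [{"tx": .., "ty": .., "tz": .., "rx": .., "ry": .., "rz": ..}, ...]. A call has 1 to 20 rows; each row shifts and turns the commanded pose from where the row before left it, along the tool's axes as they then stand; what a row does not reach is not made up. A row lasts 1/8 s, in which the tool goes at most 62.5 mm and 10.7 degrees, less where a joint would pass 70% of its speed; a pose out of reach is approached as far as the arm can. A call is refused whole if a number of a shift passes 0.0625 or a number of a turn 10.7, either way. A call with a gripper value outside its range is refused whole. OPENING is the finger opening in m, from 0 to 0.087, set as the call begins (- or left out, the last holds). The fingers move at their own pace and stop on an object; FORCE is the grip in N (left out, the last holds). Time passes only in rows, so rows that do not move let the fingers close. It gives the time, the measured TCP pose, the force and the opening at its end, in the units of the state.
- env.get_obs(): the state, without advancing time (a new reading comes with each control period).
- env.read_camera(name): name is "scene" or "top" or "wrist"; returns a dict with "pixels" (400x640x3 uint8, red, green, blue), "intrinsics" (3x3 intrinsics, pixels), "R" (3x3) and "t" (3): a world point X has camera coordinates R X + t. Camera axes: x right, y down, z forward; pixel columns grow to the right and rows downward; lengths in m; the calibration is good to about 2 mm. A picture is of the moment at which its call begins. There is no depth.
- env.sign_off(): hands the job in, once; it reports no verdict.
The state is a dict: "time_s": time; "qpos": joint angles; "joint_velocities": joint speeds; "effort": joint torques, N m; "tool_pos": TCP position; "tool_rot": TCP orientation; "force": force on the tool from outside, world axes, zero at the start; "wrist_torque": the same for the moment, N m; "grip_width": finger opening in m.
Only numpy, scipy, OpenCV 4.12 (cv2) and the standard library are available. Lean on these libraries where they do the work, as an engineer would, in place of code of your own. Each camera call takes 0.05 s, during which the arm holds its last target.

## Working session

There is one attempt and no reset: what is moved stays moved. The work goes in short steps, Python scripts to look and compute and a shell command to move; the robot and the scene stay as the last step left them, time stands still between calls to the robot, and variables do not carry over. Pictures are saved under pics/ and viewed, and the job is handed in when it is done.

```bash
ls; mkdir -p pics; python3 - <<'E'
from cell import env
import cv2
o=env.get_obs()
print(o)
for n in ["scene","top","wrist"]:
    c=env.read_camera(n)
    cv2.imwrite(f"pics/{n}0.png",c["pixels"][:,:,::-1])
    print(n,c["intrinsics"],c["R"],c["t"])
E
```

```text
pics
{'time_s': 0.0, 'qpos': array([-63.19273057,  18.43861063,  -4.01449114,  83.1737149 ,
         1.29366641,  78.54035923,  -3.25818278]), 'joint_velocities': array([-0.02318301,  0.021672  ,  0.10386522, -0.03052059,  0.01131978,
       -0.06337376,  0.07503635]), 'effort': array([-7.40113373e-04, -4.91274011e+01, -4.04037209e-01, -3.12535286e+01,
       -6.39936095e-02,  4.35368554e-02,  1.77283159e-04]), 'tool_pos': array([0.28476446, 0.58375144, 0.2464768 ]), 'tool_rot': array([-1.79892477e+02,  4.70439582e-03,  1.54003022e+02]), 'force': array([-0.72039616, -0.88676503,  0.01804331]), 'wrist_torque': array([0.05671177, 0.03024381, 0.00020783]), 'grip_width': 0.08718634407238621}
scene [[389.41094276   0.         318.46834981]
 [  0.         389.41094276 200.91704387]
 [  0.           0.           1.        ]] [[-0.42190963  0.90632255 -0.0239103 ]
 [ 0.5275925   0.2239858  -0.8194367 ]
 [-0.73731839 -0.35834313 -0.57267075]] [ 0.14706775 -0.09729459  1.70317887]
top [[415.37489764   0.         319.95979869]
 [  0.         415.37489764 194.68884897]
 [  0.           0.           1.        ]] [[-0.01172471 -0.99989499 -0.00851674]
 [-0.98782329  0.01290376 -0.155044  ]
 [ 0.15513762  0.00659519 -0.98787085]] [0.06873976 0.47045554 1.37107489]
wrist [[282.71116915   0.         315.42057608]
 [  0.         282.71116915 200.82166203]
 [  0.           0.           1.        ]] [[ 4.37534703e-01  8.99201228e-01 -7.32028391e-04]
 [ 8.60475667e-01 -4.18454947e-01  2.90649417e-01]
 [ 2.61045992e-01 -1.27799099e-01 -9.56829337e-01]] [-0.6503775  -0.03490769  0.39099478]
```

View pics/scene0.png

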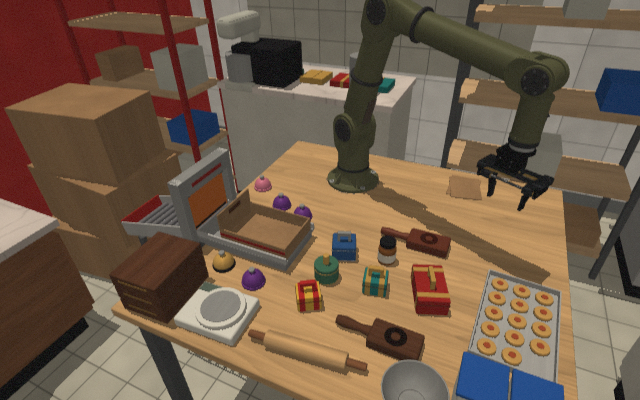

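View pics/top0.png

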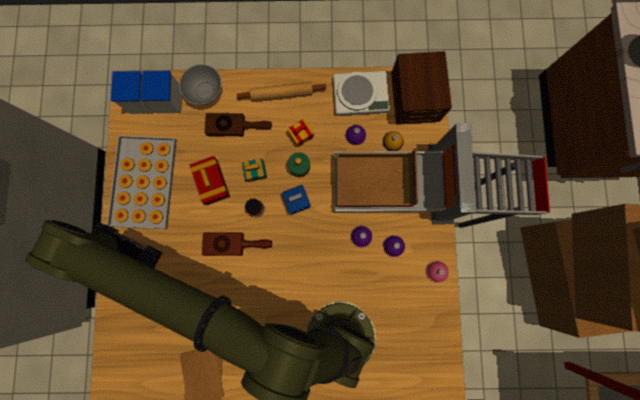

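View pics/wrist0.png

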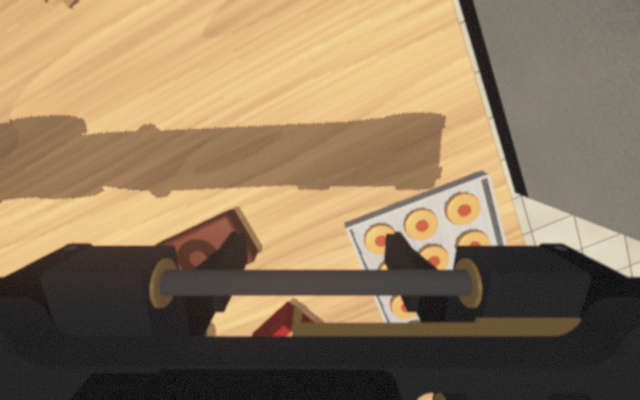

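```bash
cat > h.py <<'E'
from cell import env
import cv2, numpy as np
def px2w(c,u,v,z):
    K,R,t=c["intrinsics"],c["R"],c["t"]
    d=R.T@np.linalg.solve(K,[u,v,1.]); o=-R.T@t
    s=(z-o[2])/d[2]; return o+s*d
def w2px(c,X):
    p=c["R"]@np.array(X,float)+c["t"]; q=c["intrinsics"]@p; return q[:2]/q[2]
def crop(c,x0,y0,x1,y1,s,fn):
    im=cv2.resize(np.ascontiguousarray(c["pixels"][y0:y1,x0:x1,::-1]),None,fx=s,fy=s,interpolation=cv2.INTER_CUBIC)
    for x in range((x0+19)//20*20,x1,20):
        cv2.putText(im,str(x),(int((x-x0)*s),8),0,.3,(0,0,0),1); cv2.line(im,(int((x-x0)*s),10),(int((x-x0)*s),14),(0,0,0),1)
    for y in range((y0+19)//20*20,y1,20):
        cv2.putText(im,str(y),(0,int((y-y0)*s)),0,.3,(0,0,0),1)
    cv2.imwrite(fn,im)
E
python3 - <<'E'
from h import *
c=env.read_camera("top")
crop(c,180,110,330,225,5.2,"pics/t1a.png")
crop(c,320,120,560,240,3.3,"pics/t1b.png")
E
```

```text
(no output)
```

View pics/t1a.png

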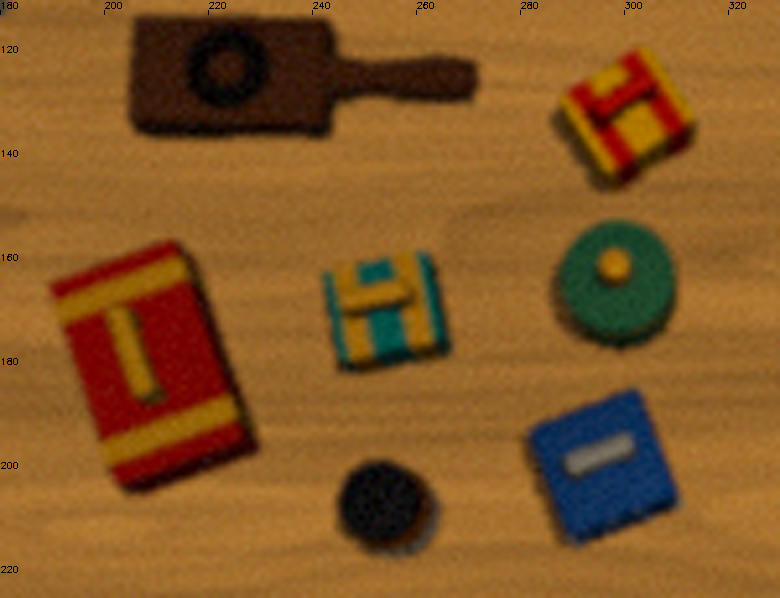

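View pics/t1b.png

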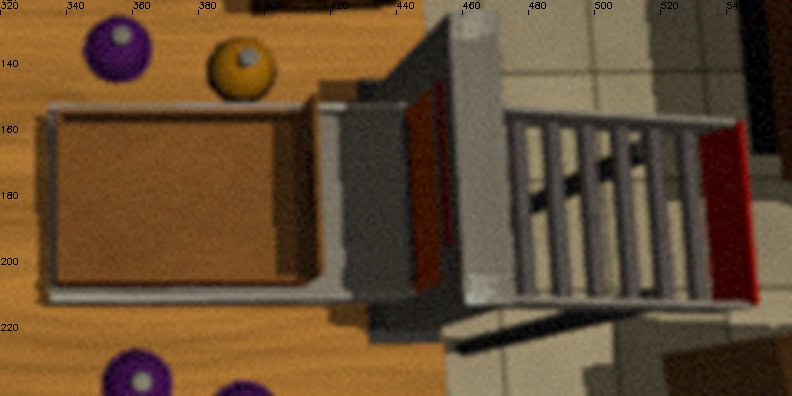

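```bash
python3 - <<'E'
from h import *
c=env.read_camera("top")
def seg(n,a,b,z):
    A=px2w(c,*a,z);B=px2w(c,*b,z);d=B-A
    print(n,np.round((A+B)/2,4),"len",round(np.hypot(d[0],d[1]),3),"ang of box y",round(np.degrees(np.arctan2(d[1],d[0])),1))
seg("large",(202.7,170),(209.2,186.5),.092)
seg("teal",(246.3,167.7),(258.5,165.8),.088)
seg("yellow",(293.8,131.5),(306,126.3),.088)
seg("blue",(289,199.6),(301.7,194.6),.094)
def cen(n,p,z): 
    P=[px2w(c,*q,z) for q in p]; print(n,"lid",np.round(np.mean(P,0),4))
L=lambda l:[(180+x/5.2,110+y/5.2) for x,y in l]
cen("large",L([(50,283),(178,242),(252,443),(123,490)]),.058)
cen("teal",L([(325,272),(428,254),(447,350),(343,367)]),.054)
cen("yellow",L([(562,97),(640,50),(693,125),(617,183)]),.054)
cen("blue",L([(528,430),(637,392),(678,498),(572,540)]),.06)
cen("green",[(298,161)],.094)
cen("green",L([(617,283)]),.06)
C=lambda l:[(320+x/3.3,120+y/3.3) for x,y in l]
for n,p,z in [("cart+y,+x corner",(55,112),.09),("cart+y,-x",(55,282),.09),("tall +x",(316,97),.146),("tall -x",(316,280),.146),
 ("rail+x l",(50,105),.06),("rail+x r",(430,105),.06),("rail-x l",(50,293),.06),
 ("frame +x far",(452,14),.262),("frame+x",(497,14),.262),("frame-x",(467,300),.262),("frame -x r",(512,300),.262)]:
    print(n,np.round(px2w(c,*C([p])[0],z),4))
for q in [(355,134),(393,141)]: print(np.round(px2w(c,*q,.06),3))
E
```

```text
large [0.5223 0.4363 0.092 ] len 0.06 ang of box y -157.4
teal [0.5596 0.2847 0.088 ] len 0.041 ang of box y -81.7
yellow [0.6872 0.1271 0.088 ] len 0.045 ang of box y -66.9
blue [0.4554 0.1426 0.094 ] len 0.044 ang of box y -69.0
large lid [0.5231 0.4357 0.058 ]
teal lid [0.557  0.2844 0.054 ]
yellow lid [0.6877 0.1261 0.054 ]
blue lid [0.4529 0.1424 0.06  ]
green lid [0.5756 0.1335 0.094 ]
green lid [0.572  0.1334 0.06  ]
cart+y,+x corner [0.5988 0.0056 0.09  ]
cart+y,-x [0.4269 0.0087 0.09  ]
tall +x [ 0.5956 -0.2434  0.146 ]
tall -x [ 0.4183 -0.235   0.146 ]
rail+x l [0.614  0.0096 0.06  ]
rail+x r [ 0.6085 -0.3794  0.06  ]
rail-x l [0.4197 0.0129 0.06  ]
frame +x far [ 0.6383 -0.3398  0.262 ]
frame+x [ 0.6377 -0.3794  0.262 ]
frame-x [ 0.3845 -0.3367  0.262 ]
frame -x r [ 0.384  -0.3749  0.262 ]
[ 0.676 -0.059  0.06 ]
[ 0.649 -0.188  0.06 ]
```

```bash
cat >> h.py <<'E'
D={"large":(.088,.144,.058,.060),"teal":(.062,.070,.054,.044),"yellow":(.062,.070,.054,.044),"blue":(.078,.078,.060,.044)}
def overlay(c,poses,roi,s,fn,carton=None):
    x0,y0,x1,y1=roi
    im=cv2.resize(np.ascontiguousarray(c["pixels"][y0:y1,x0:x1,::-1]),None,fx=s,fy=s,interpolation=cv2.INTER_CUBIC)
    def P(X): q=(w2px(c,X)-[x0,y0]+.5)*s; return tuple(int(round(v)) for v in q)
    def poly(pts,col):
        pts=[P(p) for p in pts]
        for a,b in zip(pts,pts[1:]+pts[:1]): cv2.line(im,a,b,col,1,cv2.LINE_AA)
    def rect(x,y,a,lx,ly,z,col):
        ca,sa=np.cos(a),np.sin(a)   # box y axis along angle a
        poly([(x+sy*ly/2*ca+sx*lx/2*sa,y+sy*ly/2*sa-sx*lx/2*ca,z) for sx,sy in[(1,1),(1,-1),(-1,-1),(-1,1)]],col)
    for n,p in poses.items():
        x,y,a=p[:3]; zb=p[3] if len(p)>3 else 0
        if n=="green":
            t=np.linspace(0,2*np.pi,40,endpoint=False)
            for r,z in [(.038,.06),(.038,0),(.010,.094)]: poly([(x+r*np.cos(q),y+r*np.sin(q),zb+z) for q in t],(255,255,255))
        elif n=="carton":
            rect(x,y,np.radians(a),.176,.25,zb,(255,255,0)); rect(x,y,np.radians(a),.176,.25,zb+.05,(255,255,255)); rect(x,y,np.radians(a),.166,.24,zb+.005,(255,0,255))
            u=np.array([np.cos(np.radians(a)),np.sin(np.radians(a))]);v=np.array([u[1],-u[0]])
            e=np.array([x,y])-u*.125
            poly([(*(e+v*.088),zb+.05),(*(e+v*.088),zb+.106),(*(e-v*.088),zb+.106),(*(e-v*.088),zb+.05)],(255,255,255))
        else:
            lx,ly,h,b=D[n]; a=np.radians(a)
            rect(x,y,a,lx,ly,zb,(255,255,0)); rect(x,y,a,lx,ly,zb+h,(255,255,255)); rect(x,y,a,.014,b,zb+h+.034,(255,0,255))
    cv2.imwrite(fn,im)
def plan(x,y,z,yaw):
    o=env.get_obs(); p=np.array(o["tool_pos"]);r=o["tool_rot"]
    d=(yaw-r[2]+180)%360-180; q=np.radians(yaw); e=np.array([x,y,z])-p
    print("at",np.round(p,4),np.round(r,2),"t",round(o["time_s"],2),"grip",round(o["grip_width"],4),"F",np.round(o["force"],1))
    print("rz total %.1f then tx %.4f ty %.4f tz %.4f"%(-d,e[0]*np.cos(q)+e[1]*np.sin(q),e[0]*np.sin(q)-e[1]*np.cos(q),-e[2]))
E
cat > poses.py <<'E'
poses={"large":(.5225,.436,22.6),"teal":(.5585,.2845,98.3),"yellow":(.6873,.1265,113.1),"blue":(.4545,.1425,111),"green":(.574,.1335,0)}
carton=(.5115,-.1165,90.5,.04)
E
python3 - <<'E'
from h import *
from poses import *
c=env.read_camera("top"); s=env.read_camera("scene")
overlay(c,poses,(180,110,330,225),5.2,"pics/o1.png")
overlay(s,poses,(290,225,470,330),4.4,"pics/o2.png")
overlay(c,{"carton":carton},(320,120,480,240),5,"pics/o3.png")
overlay(s,{"carton":carton},(190,170,340,280),5,"pics/o4.png")
E
```

```text
(no output)
```

View pics/o1.png

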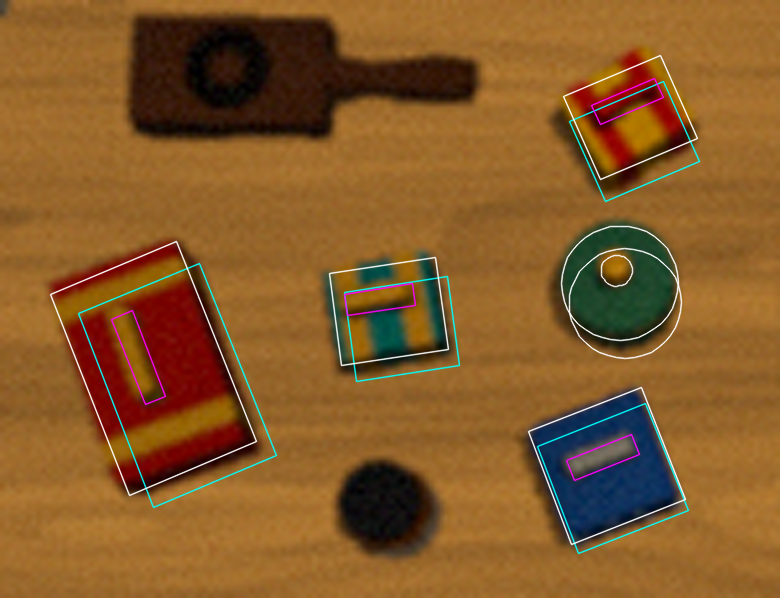

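View pics/o2.png

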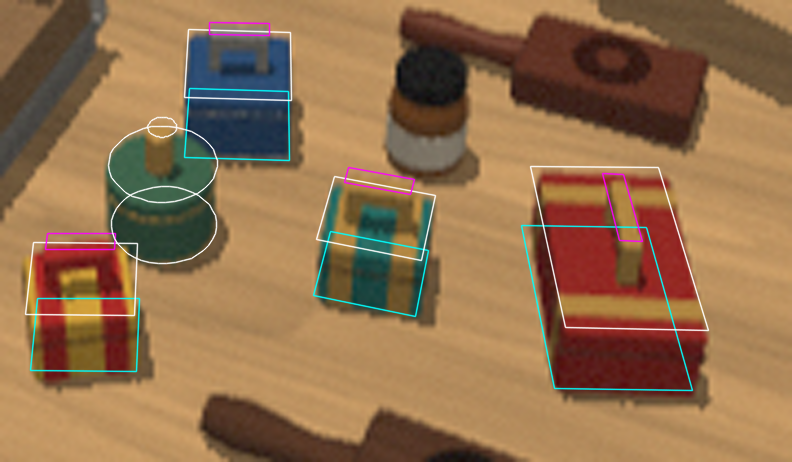

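View pics/o3.png

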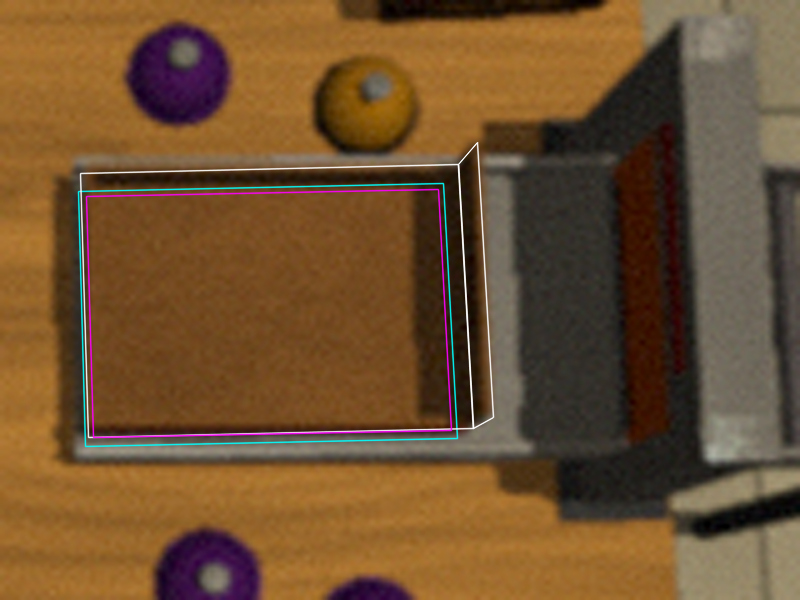

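View pics/o4.png

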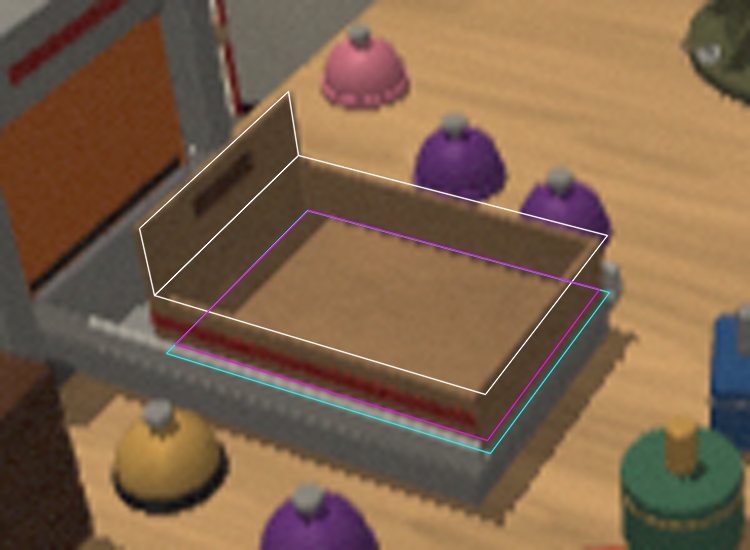

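```bash
cat >> h.py <<'E'
from scipy.optimize import minimize
from scipy.ndimage import map_coordinates
def gradim(c,sig=0.8):
    im=cv2.GaussianBlur(c["pixels"].astype(np.float32),(0,0),sig)
    gx=cv2.Sobel(im,cv2.CV_32F,1,0)/8; gy=cv2.Sobel(im,cv2.CV_32F,0,1)/8
    return np.moveaxis(gx,2,0),np.moveaxis(gy,2,0)
def linescore(c,g,A,B,n=40):
    a=w2px(c,A);b=w2px(c,B); d=b-a; L=np.hypot(*d)
    if L<2: return 0,0
    nrm=np.array([-d[1],d[0]])/L; t=np.linspace(.05,.95,n)[:,None]; p=a+t*d
    s=0
    for k in range(3):
        gx=map_coordinates(g[0][k],[p[:,1],p[:,0]],order=1); gy=map_coordinates(g[1][k],[p[:,1],p[:,0]],order=1)
        s=s+np.abs(gx*nrm[0]+gy*nrm[1])
    return np.minimum(s,60).mean()*L,L
def segs(n,x,y,a,zb=0):
    if n=="green":
        t=np.linspace(0,2*np.pi,25); o=[]
        for r,z in [(.038,.06),(.010,.094)]:
            q=[np.array((x+r*np.cos(w),y+r*np.sin(w),zb+z)) for w in t]; o+=list(zip(q[:-1],q[1:]))
        return o
    lx,ly,h,b=D[n]; a=np.radians(a); u=np.array([np.cos(a),np.sin(a),0]); v=np.array([u[1],-u[0],0]); o=np.array([x,y,zb]);Z=np.array([0,0,1.])
    def R(lx,ly,z):
        q=[o+sx*lx/2*v+sy*ly/2*u+z*Z for sx,sy in[(1,1),(1,-1),(-1,-1),(-1,1)]]; return list(zip(q,q[1:]+q[:1]))
    return R(lx,ly,h)+R(.014,b,h+.034)
def fit(cams,n,p0,zb=0):
    G=[gradim(c) for c in cams]
    def f(p,cs):
        s=L=0
        for i in cs:
            for A,B in segs(n,p[0],p[1],p[2]*100,zb):
                q=linescore(cams[i],G[i],A,B,15); s+=q[0];L+=q[1]
        return -s/L
    out=[]
    for cs in [[i] for i in range(len(cams))]+([list(range(len(cams)))] if len(cams)>1 else []):
        best=None
        for dx in (-.006,0,.006):
            for dy in (-.006,0,.006):
                for da in ((0,) if n=="green" else (-.04,0,.04)):
                    x0=np.array([p0[0]+dx,p0[1]+dy,p0[2]/100+da])
                    sim=np.array([x0,x0+[.004,0,0],x0+[0,.004,0],x0+[0,0,.03]])
                    r=minimize(f,x0,args=(cs,),method="Nelder-Mead",options=dict(initial_simplex=sim,maxiter=80,xatol=1e-4,fatol=1e-3))
                    if best is None or r.fun<best.fun: best=r
        out.append((round(best.x[0],4),round(best.x[1],4),round(best.x[2]*100,1),round(-best.fun,1)))
    return out
E
python3 - <<'E'
from h import *
from poses import *
c=env.read_camera("top"); s=env.read_camera("scene")
for n,p in poses.items(): print(n,fit([c,s],n,p))
E
```

```text
large [(np.float64(0.5146), np.float64(0.4361), np.float64(20.8), np.float64(36.8)), (np.float64(0.5285), np.float64(0.4411), np.float64(19.2), np.float64(40.1)), (np.float64(0.5271), np.float64(0.4408), np.float64(19.4), np.float64(37.9))]
teal [(np.float64(0.5633), np.float64(0.2819), np.float64(100.8), np.float64(39.4)), (np.float64(0.5642), np.float64(0.2881), np.float64(102.6), np.float64(37.5)), (np.float64(0.5631), np.float64(0.2879), np.float64(102.0), np.float64(36.2))]
yellow [(np.float64(0.6776), np.float64(0.1302), np.float64(121.8), np.float64(34.9)), (np.float64(0.6907), np.float64(0.1342), np.float64(119.5), np.float64(33.0)), (np.float64(0.6933), np.float64(0.1284), np.float64(121.2), np.float64(32.5))]
blue [(np.float64(0.4533), np.float64(0.1445), np.float64(110.3), np.float64(51.7)), (np.float64(0.4592), np.float64(0.1455), np.float64(113.0), np.float64(40.1)), (np.float64(0.4569), np.float64(0.1453), np.float64(112.5), np.float64(43.9))]
green [(np.float64(0.5697), np.float64(0.1338), np.float64(-6.0), np.float64(37.4)), (np.float64(0.5808), np.float64(0.1348), np.float64(-1.0), np.float64(33.7)), (np.float64(0.5788), np.float64(0.1346), np.float64(1.3), np.float64(34.6))]
```

```bash
python3 - <<'E'
from h import *
w=env.read_camera("wrist"); o=env.get_obs()
C=-w["R"].T@w["t"]; q=np.radians(o["tool_rot"][2]); X=np.array([np.cos(q),np.sin(q),0]);Y=np.array([np.sin(q),-np.cos(q),0])
d=C-o["tool_pos"]; print("cam in tool",d@X,d@Y,d[2], "image up dir in tool", -w["R"][1]@X,-w["R"][1]@Y,"right",w["R"][0]@X,w["R"][0]@Y)
for v in (100,200): 
    g=px2w(w,320,v,.06)-o["tool_pos"]; print(v,g@X,g@Y)
plan(.527,.440,.25,22.6-3)
E
```

```text
cam in tool 0.08087594337722467 0.0008147806166029283 0.13715562653087585 image up dir in tool 0.9568442613195356 -0.0005860313563312188 right 0.0008888996670918027 0.9999991906869936
100 0.09638453956588333 0.006056474780086485
200 -0.01670894407130852 0.006689370019615784
at [0.2849 0.5842 0.2476] [-180.    0.  154.] t 0.5 grip 0.087 F [-0.3 -0.2  0.4]
rz total 134.4 then tx 0.1797 ty 0.2170 tz -0.0024
```

```bash
python3 -m creep '[{"rz":10.3},{"rz":10.3},{"rz":10.3},{"rz":10.3},{"rz":10.3},{"rz":10.3},{"rz":10.3},{"rz":10.3},{"rz":10.3},{"rz":10.3},{"rz":10.3},{"rz":10.3},{"rz":10.3}]' 0.05 20; python3 -m creep '[{"tx":0.02,"ty":0.043},{"tx":0.02,"ty":0.043},{"tx":0.02,"ty":0.043},{"tx":0.02,"ty":0.043},{"tx":0.02,"ty":0.043},{}]'
python3 - <<'E'
from h import *
plan(.527-.08*.94,.44-.08*.335,.25,19.6)
w=env.read_camera("wrist"); cv2.imwrite("pics/w1.png",w["pixels"][:,:,::-1])
print(fit([w],"large",(.527,.44,19.4)))
overlay(w,{"large":(.527,.44,19.4)},(0,0,640,400),1.2,"pics/w1o.png")
E
```

```text
at [0.2849 0.5842 0.2476] [-180.    0.  154.] t 0.5 grip 0.087 F [-0.3 -0.2  0.4]
rz total 134.4 then tx 0.0998 ty 0.2171 tz -0.0024
[(np.float64(0.5276), np.float64(0.4451), np.float64(23.4), np.float64(4.3))]$[0]: bad value
$[0]: bad value
```

View pics/w1o.png

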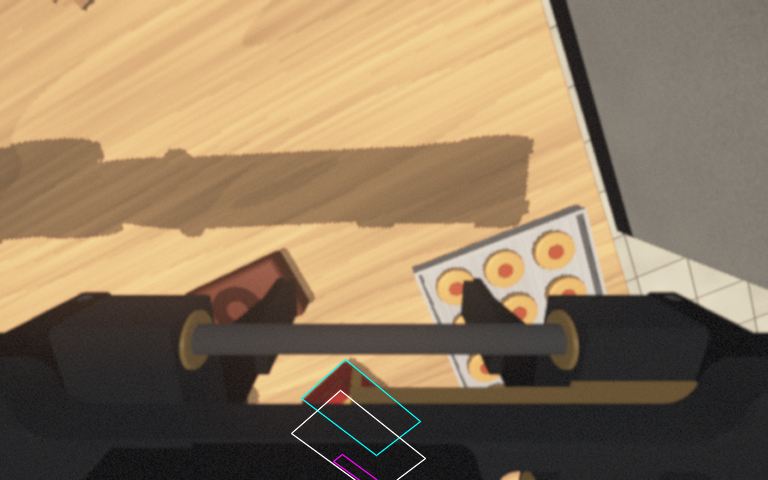

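```bash
python3 -m creep '[{"tx":0,"ty":0,"tz":0,"rx":0,"ry":0,"rz":10.3},{"tx":0,"ty":0,"tz":0,"rx":0,"ry":0,"rz":10.3},{"tx":0,"ty":0,"tz":0,"rx":0,"ry":0,"rz":10.3},{"tx":0,"ty":0,"tz":0,"rx":0,"ry":0,"rz":10.3},{"tx":0,"ty":0,"tz":0,"rx":0,"ry":0,"rz":10.3},{"tx":0,"ty":0,"tz":0,"rx":0,"ry":0,"rz":10.3},{"tx":0,"ty":0,"tz":0,"rx":0,"ry":0,"rz":10.3},{"tx":0,"ty":0,"tz":0,"rx":0,"ry":0,"rz":10.3},{"tx":0,"ty":0,"tz":0,"rx":0,"ry":0,"rz":10.3},{"tx":0,"ty":0,"tz":0,"rx":0,"ry":0,"rz":10.3},{"tx":0,"ty":0,"tz":0,"rx":0,"ry":0,"rz":10.3},{"tx":0,"ty":0,"tz":0,"rx":0,"ry":0,"rz":10.3},{"tx":0,"ty":0,"tz":0,"rx":0,"ry":0,"rz":10.3}]' 0.05 20; python3 -m creep '[{"tx":0.02,"ty":0.043,"tz":0,"rx":0,"ry":0,"rz":0},{"tx":0.02,"ty":0.043,"tz":0,"rx":0,"ry":0,"rz":0},{"tx":0.02,"ty":0.043,"tz":0,"rx":0,"ry":0,"rz":0},{"tx":0.02,"ty":0.043,"tz":0,"rx":0,"ry":0,"rz":0},{"tx":0.02,"ty":0.043,"tz":0,"rx":0,"ry":0,"rz":0},{"tx":0,"ty":0,"tz":0,"rx":0,"ry":0,"rz":0}]'
python3 - <<'E'
from h import *
plan(.527-.08*.94,.44-.08*.335,.25,19.6)
w=env.read_camera("wrist")
print(fit([w],"large",(.527,.44,19.4)))
overlay(w,{"large":(.527,.44,19.4)},(0,0,640,400),1.2,"pics/w2o.png")
E
```

```text
time_s: 2.17
tool_pos: [0.2849, 0.5843, 0.2477]
tool_rot: [-180.0, -0.0, 19.8]
force: [0.5, 0.7, 0.6]
grip_width: 0.05
time_s: 2.92
tool_pos: [0.457, 0.4119, 0.2481]
tool_rot: [179.9, -0.1, 19.6]
force: [-0.1, -0.1, 0.1]
grip_width: 0.0504
at [0.457  0.4119 0.2481] [ 1.7988e+02 -1.1000e-01  1.9600e+01] t 2.92 grip 0.0504 F [-0.1 -0.1  0.1]
rz total -0.0 then tx -0.0045 ty -0.0030 tz -0.0019
[(np.float64(0.5258), np.float64(0.4414), np.float64(20.4), np.float64(48.4))]
```

View pics/w2o.png

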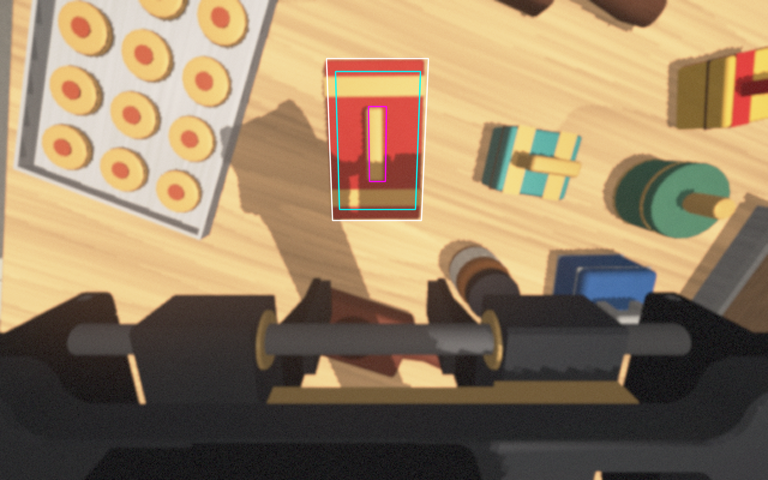

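```bash
python3 - <<'E'
from h import *
plan(.5258,.4414,.090,20.2)
w=env.read_camera("wrist")
for n,p in {"teal":(.563,.287,102),"yellow":(.692,.1295,121),"green":(.578,.1345,0)}.items(): print(n,fit([w],n,p))
E
```

```text
at [0.4546 0.4147 0.2479] [ 1.7999e+02 -4.0000e-02  1.9830e+01] t 2.98 grip 0.0498 F [-1.5 -0.3 -0.8]
rz total -0.4 then tx 0.0761 ty -0.0005 tz 0.1579
teal [(np.float64(0.562), np.float64(0.2888), np.float64(101.6), np.float64(31.8))]
yellow [(np.float64(0.6702), np.float64(0.1726), np.float64(115.1), np.float64(26.6))]
green [(np.float64(0.5784), np.float64(0.1357), np.float64(0.8), np.float64(42.0))]
```

```bash
python3 -m creep '[{"tx":0.038,"ty":0,"tz":0.01,"rx":0,"ry":0,"rz":-0.4},{"tx":0.038,"ty":0,"tz":0.028,"rx":0,"ry":0,"rz":0},{"tx":0,"ty":0,"tz":0.04,"rx":0,"ry":0,"rz":0},{"tx":0,"ty":0,"tz":0.03,"rx":0,"ry":0,"rz":0},{"tx":0,"ty":0,"tz":0.025,"rx":0,"ry":0,"rz":0},{"tx":0,"ty":0,"tz":0.012,"rx":0,"ry":0,"rz":0},{"tx":0,"ty":0,"tz":0.013,"rx":0,"ry":0,"rz":0},{"tx":0,"ty":0,"tz":0,"rx":0,"ry":0,"rz":0},{"tx":0,"ty":0,"tz":0,"rx":0,"ry":0,"rz":0}]'
python3 - <<'E'
from h import *
plan(.5258,.4414,.090,20.2)
s=env.read_camera("scene");crop(s,380,190,500,320,4.5,"pics/s3.png")
E
```

```text
time_s: 4.15
tool_pos: [0.5245, 0.4435, 0.0906]
tool_rot: [-180.0, -0.1, 20.5]
force: [-0.5, -1.2, 0.0]
grip_width: 0.0501
at [0.5245 0.4435 0.0906] [-1.7996e+02 -9.0000e-02  2.0510e+01] t 4.15 grip 0.0501 F [-0.5 -1.2  0. ]
rz total 0.3 then tx 0.0005 ty 0.0025 tz 0.0006
```

View pics/s3.png

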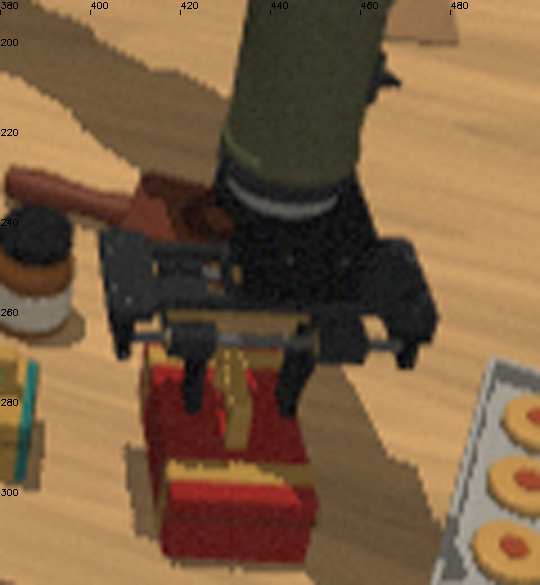

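```bash
python3 -m creep '[{"tx":0,"ty":0,"tz":0,"rx":0,"ry":0,"rz":0},{"tx":0,"ty":0,"tz":0,"rx":0,"ry":0,"rz":0},{"tx":0,"ty":0,"tz":0,"rx":0,"ry":0,"rz":0},{"tx":0,"ty":0,"tz":0,"rx":0,"ry":0,"rz":0},{"tx":0,"ty":0,"tz":-0.02,"rx":0,"ry":0,"rz":0},{"tx":0,"ty":0,"tz":-0.04,"rx":0,"ry":0,"rz":0},{"tx":0,"ty":0,"tz":-0.05,"rx":0,"ry":0,"rz":0},{"tx":0,"ty":0,"tz":-0.05,"rx":0,"ry":0,"rz":0},{"tx":0,"ty":0,"tz":0,"rx":0,"ry":0,"rz":0}]' 0 35
cat >> h.py <<'E'
def csegs(x,y,a,zb=.04,floor=True):
    a=np.radians(a); u=np.array([np.cos(a),np.sin(a),0]); v=np.array([u[1],-u[0],0]); o=np.array([x,y,zb]);Z=np.array([0,0,1.])
    P=lambda sx,sy,z:o+sx*v+sy*u+z*Z
    s=[]
    for sx in (.088,-.088): s+=[(P(sx,.125,.05),P(sx,-.12,.05))]
    s+=[(P(.088,.125,.05),P(-.088,.125,.05)),(P(.088,-.125,.106),P(-.088,-.125,.106)),(P(.088,-.12,.106),P(-.088,-.12,.106))]
    for sx in (.083,-.083): s+=[(P(sx,.12,.05),P(sx,-.12,.05))]
    s+=[(P(.083,.12,.05),P(-.083,.12,.05))]
    if floor:
        s+=[(P(.083,.12,.005),P(.083,-.12,.005)),(P(.083,-.12,.005),P(-.083,-.12,.005))]
    return s
def fitc(cams,p0,zb=.04,floor=True,cs=None):
    G=[gradim(c) for c in cams]
    def f(p):
        s=L=0
        for c,g in zip(cams,G):
            for A,B in csegs(p[0],p[1],p[2]*100,zb,floor):
                q=linescore(c,g,A,B,40); s+=q[0];L+=q[1]
        return -s/L
    best=None
    for dx in (-.006,0,.006):
        for dy in (-.008,0,.008):
            for da in (-.01,.01):
                x0=np.array([p0[0]+dx,p0[1]+dy,p0[2]/100+da])
                sim=np.array([x0,x0+[.004,0,0],x0+[0,.004,0],x0+[0,0,.01]])
                r=minimize(f,x0,method="Nelder-Mead",options=dict(initial_simplex=sim,maxiter=100,xatol=1e-4,fatol=1e-3))
                if best is None or r.fun<best.fun: best=r
    return np.round([best.x[0],best.x[1],best.x[2]*100,-best.fun],4)
E
python3 - <<'E'
from h import *
c=env.read_camera("top"); s=env.read_camera("scene")
p=(.511,-.118,90.5)
a=fitc([c],p); b=fitc([s],p); d=fitc([c,s],p); print(a,b,d)
overlay(c,{"carton":(*a[:3],.04)},(320,120,480,240),5,"pics/o5.png")
overlay(s,{"carton":(*b[:3],.04)},(190,170,340,280),5,"pics/o6.png")
w=env.read_camera("wrist"); cv2.imwrite("pics/w5.png",w["pixels"][:,:,::-1])
plan(.5,-.16,.24,90)
E
```

```text
time_s: 5.32
tool_pos: [0.5261, 0.4446, 0.2565]
tool_rot: [-179.7, -0.6, 20.5]
force: [0.4, 0.8, -2.3]
grip_width: 0.0136
[ 0.5133 -0.1173 89.0321 39.2881] [ 0.5144 -0.1159 89.5063 36.9294] [ 0.5144 -0.1169 89.4481 37.7193]
at [0.5232 0.4428 0.2486] [1.7998e+02 1.2000e-01 2.0510e+01] t 5.47 grip 0.0136 F [ 0.2 -0.7 -2.8]
rz total -69.5 then tx -0.6028 ty -0.0232 tz 0.0086
```

View pics/o5.png

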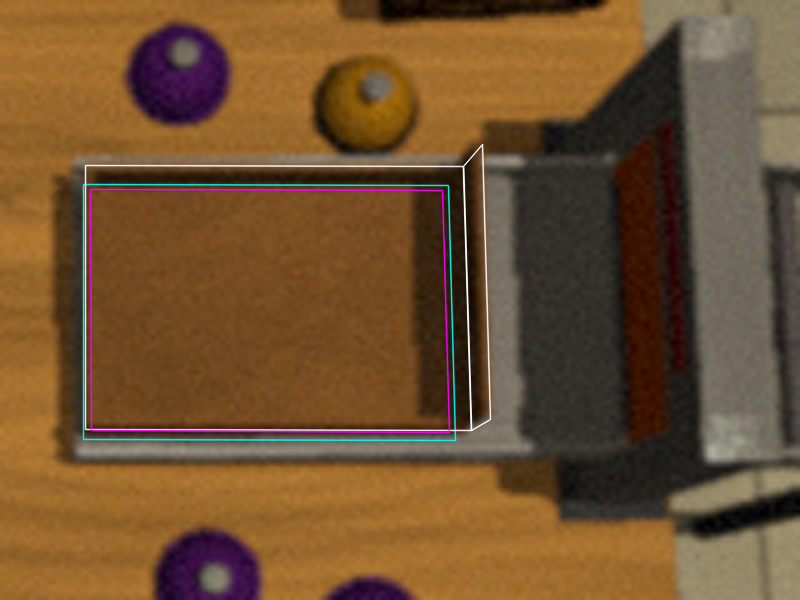

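View pics/o6.png

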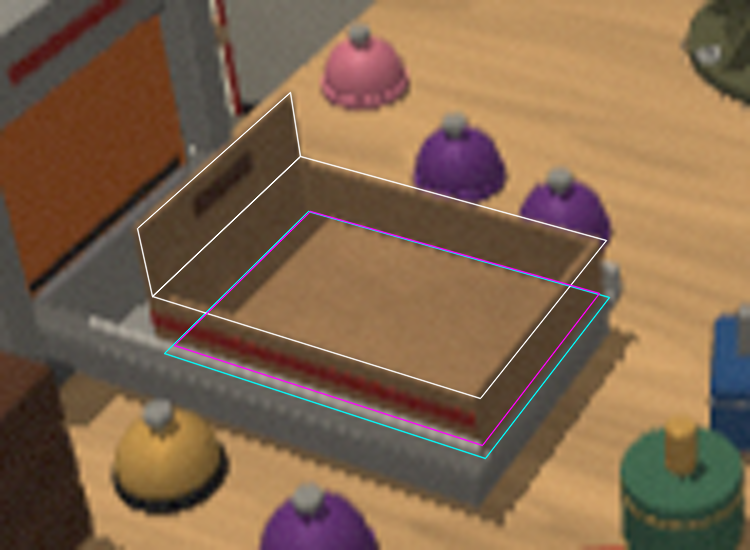

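View pics/w5.png

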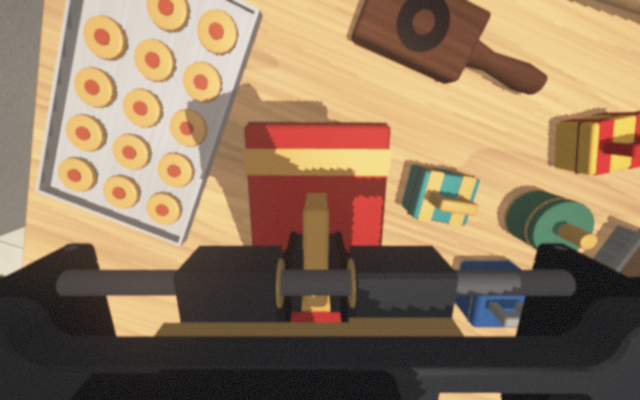

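```bash
python3 - <<'E'
from h import *
w=env.read_camera("wrist"); o=env.get_obs(); p=o["tool_pos"]; q=np.radians(20.5)
print(np.round(p,4))
for z in (.157,.16,.154): print(fit([w],"large",(p[0]+.002,p[1],20.5),z))
b=fit([w],"large",(p[0]+.002,p[1],20.5),p[2]-.0905)[0]
overlay(w,{"large":(*b[:3],p[2]-.0905)},(0,0,640,400),1.2,"pics/w6o.png")
plan(.4775,-.1616,.24,89.4)
E
```

```text
[0.523  0.4426 0.2477]
[(np.float64(0.5271), np.float64(0.4453), np.float64(20.6), np.float64(21.7))]
[(np.float64(0.5269), np.float64(0.446), np.float64(20.6), np.float64(21.0))]
[(np.float64(0.5267), np.float64(0.4454), np.float64(19.7), np.float64(26.0))]
at [0.523  0.4426 0.2477] [179.94   0.19  20.51] t 5.53 grip 0.0135 F [-0.1  0.3 -3.5]
rz total -68.9 then tx -0.6046 ty -0.0391 tz 0.0077
```

View pics/w6o.png

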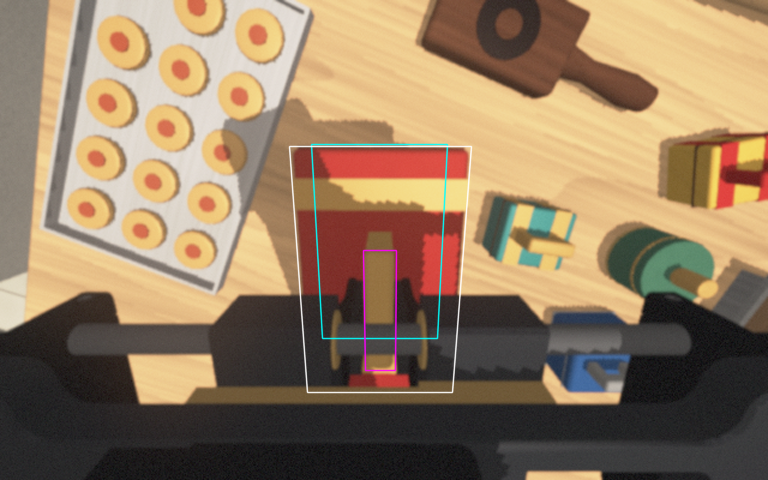

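```bash
python3 -m creep '[{"tx":0,"ty":0,"tz":0,"rx":0,"ry":0,"rz":-8},{"tx":0,"ty":0,"tz":0,"rx":0,"ry":0,"rz":-10.2},{"tx":0,"ty":0,"tz":0,"rx":0,"ry":0,"rz":-10.2},{"tx":0,"ty":0,"tz":0,"rx":0,"ry":0,"rz":-10.2},{"tx":0,"ty":0,"tz":0,"rx":0,"ry":0,"rz":-10.2},{"tx":0,"ty":0,"tz":0,"rx":0,"ry":0,"rz":-10.2},{"tx":0,"ty":0,"tz":0,"rx":0,"ry":0,"rz":-9.9}]'; python3 -m creep '[{"tx":-0.02,"ty":-0.002,"tz":0,"rx":0,"ry":0,"rz":0},{"tx":-0.04,"ty":-0.003,"tz":0,"rx":0,"ry":0,"rz":0},{"tx":-0.045,"ty":-0.003,"tz":0,"rx":0,"ry":0,"rz":0},{"tx":-0.045,"ty":-0.003,"tz":0,"rx":0,"ry":0,"rz":0},{"tx":-0.045,"ty":-0.003,"tz":0,"rx":0,"ry":0,"rz":0},{"tx":-0.045,"ty":-0.003,"tz":0,"rx":0,"ry":0,"rz":0},{"tx":-0.045,"ty":-0.003,"tz":0,"rx":0,"ry":0,"rz":0},{"tx":-0.045,"ty":-0.003,"tz":0,"rx":0,"ry":0,"rz":0},{"tx":-0.045,"ty":-0.003,"tz":0,"rx":0,"ry":0,"rz":0},{"tx":-0.045,"ty":-0.003,"tz":0,"rx":0,"ry":0,"rz":0},{"tx":-0.045,"ty":-0.003,"tz":0,"rx":0,"ry":0,"rz":0},{"tx":-0.045,"ty":-0.003,"tz":0,"rx":0,"ry":0,"rz":0},{"tx":-0.04,"ty":-0.002,"tz":0,"rx":0,"ry":0,"rz":0},{"tx":-0.035,"ty":0,"tz":0,"rx":0,"ry":0,"rz":0},{"tx":-0.02,"ty":0,"tz":0,"rx":0,"ry":0,"rz":0},{"tx":0,"ty":0,"tz":0,"rx":0,"ry":0,"rz":0},{"tx":0,"ty":0,"tz":0,"rx":0,"ry":0,"rz":0}]'
python3 - <<'E'
from h import *
w=env.read_camera("wrist"); cv2.imwrite("pics/w7.png",w["pixels"][:,:,::-1])
t=env.read_camera("top"); s=env.read_camera("scene")
crop(s,190,120,340,280,3.7,"pics/s7.png")
plan(.4775,-.1636,.1355,89.4)
o=env.get_obs();p=o["tool_pos"]
b=fit([w],"large",(p[0],p[1]+.004,89.4),p[2]-.0905); print(b)
E
```

```text
time_s: 6.4
tool_pos: [0.5232, 0.4425, 0.2471]
tool_rot: [-179.8, 0.2, 89.7]
force: [0.0, 0.4, -3.5]
grip_width: 0.0139
time_s: 8.52
tool_pos: [0.4805, -0.16, 0.2487]
tool_rot: [-179.9, -0.1, 89.5]
force: [-0.2, 0.0, -3.1]
grip_width: 0.0133
at [ 0.4808 -0.1601  0.2493] [-1.7997e+02 -3.0000e-02  8.9530e+01] t 8.68 grip 0.0139 F [ 0.3 -0.6 -2.3]
rz total 0.1 then tx -0.0036 ty -0.0033 tz 0.1138
[(np.float64(0.4804), np.float64(-0.1547), np.float64(89.1), np.float64(21.3))]
```

View pics/w7.png

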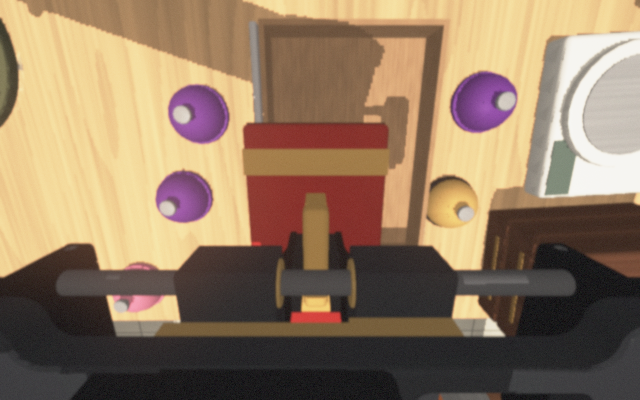

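View pics/s7.png

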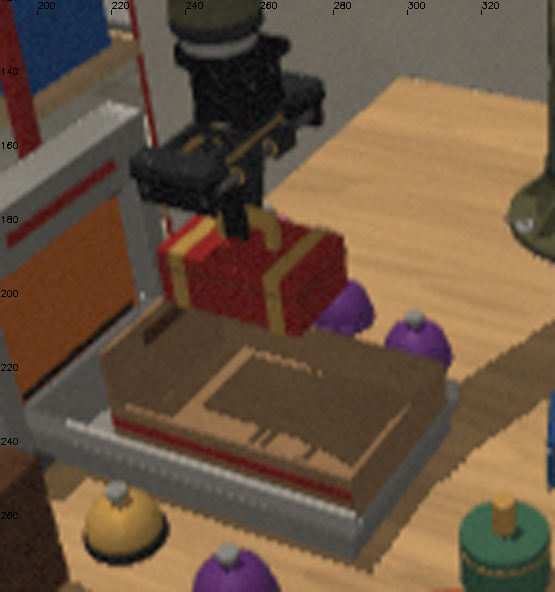

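```bash
python3 -m creep '[{"tx":-0.005,"ty":-0.003,"tz":0.01,"rx":0,"ry":0,"rz":0},{"tx":0,"ty":0,"tz":0.02,"rx":0,"ry":0,"rz":0},{"tx":0,"ty":0,"tz":0.02,"rx":0,"ry":0,"rz":0},{"tx":0,"ty":0,"tz":0.015,"rx":0,"ry":0,"rz":0},{"tx":0,"ty":0,"tz":0,"rx":0,"ry":0,"rz":0},{"tx":0,"ty":0,"tz":0,"rx":0,"ry":0,"rz":0}]'
python3 - <<'E'
from h import *
plan(.4775,-.165,.1355,89.4)
w=env.read_camera("wrist"); cv2.imwrite("pics/w8.png",w["pixels"][:,:,::-1])
s=env.read_camera("scene")
crop(s,190,150,340,280,4.5,"pics/s8.png")
E
```

```text
time_s: 9.43
tool_pos: [0.4781, -0.1667, 0.1851]
tool_rot: [179.9, 0.0, 89.4]
force: [-0.0, -0.1, -3.6]
grip_width: 0.0135
at [ 0.4781 -0.1667  0.1851] [1.7994e+02 1.0000e-02 8.9400e+01] t 9.43 grip 0.0135 F [-0.  -0.1 -3.6]
rz total 0.0 then tx 0.0017 ty -0.0006 tz 0.0496
```

View pics/w8.png

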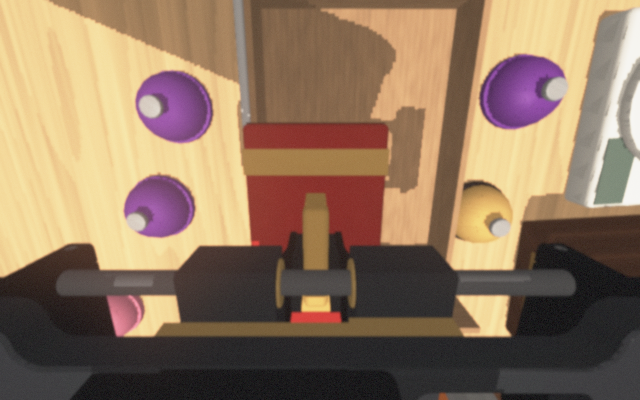

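View pics/s8.png

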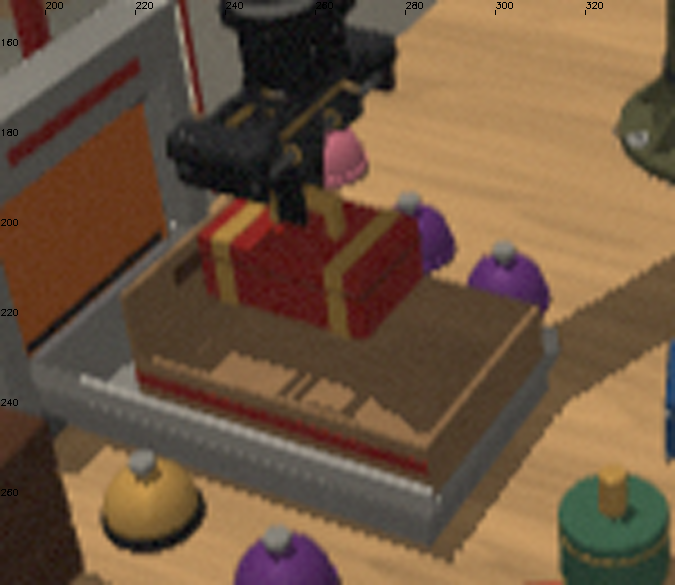

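```bash
python3 - <<'E'
from h import *
w=env.read_camera("wrist"); crop(w,220,0,500,240,2.8,"pics/w9.png")
a=fitc([w],(.514,-.117,89.4),floor=False);print(a)
overlay(w,{"carton":(*a[:3],.04),"large":(.478,-.1617,89.4,.0945)},(200,0,500,240),2.6,"pics/w9o.png")
E
```

```text
[ 0.5146 -0.1222 89.333  18.849 ]
```

View pics/w9o.png

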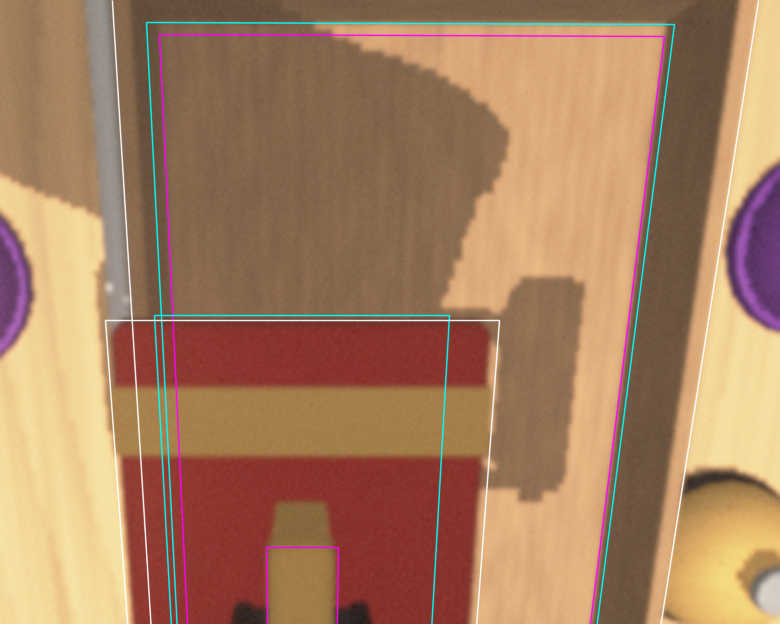

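```bash
python3 -m creep '[{"tx":0.001,"ty":0.001,"tz":0.01,"rx":0,"ry":0,"rz":0},{"tx":0,"ty":0,"tz":0.012,"rx":0,"ry":0,"rz":0},{"tx":0,"ty":0,"tz":0.012,"rx":0,"ry":0,"rz":0},{"tx":0,"ty":0,"tz":0.008,"rx":0,"ry":0,"rz":0},{"tx":0,"ty":0,"tz":0.004,"rx":0,"ry":0,"rz":0},{"tx":0,"ty":0,"tz":0.002,"rx":0,"ry":0,"rz":0},{"tx":0,"ty":0,"tz":0,"rx":0,"ry":0,"rz":0},{"tx":0,"ty":0,"tz":0,"rx":0,"ry":0,"rz":0}]'
python3 - <<'E'
from h import *
plan(.479,-.165,.1355,89.4)
E
```

```text
time_s: 10.58
tool_pos: [0.4783, -0.1655, 0.138]
tool_rot: [-179.9, -0.1, 89.4]
force: [-6.8, 1.9, 9.7]
grip_width: 0.0136
at [ 0.4783 -0.1655  0.138 ] [-1.7995e+02 -8.0000e-02  8.9390e+01] t 10.57 grip 0.0136 F [-6.8  1.9  9.7]
rz total -0.0 then tx 0.0005 ty 0.0007 tz 0.0025
```

```bash
python3 - <<'E'
from h import *
w=env.read_camera("wrist"); crop(w,200,0,500,240,2.6,"pics/w10.png")
s=env.read_camera("scene")
crop(s,190,150,340,280,4.5,"pics/s10.png")
E
```

```text
(no output)
```

View pics/w10.png

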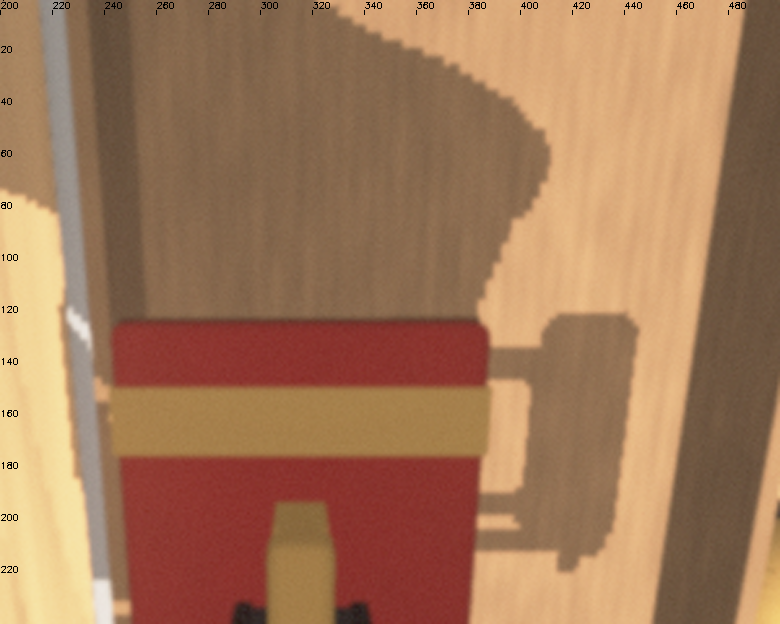

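View pics/s10.png

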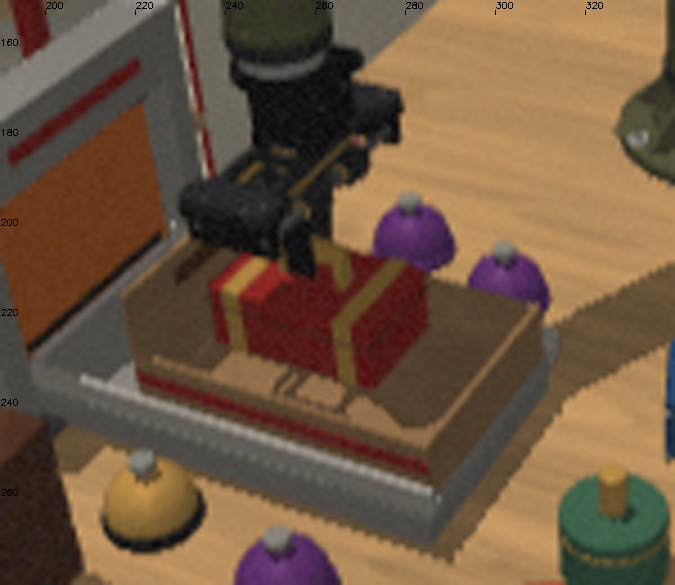

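```bash
python3 -m creep '[{"tx":0,"ty":0,"tz":0,"rx":0,"ry":0,"rz":0},{"tx":0,"ty":0,"tz":0,"rx":0,"ry":0,"rz":0},{"tx":0,"ty":0,"tz":0,"rx":0,"ry":0,"rz":0},{"tx":0,"ty":0,"tz":0,"rx":0,"ry":0,"rz":0}]' 0.035
python3 - <<'E'
from h import *
plan(.562,.2888-.08,.23,101.8)
E
```

```text
time_s: 11.18
tool_pos: [0.4788, -0.1655, 0.1366]
tool_rot: [180.0, 0.0, 89.4]
force: [-0.1, -0.5, 0.3]
grip_width: 0.0342
at [ 0.4788 -0.1655  0.1366] [1.7998e+02 1.0000e-02 8.9400e+01] t 11.18 grip 0.0342 F [-0.1 -0.5  0.3]
rz total -12.4 then tx 0.3494 ty 0.1580 tz -0.0934
```

```bash
python3 -m creep '[{"tx":0,"ty":0,"tz":-0.03,"rx":0,"ry":0,"rz":0},{"tx":0,"ty":0,"tz":-0.04,"rx":0,"ry":0,"rz":0},{"tx":0.03,"ty":0.01,"tz":-0.03,"rx":0,"ry":0,"rz":-6},{"tx":0.04,"ty":0.02,"tz":0,"rx":0,"ry":0,"rz":-6.3},{"tx":0.045,"ty":0.02,"tz":0,"rx":0,"ry":0,"rz":0},{"tx":0.045,"ty":0.02,"tz":0,"rx":0,"ry":0,"rz":0},{"tx":0.045,"ty":0.02,"tz":0,"rx":0,"ry":0,"rz":0},{"tx":0.045,"ty":0.02,"tz":0,"rx":0,"ry":0,"rz":0},{"tx":0.045,"ty":0.02,"tz":0,"rx":0,"ry":0,"rz":0},{"tx":0.035,"ty":0.02,"tz":0,"rx":0,"ry":0,"rz":0},{"tx":0.02,"ty":0.01,"tz":0,"rx":0,"ry":0,"rz":0},{"tx":0,"ty":0,"tz":0,"rx":0,"ry":0,"rz":0},{"tx":0,"ty":0,"tz":0,"rx":0,"ry":0,"rz":0}]' 0.05
python3 - <<'E'
from h import *
plan(.562+.016,.2888-.078,.235,101.6)
w=env.read_camera("wrist");c=env.read_camera("top"); s=env.read_camera("scene")
b=fit([w],"teal",(.562,.2888,101.6));print(b)
overlay(w,{"teal":b[0][:3]},(100,0,640,300),1.4,"pics/w11.png")
a=fitc([c,s],(.514,-.117,89.4),floor=False)
l=fit([c,s],"large",(.478,-.161,89.4),.045)
print(a,l)
overlay(c,{"carton":(*a[:3],.04),"large":(*l[2][:3],.045)},(320,120,480,240),5,"pics/o11.png")
overlay(s,{"carton":(*a[:3],.04),"large":(*l[2][:3],.045)},(190,170,340,280),5,"pics/o12.png")
E
```

```text
time_s: 12.8
tool_pos: [0.5758, 0.2042, 0.2366]
tool_rot: [-180.0, 0.1, 101.6]
force: [1.2, 0.2, 1.1]
grip_width: 0.0499
at [0.5758 0.2042 0.2366] [-1.7998e+02  7.0000e-02  1.0155e+02] t 12.8 grip 0.0499 F [1.2 0.2 1.1]
rz total -0.0 then tx 0.0061 ty 0.0035 tz 0.0016
[(np.float64(0.5621), np.float64(0.2872), np.float64(101.5), np.float64(24.3))]
[ 0.5133 -0.1169 88.926  36.2039] [(np.float64(0.478), np.float64(-0.1748), np.float64(89.3), np.float64(39.0)), (np.float64(0.4812), np.float64(-0.1501), np.float64(92.7), np.float64(31.8)), (np.float64(0.4782), np.float64(-0.1597), np.float64(89.3), np.float64(33.7))]
```

View pics/w11.png

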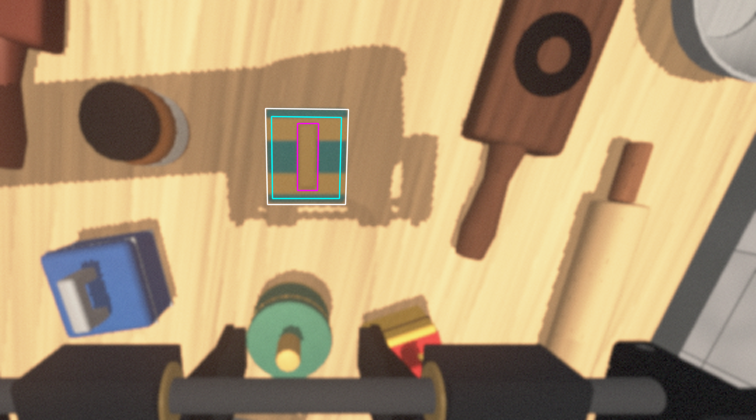

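View pics/o11.png

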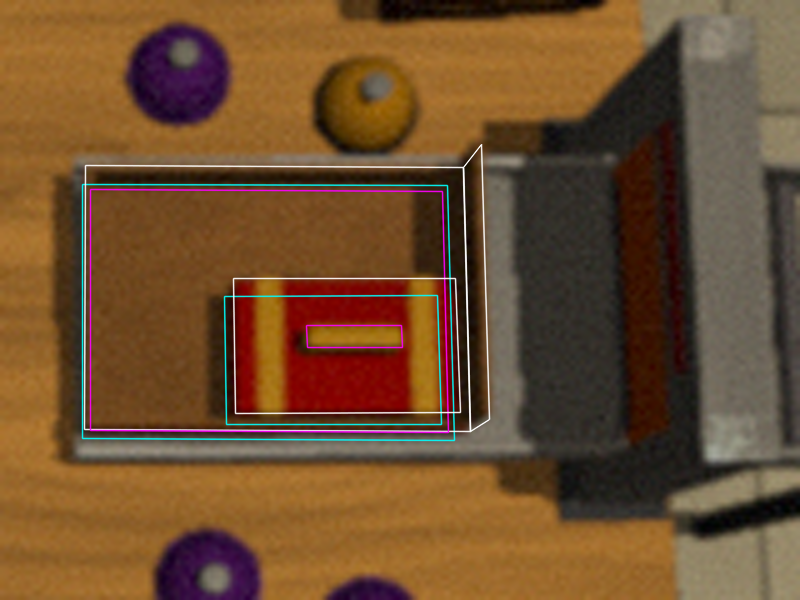

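View pics/o12.png

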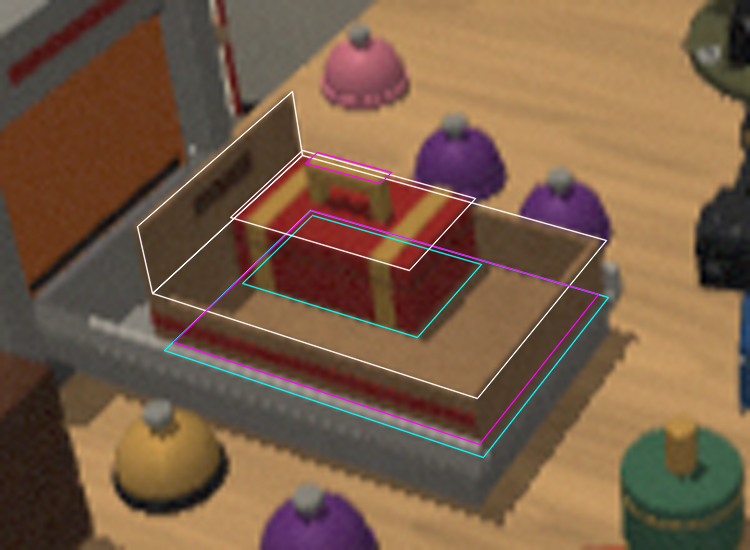

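```bash
python3 - <<'E'
from h import *
plan(.5621,.2872,.0865,101.5)
E
```

```text
at [0.5759 0.2046 0.237 ] [1.7997e+02 1.0000e-02 1.0154e+02] t 12.95 grip 0.0498 F [-0.   0.3 -0.5]
rz total 0.0 then tx 0.0837 ty 0.0030 tz 0.1505
```

```bash
python3 -m creep '[{"tx":0.042,"ty":0.003,"tz":0.01,"rx":0,"ry":0,"rz":0},{"tx":0.042,"ty":0,"tz":0.02,"rx":0,"ry":0,"rz":0},{"tx":0,"ty":0,"tz":0.04,"rx":0,"ry":0,"rz":0},{"tx":0,"ty":0,"tz":0.03,"rx":0,"ry":0,"rz":0},{"tx":0,"ty":0,"tz":0.025,"rx":0,"ry":0,"rz":0},{"tx":0,"ty":0,"tz":0.015,"rx":0,"ry":0,"rz":0},{"tx":0,"ty":0,"tz":0.01,"rx":0,"ry":0,"rz":0},{"tx":0,"ty":0,"tz":0,"rx":0,"ry":0,"rz":0},{"tx":0,"ty":0,"tz":0,"rx":0,"ry":0,"rz":0}]'
python3 - <<'E'
from h import *
plan(.5621,.2872,.0865,101.5)
E
```

```text
time_s: 14.08
tool_pos: [0.5622, 0.2898, 0.0876]
tool_rot: [179.9, -0.0, 101.7]
force: [0.7, 0.2, -0.1]
grip_width: 0.0496
at [0.5622 0.2898 0.0876] [ 1.7990e+02 -4.0000e-02  1.0169e+02] t 14.07 grip 0.0496 F [ 0.7  0.2 -0.1]
rz total 0.2 then tx -0.0025 ty -0.0006 tz 0.0011
```

```bash
python3 -m creep '[{"tx":-0.0025,"ty":0,"tz":0.001,"rx":0,"ry":0,"rz":0},{"tx":0,"ty":0,"tz":0,"rx":0,"ry":0,"rz":0}]' && python3 -m creep '[{"tx":0,"ty":0,"tz":0,"rx":0,"ry":0,"rz":0},{"tx":0,"ty":0,"tz":0,"rx":0,"ry":0,"rz":0},{"tx":0,"ty":0,"tz":0,"rx":0,"ry":0,"rz":0},{"tx":0,"ty":0,"tz":0,"rx":0,"ry":0,"rz":0},{"tx":0,"ty":0,"tz":-0.02,"rx":0,"ry":0,"rz":0},{"tx":0,"ty":0,"tz":-0.04,"rx":0,"ry":0,"rz":0},{"tx":0,"ty":0,"tz":-0.05,"rx":0,"ry":0,"rz":0},{"tx":0,"ty":0,"tz":-0.05,"rx":0,"ry":0,"rz":0},{"tx":0,"ty":0,"tz":-0.02,"rx":0,"ry":0,"rz":6},{"tx":0,"ty":0,"tz":0,"rx":0,"ry":0,"rz":6.2},{"tx":0,"ty":0,"tz":0,"rx":0,"ry":0,"rz":0}]' 0 30
python3 - <<'E'
from h import *
plan(.5595,-.20,.26,89.4)
w=env.read_camera("wrist");p=env.get_obs()["tool_pos"]
b=fit([w],"teal",(p[0],p[1],89.4),p[2]-.0865);print(b)
overlay(w,{"teal":(*b[0][:3],p[2]-.0865)},(100,0,640,300),1.4,"pics/w13.png")
E
```

```text
time_s: 14.32
tool_pos: [0.5624, 0.2868, 0.086]
tool_rot: [180.0, -0.0, 101.7]
force: [0.2, -1.0, 0.2]
grip_width: 0.0499
time_s: 15.7
tool_pos: [0.5621, 0.287, 0.267]
tool_rot: [179.9, -0.0, 89.6]
force: [-0.6, 0.7, -1.2]
grip_width: 0.0138
at [0.5621 0.287  0.267 ] [ 1.7993e+02 -5.0000e-02  8.9560e+01] t 15.7 grip 0.0138 F [-0.6  0.7 -1.2]
rz total 0.2 then tx -0.4870 ty 0.0025 tz 0.0070
[(np.float64(0.5619), np.float64(0.2819), np.float64(89.0), np.float64(24.4))]
```

View pics/w13.png

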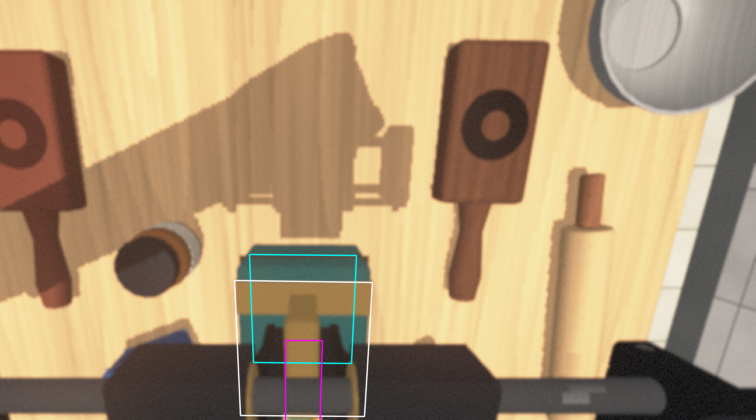

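```bash
python3 - <<'E'
from h import *
w=env.read_camera("wrist");p=env.get_obs()["tool_pos"]; print(p)
b=fit([w],"teal",(p[0],p[1]+.01,89.4),p[2]-.0865);print(b)
overlay(w,{"teal":(p[0],p[1]+.00,89.5,p[2]-.0865)},(200,100,500,300),2.6,"pics/w14.png")
E
```

```text
[0.56186483 0.28696852 0.26590742]
[(np.float64(0.5619), np.float64(0.2978), np.float64(89.7), np.float64(23.4))]
```

View pics/w14.png

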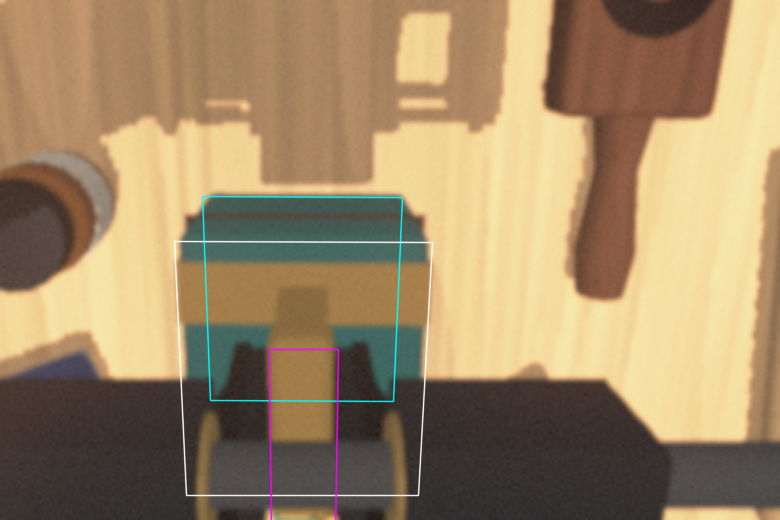

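```bash
python3 -m creep '[{"tx":-0.02,"ty":0.001,"tz":0,"rx":0,"ry":0,"rz":0},{"tx":-0.04,"ty":0.001,"tz":0,"rx":0,"ry":0,"rz":0},{"tx":-0.045,"ty":0,"tz":0,"rx":0,"ry":0,"rz":0},{"tx":-0.045,"ty":0,"tz":0,"rx":0,"ry":0,"rz":0},{"tx":-0.045,"ty":0,"tz":0,"rx":0,"ry":0,"rz":0},{"tx":-0.045,"ty":0,"tz":0,"rx":0,"ry":0,"rz":0},{"tx":-0.045,"ty":0,"tz":0,"rx":0,"ry":0,"rz":0},{"tx":-0.045,"ty":0,"tz":0,"rx":0,"ry":0,"rz":0},{"tx":-0.045,"ty":0,"tz":0,"rx":0,"ry":0,"rz":0},{"tx":-0.045,"ty":0,"tz":0,"rx":0,"ry":0,"rz":0},{"tx":-0.04,"ty":0,"tz":0,"rx":0,"ry":0,"rz":0},{"tx":-0.024,"ty":0,"tz":0.02,"rx":0,"ry":0,"rz":0},{"tx":0,"ty":0,"tz":0.02,"rx":0,"ry":0,"rz":0},{"tx":0,"ty":0,"tz":0.02,"rx":0,"ry":0,"rz":0},{"tx":0,"ty":0,"tz":0.015,"rx":0,"ry":0,"rz":0},{"tx":0,"ty":0,"tz":0,"rx":0,"ry":0,"rz":0},{"tx":0,"ty":0,"tz":0,"rx":0,"ry":0,"rz":0}]'
python3 - <<'E'
from h import *
plan(.5597,-.197,.1315,89.3)
w=env.read_camera("wrist");p=env.get_obs()["tool_pos"]
overlay(w,{"teal":(p[0],p[1]+.00,89.3,p[2]-.0865),"carton":(.5135,-.1168,89.2,.04),"large":(.479,-.161,89.4,.045)},(100,0,640,300),1.4,"pics/w15.png")
E
```

```text
time_s: 17.92
tool_pos: [0.5603, -0.1969, 0.1912]
tool_rot: [179.9, 0.0, 89.5]
force: [-0.4, -0.1, -1.0]
grip_width: 0.0137
at [ 0.5603 -0.1969  0.1912] [1.7994e+02 1.0000e-02 8.9540e+01] t 17.93 grip 0.0137 F [-0.4 -0.1 -1. ]
rz total 0.2 then tx -0.0001 ty -0.0006 tz 0.0597
```

View pics/w15.png

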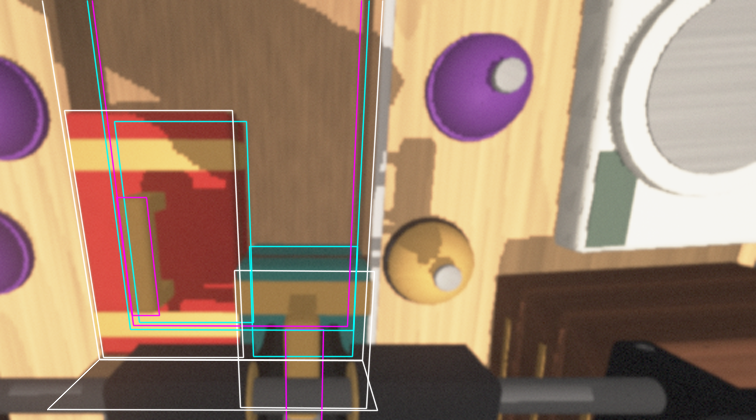

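```bash
python3 -m creep '[{"tx":0,"ty":-0.001,"tz":0.012,"rx":0,"ry":0,"rz":0.2},{"tx":0,"ty":0,"tz":0.014,"rx":0,"ry":0,"rz":0},{"tx":0,"ty":0,"tz":0.014,"rx":0,"ry":0,"rz":0},{"tx":0,"ty":0,"tz":0.01,"rx":0,"ry":0,"rz":0},{"tx":0,"ty":0,"tz":0.006,"rx":0,"ry":0,"rz":0},{"tx":0,"ty":0,"tz":0.002,"rx":0,"ry":0,"rz":0},{"tx":0,"ty":0,"tz":0,"rx":0,"ry":0,"rz":0},{"tx":0,"ty":0,"tz":0,"rx":0,"ry":0,"rz":0}]'
python3 - <<'E'
from h import *
s=env.read_camera("scene")
crop(s,190,150,340,280,4.5,"pics/s16.png")
plan(.5597,-.197,.1315,89.3)
E
```

```text
time_s: 18.98
tool_pos: [0.5598, -0.1967, 0.1341]
tool_rot: [179.9, -0.0, 89.3]
force: [-1.1, 1.3, 6.8]
grip_width: 0.0138
at [ 0.5597 -0.1968  0.1341] [ 1.7989e+02 -4.0000e-02  8.9320e+01] t 19.02 grip 0.0137 F [-1.8  2.   6.7]
rz total 0.0 then tx -0.0002 ty -0.0000 tz 0.0026
```

View pics/s16.png

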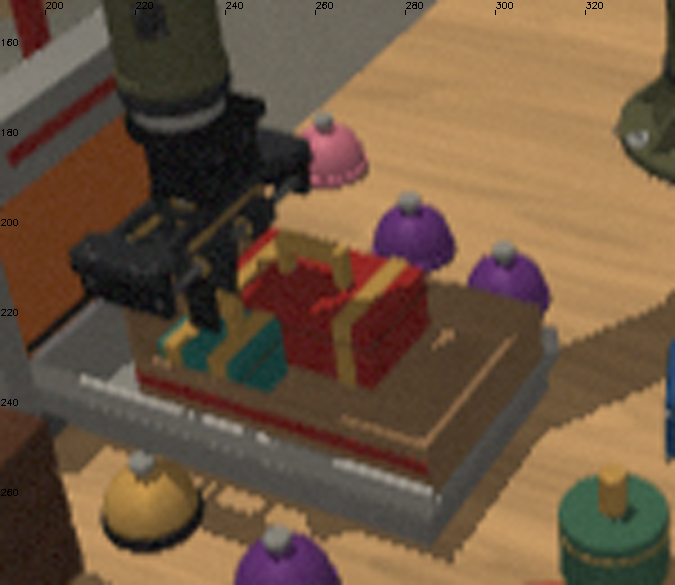

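```bash
python3 -m creep '[{"tx":0,"ty":0,"tz":0,"rx":0,"ry":0,"rz":0},{"tx":0,"ty":0,"tz":0,"rx":0,"ry":0,"rz":0},{"tx":0,"ty":0,"tz":0,"rx":0,"ry":0,"rz":0},{"tx":0,"ty":0,"tz":-0.03,"rx":0,"ry":0,"rz":0},{"tx":0,"ty":0,"tz":-0.04,"rx":0,"ry":0,"rz":0},{"tx":0,"ty":0,"tz":-0.03,"rx":0,"ry":0,"rz":-10.3},{"tx":0,"ty":0,"tz":0,"rx":0,"ry":0,"rz":-10.3},{"tx":0,"ty":0,"tz":0,"rx":0,"ry":0,"rz":-10.1},{"tx":0.02,"ty":0.03,"tz":0,"rx":0,"ry":0,"rz":0},{"tx":0.02,"ty":0.04,"tz":0,"rx":0,"ry":0,"rz":0},{"tx":0.02,"ty":0.045,"tz":0,"rx":0,"ry":0,"rz":0},{"tx":0.02,"ty":0.045,"tz":0,"rx":0,"ry":0,"rz":0},{"tx":0.02,"ty":0.045,"tz":0,"rx":0,"ry":0,"rz":0},{"tx":0.02,"ty":0.045,"tz":0,"rx":0,"ry":0,"rz":0},{"tx":0.018,"ty":0.026,"tz":0,"rx":0,"ry":0,"rz":0},{"tx":0,"ty":0,"tz":0,"rx":0,"ry":0,"rz":0},{"tx":0,"ty":0,"tz":0,"rx":0,"ry":0,"rz":0}]' 0.035
python3 - <<'E'
from h import *
w=env.read_camera("wrist");c=env.read_camera("top"); s=env.read_camera("scene")
b=fit([w],"yellow",(.69,.13,120));print(b)
overlay(w,{"yellow":b[0][:3]},(100,0,640,300),1.4,"pics/w17.png")
overlay(c,{"carton":(.5135,-.1168,89.2,.04),"large":(.480,-.161,89.4,.045),"teal":(.5597,-.197,89.3,.045)},(320,120,480,240),5,"pics/o17.png")
plan(b[0][0],b[0][1],.0865,b[0][2])
E
```

```text
time_s: 21.15
tool_pos: [0.7286, 0.0591, 0.2322]
tool_rot: [-179.9, 0.1, 119.9]
force: [-1.5, -0.2, -0.5]
grip_width: 0.0353
[(np.float64(0.697), np.float64(0.1219), np.float64(122.9), np.float64(21.7))]
at [0.7286 0.0584 0.233 ] [1.8000e+02 4.0000e-02 1.1985e+02] t 21.3 grip 0.0351 F [-0.1 -0.4 -0.4]
rz total -3.1 then tx 0.0705 ty 0.0080 tz 0.1465
```

View pics/w17.png

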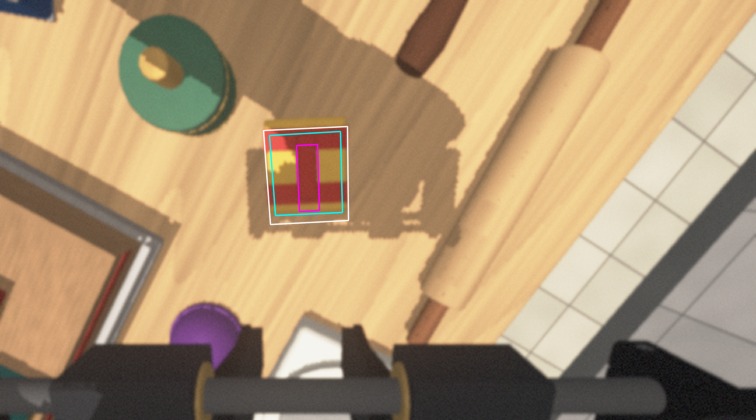

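View pics/o17.png

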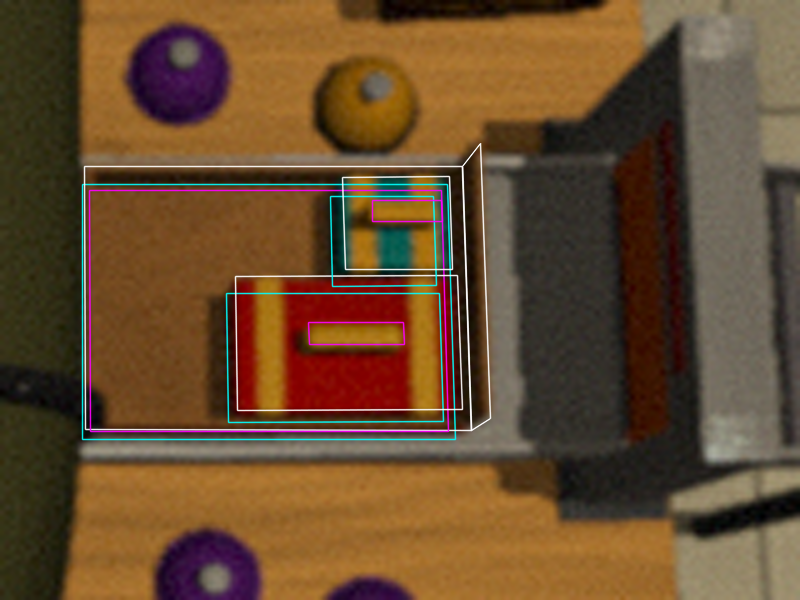

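```bash
python3 - <<'E'
from h import *
w=env.read_camera("wrist")
for d in (.006,.012): print(fit([w],"yellow",(.697-.5*d,.1219+.87*d,120.5)))
overlay(w,{"yellow":(.694,.128,120.5)},(220,60,400,180),4,"pics/w18.png")
E
```

```text
[(np.float64(0.6968), np.float64(0.1221), np.float64(122.2), np.float64(21.9))]
[(np.float64(0.6968), np.float64(0.1221), np.float64(122.2), np.float64(21.9))]
```

View pics/w18.png

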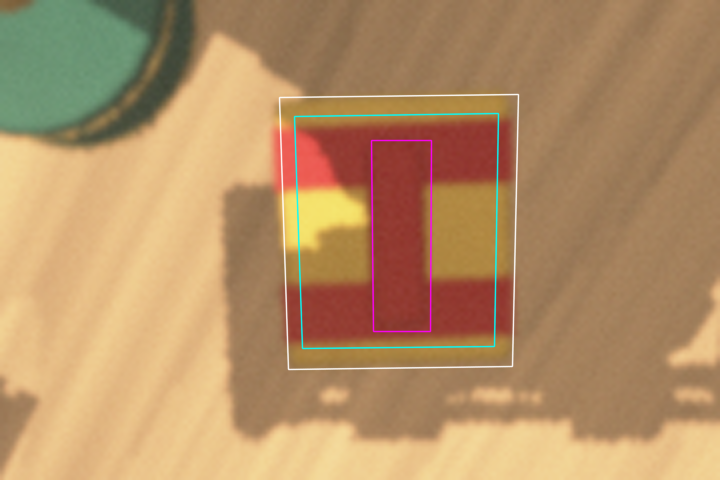

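```bash
python3 - <<'E'
from h import *
plan(.694,.128,.0865,120.5)
E
python3 -m creep '[{"tx":0.038,"ty":0.004,"tz":0.01,"rx":0,"ry":0,"rz":-0.5},{"tx":0.038,"ty":0,"tz":0.02,"rx":0,"ry":0,"rz":0},{"tx":0,"ty":0,"tz":0.04,"rx":0,"ry":0,"rz":0},{"tx":0,"ty":0,"tz":0.03,"rx":0,"ry":0,"rz":0},{"tx":0,"ty":0,"tz":0.02,"rx":0,"ry":0,"rz":0},{"tx":0,"ty":0,"tz":0,"rx":0,"ry":0,"rz":0},{"tx":0,"ty":0,"tz":0,"rx":0,"ry":0,"rz":0}]' 0.05
python3 - <<'E'
from h import *
plan(.694,.128,.0865,120.5)
E
```

```text
at [0.7286 0.0587 0.233 ] [1.7999e+02 3.0000e-02 1.1986e+02] t 21.35 grip 0.0349 F [ 0.5 -0.4  0.1]
rz total -0.6 then tx 0.0773 ty 0.0053 tz 0.1465
time_s: 22.22
tool_pos: [0.6951, 0.1279, 0.1142]
tool_rot: [179.9, 0.0, 120.5]
force: [-0.2, 0.5, 0.0]
grip_width: 0.0504
at [0.6951 0.1279 0.1142] [1.7987e+02 5.0000e-02 1.2047e+02] t 22.23 grip 0.0504 F [-0.2  0.5  0. ]
rz total -0.0 then tx 0.0006 ty -0.0009 tz 0.0277
```

```bash
python3 -m creep '[{"tx":0.001,"ty":-0.001,"tz":0.014,"rx":0,"ry":0,"rz":0},{"tx":0,"ty":0,"tz":0.014,"rx":0,"ry":0,"rz":0},{"tx":0,"ty":0,"tz":0,"rx":0,"ry":0,"rz":0},{"tx":0,"ty":0,"tz":0,"rx":0,"ry":0,"rz":0}]'; python3 -m creep '[{"tx":0,"ty":0,"tz":0,"rx":0,"ry":0,"rz":0},{"tx":0,"ty":0,"tz":0,"rx":0,"ry":0,"rz":0},{"tx":0,"ty":0,"tz":0,"rx":0,"ry":0,"rz":0},{"tx":0,"ty":0,"tz":0,"rx":0,"ry":0,"rz":0},{"tx":0,"ty":0,"tz":-0.02,"rx":0,"ry":0,"rz":0},{"tx":0,"ty":0,"tz":-0.04,"rx":0,"ry":0,"rz":0},{"tx":0,"ty":0,"tz":-0.05,"rx":0,"ry":0,"rz":0},{"tx":0,"ty":0,"tz":-0.05,"rx":0,"ry":0,"rz":0},{"tx":0,"ty":0,"tz":-0.02,"rx":0,"ry":0,"rz":10.4},{"tx":0,"ty":0,"tz":0,"rx":0,"ry":0,"rz":10.4},{"tx":0,"ty":0,"tz":0,"rx":0,"ry":0,"rz":10.4},{"tx":0,"ty":0,"tz":0,"rx":0,"ry":0,"rz":0}]' 0 30
python3 - <<'E'
from h import *
plan(.5595,-.1235,.26,89.3)
w=env.read_camera("wrist");p=env.get_obs()["tool_pos"]
overlay(w,{"yellow":(p[0],p[1]+.00,89.3,p[2]-.0865)},(200,100,500,300),2.6,"pics/w19.png")
E
```

```text
time_s: 22.72
tool_pos: [0.6927, 0.1286, 0.0845]
tool_rot: [-180.0, 0.0, 120.5]
force: [0.6, 0.5, 0.0]
grip_width: 0.05
time_s: 24.22
tool_pos: [0.6927, 0.1286, 0.2657]
tool_rot: [179.9, -0.0, 89.4]
force: [0.3, 0.7, -1.5]
grip_width: 0.0138
at [0.6927 0.1286 0.2657] [ 1.7994e+02 -1.0000e-02  8.9410e+01] t 24.23 grip 0.0138 F [ 0.3  0.7 -1.5]
rz total 0.1 then tx -0.2537 ty -0.1301 tz 0.0057
```

View pics/w19.png

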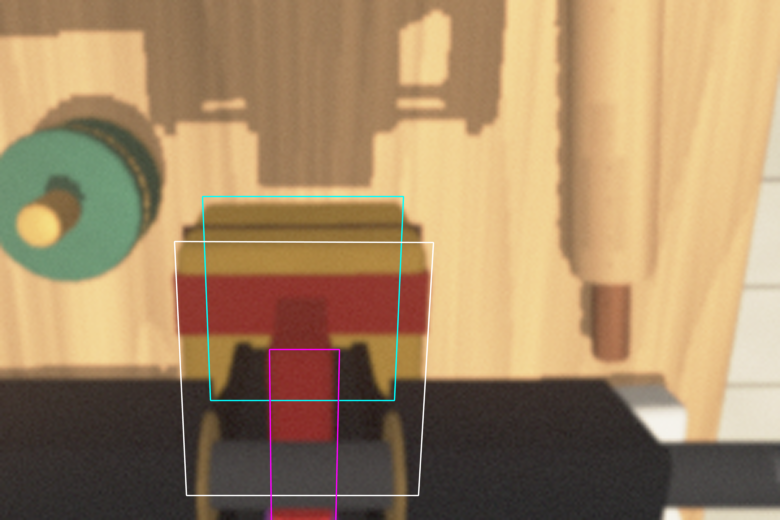

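```bash
python3 -m creep '[{"tx":-0.02,"ty":-0.01,"tz":0,"rx":0,"ry":0,"rz":0},{"tx":-0.035,"ty":-0.018,"tz":0,"rx":0,"ry":0,"rz":0},{"tx":-0.04,"ty":-0.021,"tz":0,"rx":0,"ry":0,"rz":0},{"tx":-0.04,"ty":-0.021,"tz":0,"rx":0,"ry":0,"rz":0},{"tx":-0.04,"ty":-0.021,"tz":0,"rx":0,"ry":0,"rz":0},{"tx":-0.035,"ty":-0.018,"tz":0,"rx":0,"ry":0,"rz":0},{"tx":-0.025,"ty":-0.013,"tz":0,"rx":0,"ry":0,"rz":0},{"tx":-0.015,"ty":-0.008,"tz":0.015,"rx":0,"ry":0,"rz":0},{"tx":0,"ty":0,"tz":0.02,"rx":0,"ry":0,"rz":0},{"tx":0,"ty":0,"tz":0.02,"rx":0,"ry":0,"rz":0},{"tx":0,"ty":0,"tz":0.015,"rx":0,"ry":0,"rz":0},{"tx":0,"ty":0,"tz":0,"rx":0,"ry":0,"rz":0},{"tx":0,"ty":0,"tz":0,"rx":0,"ry":0,"rz":0}]'
python3 - <<'E'
from h import *
plan(.5595,-.1205,.132,89.3)
w=env.read_camera("wrist");p=env.get_obs()["tool_pos"]
overlay(w,{"yellow":(p[0],p[1]-.003,89.3,p[2]-.0845),"carton":(.5135,-.1168,89.2,.04),"large":(.480,-.161,89.4,.045)},(100,0,640,300),1.4,"pics/w20.png")
E
```

```text
time_s: 25.9
tool_pos: [0.5601, -0.1198, 0.1951]
tool_rot: [179.9, 0.0, 89.3]
force: [0.7, 0.1, -0.8]
grip_width: 0.0135
at [ 0.5601 -0.1198  0.1951] [1.7995e+02 1.0000e-02 8.9340e+01] t 25.9 grip 0.0135 F [ 0.7  0.1 -0.8]
rz total 0.0 then tx -0.0007 ty -0.0006 tz 0.0631
```

View pics/w20.png

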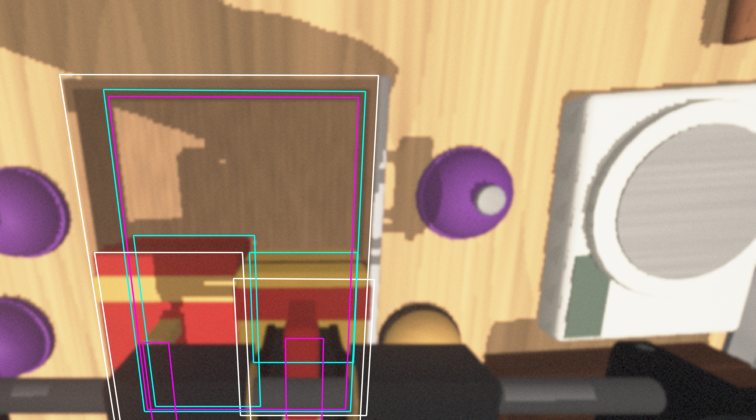

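```bash
python3 -m creep '[{"tx":-0.001,"ty":0,"tz":0.012,"rx":0,"ry":0,"rz":0},{"tx":0,"ty":0,"tz":0.014,"rx":0,"ry":0,"rz":0},{"tx":0,"ty":0,"tz":0.014,"rx":0,"ry":0,"rz":0},{"tx":0,"ty":0,"tz":0.012,"rx":0,"ry":0,"rz":0},{"tx":0,"ty":0,"tz":0.008,"rx":0,"ry":0,"rz":0},{"tx":0,"ty":0,"tz":0.004,"rx":0,"ry":0,"rz":0},{"tx":0,"ty":0,"tz":0,"rx":0,"ry":0,"rz":0},{"tx":0,"ty":0,"tz":0,"rx":0,"ry":0,"rz":0}]'
python3 - <<'E'
from h import *
s=env.read_camera("scene")
crop(s,190,150,340,280,4.5,"pics/s21.png")
E
```

```text
time_s: 26.95
tool_pos: [0.5601, -0.1209, 0.133]
tool_rot: [179.9, -0.1, 89.3]
force: [-5.3, 0.9, 13.8]
grip_width: 0.0138
```

View pics/s21.png

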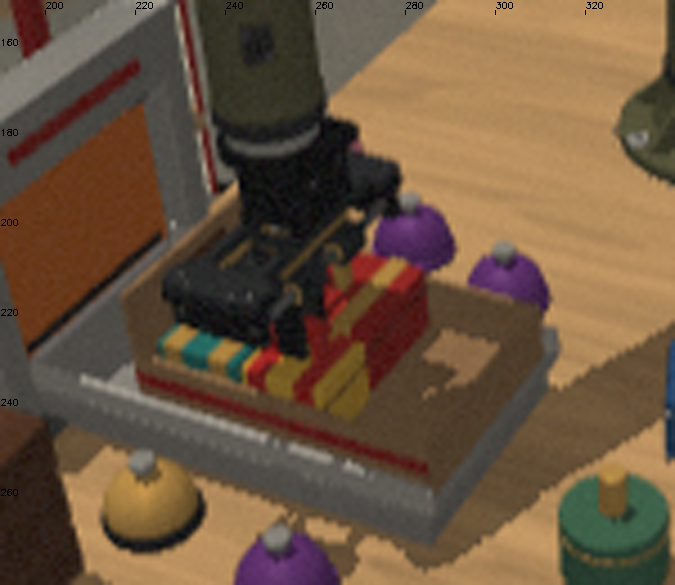

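```bash
python3 -m creep '[{"tx":0,"ty":0,"tz":0,"rx":0,"ry":0,"rz":0},{"tx":0,"ty":0,"tz":0,"rx":0,"ry":0,"rz":0},{"tx":0,"ty":0,"tz":0,"rx":0,"ry":0,"rz":0},{"tx":0,"ty":0,"tz":-0.03,"rx":0,"ry":0,"rz":0},{"tx":0,"ty":0,"tz":-0.04,"rx":0,"ry":0,"rz":0},{"tx":0,"ty":0,"tz":-0.03,"rx":0,"ry":0,"rz":-8},{"tx":0,"ty":0,"tz":0,"rx":0,"ry":0,"rz":-8},{"tx":0,"ty":0,"tz":0,"rx":0,"ry":0,"rz":-6.7},{"tx":0.02,"ty":0.004,"tz":0,"rx":0,"ry":0,"rz":0},{"tx":0.04,"ty":0,"tz":0,"rx":0,"ry":0,"rz":0},{"tx":0.045,"ty":0,"tz":0,"rx":0,"ry":0,"rz":0},{"tx":0.045,"ty":0,"tz":0,"rx":0,"ry":0,"rz":0},{"tx":0.035,"ty":0,"tz":0,"rx":0,"ry":0,"rz":0},{"tx":0.02,"ty":0,"tz":0,"rx":0,"ry":0,"rz":0},{"tx":0,"ty":0,"tz":0,"rx":0,"ry":0,"rz":0},{"tx":0,"ty":0,"tz":0,"rx":0,"ry":0,"rz":0}]' 0.035
python3 - <<'E'
from h import *
w=env.read_camera("wrist");c=env.read_camera("top"); s=env.read_camera("scene")
b=fit([w],"blue",(.457,.145,112));print(b, fit([w],"green",(.578,.1345,0)))
overlay(w,{"blue":b[0][:3],"green":(.578,.1345,0)},(100,0,640,300),1.4,"pics/w22.png")
overlay(c,{"carton":(.5135,-.1168,89.2,.04)},(320,120,480,240),5,"pics/o22.png")
crop(s,190,150,340,280,4.5,"pics/s22.png")
plan(b[0][0],b[0][1],.0925,b[0][2])
E
```

```text
time_s: 29.0
tool_pos: [0.4869, 0.0695, 0.2305]
tool_rot: [180.0, 0.0, 111.9]
force: [-0.1, -0.3, 0.6]
grip_width: 0.0346
[(np.float64(0.4641), np.float64(0.1371), np.float64(112.0), np.float64(11.8))] [(np.float64(0.577), np.float64(0.1344), np.float64(1.8), np.float64(36.9))]
at [0.4869 0.0695 0.2305] [1.8000e+02 2.0000e-02 1.1187e+02] t 29.15 grip 0.0352 F [-0.  -0.6  0.8]
rz total -0.1 then tx 0.0713 ty 0.0042 tz 0.1380
```

View pics/w22.png

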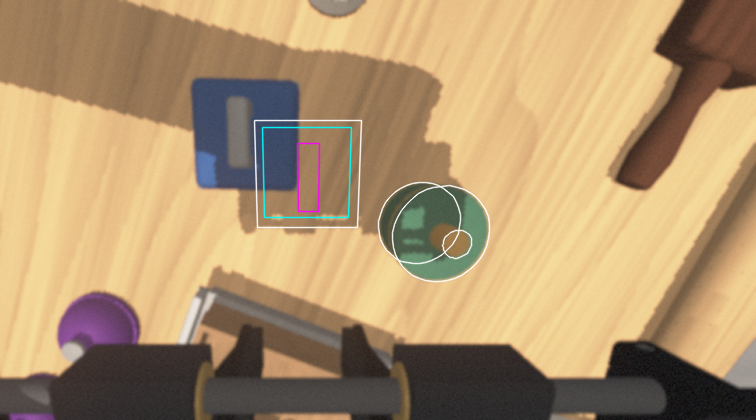

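View pics/o22.png

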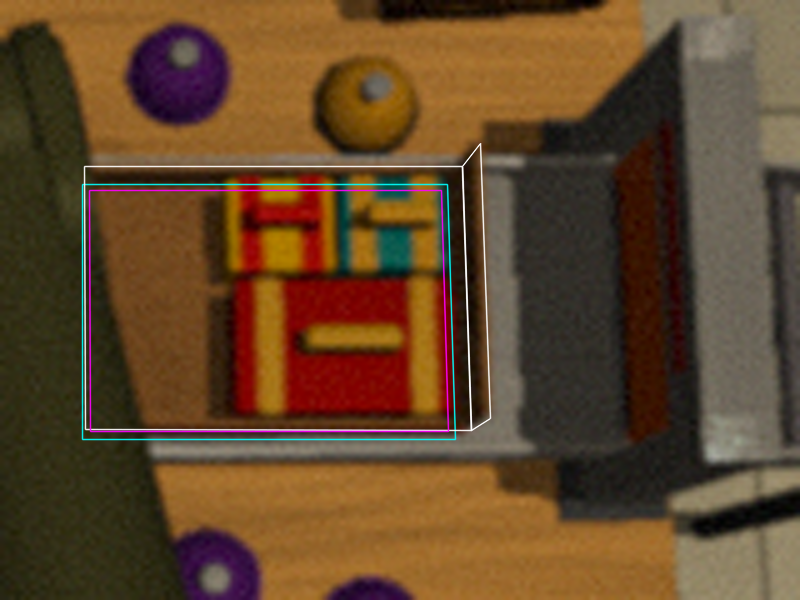

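View pics/s22.png

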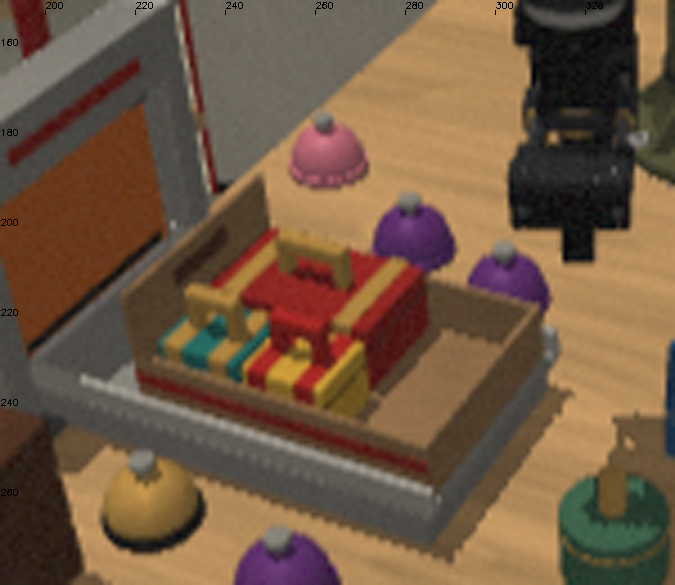

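```bash
python3 - <<'E'
from h import *
w=env.read_camera("wrist")
g=px2w(w,270.7,94.3,.094);print(g)
b=fit([w],"blue",(g[0],g[1],112))[0];print(b)
overlay(w,{"blue":b[:3]},(200,20,380,160),4,"pics/w23.png")
plan(b[0],b[1],.0925,b[2]); print(np.hypot(b[0],b[1]))
E
```

```text
[0.41243467 0.14651394 0.094     ]
(np.float64(0.4122), np.float64(0.1456), np.float64(110.8), np.float64(33.7))
at [0.4869 0.0696 0.2305] [1.8000e+02 1.0000e-02 1.1189e+02] t 29.2 grip 0.035 F [ 0.3 -0.8  0.3]
rz total 1.1 then tx 0.0975 ty -0.0428 tz 0.1380
0.43715923872200163
```

View pics/w23.png

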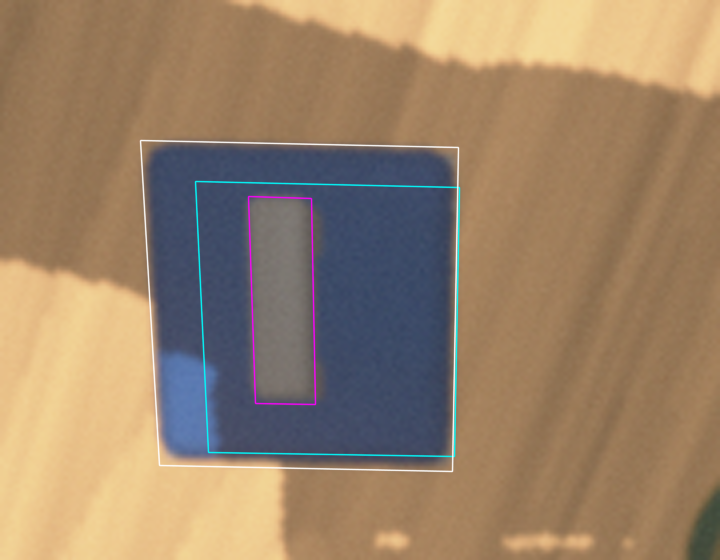

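```bash
python3 -m creep '[{"tx":0.025,"ty":-0.011,"tz":0,"rx":0,"ry":0,"rz":1},{"tx":0.035,"ty":-0.016,"tz":0,"rx":0,"ry":0,"rz":0},{"tx":0.025,"ty":-0.011,"tz":0.01,"rx":0,"ry":0,"rz":0},{"tx":0.013,"ty":-0.005,"tz":0.03,"rx":0,"ry":0,"rz":0},{"tx":0,"ty":0,"tz":0.035,"rx":0,"ry":0,"rz":0},{"tx":0,"ty":0,"tz":0.03,"rx":0,"ry":0,"rz":0},{"tx":0,"ty":0,"tz":0,"rx":0,"ry":0,"rz":0},{"tx":0,"ty":0,"tz":0,"rx":0,"ry":0,"rz":0}]' 0.05
python3 - <<'E'
from h import *
plan(.4122,.1456,.0925,110.8)
E
```

```text
time_s: 30.2
tool_pos: [0.4119, 0.1465, 0.1267]
tool_rot: [179.9, -0.0, 111.0]
force: [-0.4, 0.3, -0.1]
grip_width: 0.05
at [0.4119 0.1465 0.1267] [ 1.7991e+02 -1.0000e-02  1.1096e+02] t 30.2 grip 0.05 F [-0.4  0.3 -0.1]
rz total 0.2 then tx -0.0010 ty 0.0000 tz 0.0342
```

```bash
python3 -m creep '[{"tx":-0.001,"ty":0,"tz":0.017,"rx":0,"ry":0,"rz":0},{"tx":0,"ty":0,"tz":0.017,"rx":0,"ry":0,"rz":0},{"tx":0,"ty":0,"tz":0,"rx":0,"ry":0,"rz":0},{"tx":0,"ty":0,"tz":0,"rx":0,"ry":0,"rz":0}]'; python3 -m creep '[{"tx":0,"ty":0,"tz":0,"rx":0,"ry":0,"rz":0},{"tx":0,"ty":0,"tz":0,"rx":0,"ry":0,"rz":0},{"tx":0,"ty":0,"tz":0,"rx":0,"ry":0,"rz":0},{"tx":0,"ty":0,"tz":0,"rx":0,"ry":0,"rz":0},{"tx":0,"ty":0,"tz":-0.02,"rx":0,"ry":0,"rz":0},{"tx":0,"ty":0,"tz":-0.04,"rx":0,"ry":0,"rz":0},{"tx":0,"ty":0,"tz":-0.04,"rx":0,"ry":0,"rz":0},{"tx":0,"ty":0.02,"tz":-0.04,"rx":0,"ry":0,"rz":0},{"tx":0,"ty":0.03,"tz":-0.02,"rx":0,"ry":0,"rz":0},{"tx":0,"ty":0.01,"tz":0,"rx":0,"ry":0,"rz":7.2},{"tx":0,"ty":0,"tz":0,"rx":0,"ry":0,"rz":7.2},{"tx":0,"ty":0,"tz":0,"rx":0,"ry":0,"rz":7.2},{"tx":0,"ty":0,"tz":0,"rx":0,"ry":0,"rz":0},{"tx":0,"ty":0,"tz":0,"rx":0,"ry":0,"rz":0}]' 0 30
python3 - <<'E'
from h import *
w=env.read_camera("wrist");p=env.get_obs()["tool_pos"]
overlay(w,{"blue":(p[0],p[1],89.3,p[2]-.0925)},(200,100,500,300),2.6,"pics/w24.png")
plan(.474,-.042,.26,89.3)
E
```

```text
time_s: 30.7
tool_pos: [0.4123, 0.146, 0.093]
tool_rot: [179.9, -0.0, 111.0]
force: [0.5, 0.4, 0.6]
grip_width: 0.05
time_s: 32.45
tool_pos: [0.4671, 0.167, 0.2512]
tool_rot: [-180.0, 0.0, 89.5]
force: [-0.7, 0.6, -1.3]
grip_width: 0.0138
at [0.4671 0.167  0.2514] [-1.7998e+02  1.0000e-02  8.9490e+01] t 32.5 grip 0.0138 F [ 0.5 -0.8 -2.3]
rz total 0.2 then tx -0.2089 ty 0.0094 tz -0.0086
```

View pics/w24.png

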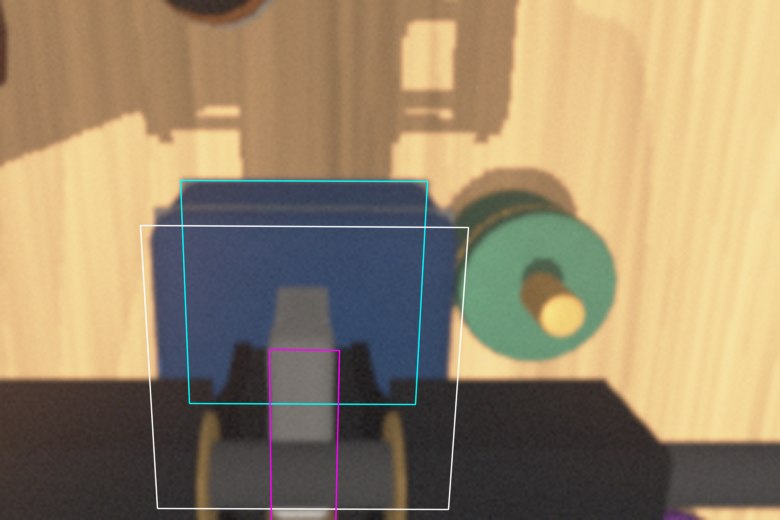

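```bash
python3 -m creep '[{"tx":-0.02,"ty":0.003,"tz":-0.005,"rx":0,"ry":0,"rz":0.2},{"tx":-0.035,"ty":0.004,"tz":0,"rx":0,"ry":0,"rz":0},{"tx":-0.04,"ty":0.003,"tz":0,"rx":0,"ry":0,"rz":0},{"tx":-0.04,"ty":0,"tz":0,"rx":0,"ry":0,"rz":0},{"tx":-0.035,"ty":0,"tz":0,"rx":0,"ry":0,"rz":0},{"tx":-0.025,"ty":0,"tz":0,"rx":0,"ry":0,"rz":0},{"tx":-0.015,"ty":0,"tz":0.015,"rx":0,"ry":0,"rz":0},{"tx":0,"ty":0,"tz":0.02,"rx":0,"ry":0,"rz":0},{"tx":0,"ty":0,"tz":0.02,"rx":0,"ry":0,"rz":0},{"tx":0,"ty":0,"tz":0,"rx":0,"ry":0,"rz":0},{"tx":0,"ty":0,"tz":0,"rx":0,"ry":0,"rz":0}]'
python3 - <<'E'
from h import *
plan(.4745,-.043,.140,89.3)
w=env.read_camera("wrist");p=env.get_obs()["tool_pos"]
overlay(w,{"blue":(p[0],p[1],89.3,p[2]-.093),"carton":(.5135,-.1168,89.2,.04)},(100,0,640,300),1.4,"pics/w25.png")
s=env.read_camera("scene")
crop(s,190,150,340,280,4.5,"pics/s25.png")
E
```

```text
time_s: 33.88
tool_pos: [0.4746, -0.0431, 0.2018]
tool_rot: [180.0, 0.0, 89.2]
force: [0.4, -0.1, -2.0]
grip_width: 0.0141
at [ 0.4746 -0.0431  0.2018] [179.98   0.    89.21] t 33.88 grip 0.0141 F [ 0.4 -0.1 -2. ]
rz total -0.1 then tx 0.0001 ty -0.0001 tz 0.0618
```

View pics/w25.png

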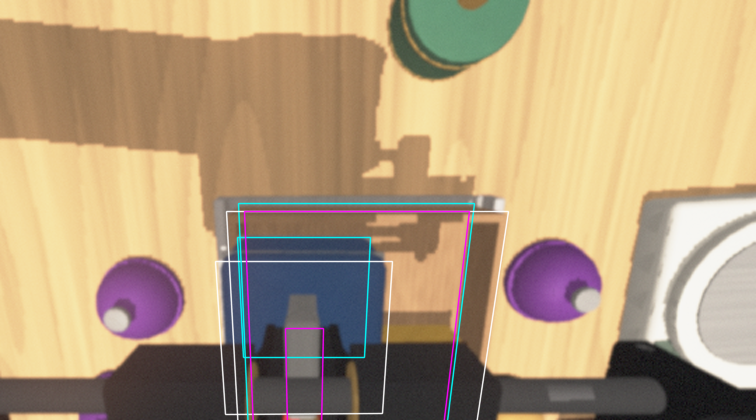

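View pics/s25.png

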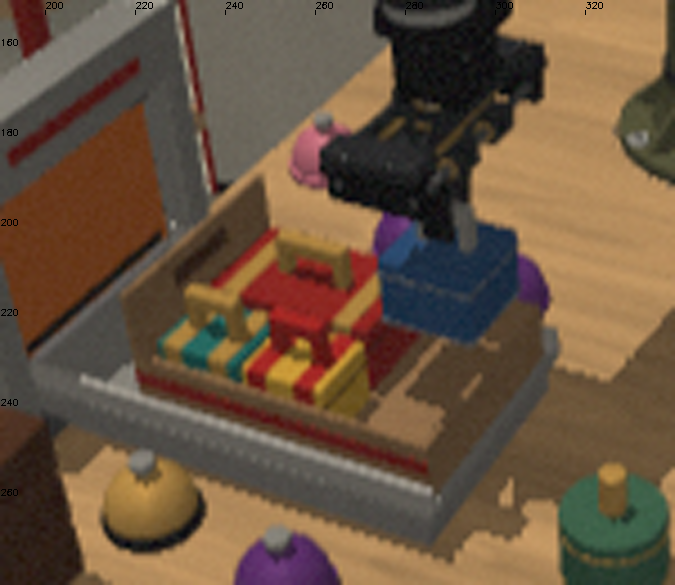

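```bash
python3 -m creep '[{"tx":0,"ty":0,"tz":0.012,"rx":0,"ry":0,"rz":0},{"tx":0,"ty":0,"tz":0.014,"rx":0,"ry":0,"rz":0},{"tx":0,"ty":0,"tz":0.014,"rx":0,"ry":0,"rz":0},{"tx":0,"ty":0,"tz":0.012,"rx":0,"ry":0,"rz":0},{"tx":0,"ty":0,"tz":0.008,"rx":0,"ry":0,"rz":0},{"tx":0,"ty":0,"tz":0.003,"rx":0,"ry":0,"rz":0},{"tx":0,"ty":0,"tz":0,"rx":0,"ry":0,"rz":0},{"tx":0,"ty":0,"tz":0,"rx":0,"ry":0,"rz":0}]'
python3 - <<'E'
from h import *
plan(.4745,-.043,.140,89.3)
s=env.read_camera("scene")
crop(s,190,150,340,280,4.5,"pics/s26.png")
w=env.read_camera("wrist"); crop(w,100,0,640,300,1.4,"pics/w26.png")
E
```

```text
time_s: 34.98
tool_pos: [0.475, -0.043, 0.141]
tool_rot: [180.0, -0.1, 89.2]
force: [-7.7, -0.2, 17.3]
grip_width: 0.0138
at [ 0.475 -0.043  0.141] [ 1.7997e+02 -8.0000e-02  8.9190e+01] t 34.98 grip 0.0138 F [-7.7 -0.2 17.3]
rz total -0.1 then tx 0.0000 ty -0.0005 tz 0.0010
```

View pics/s26.png

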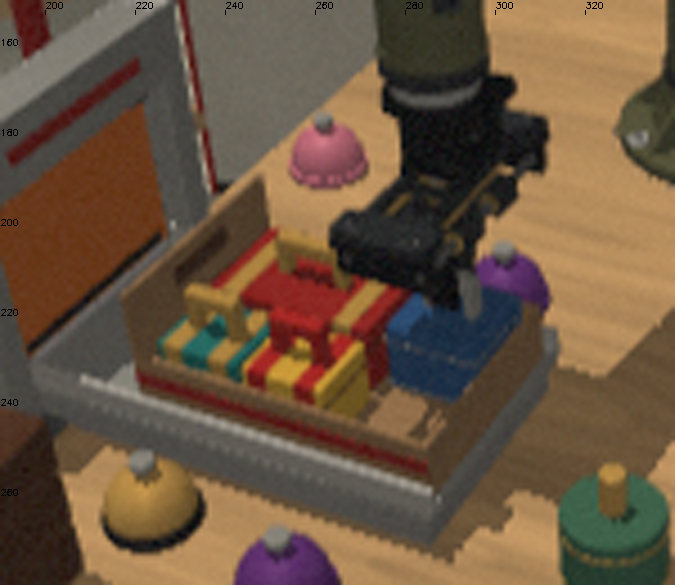

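View pics/w26.png

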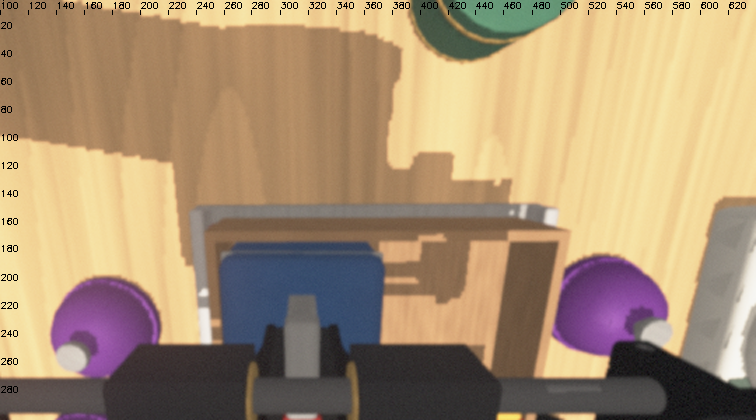

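```bash
python3 -m creep '[{"tx":0,"ty":0,"tz":0,"rx":0,"ry":0,"rz":0},{"tx":0,"ty":0,"tz":0,"rx":0,"ry":0,"rz":0},{"tx":0,"ty":0,"tz":0,"rx":0,"ry":0,"rz":0},{"tx":0,"ty":0,"tz":-0.03,"rx":0,"ry":0,"rz":0},{"tx":0,"ty":0,"tz":-0.04,"rx":0,"ry":0,"rz":0},{"tx":0.02,"ty":0.02,"tz":-0.03,"rx":0,"ry":0,"rz":0},{"tx":0.03,"ty":0.03,"tz":0,"rx":0,"ry":0,"rz":0},{"tx":0.03,"ty":0.03,"tz":0,"rx":0,"ry":0,"rz":0},{"tx":0.02,"ty":0.02,"tz":0,"rx":0,"ry":0,"rz":0},{"tx":0,"ty":0,"tz":0,"rx":0,"ry":0,"rz":0},{"tx":0,"ty":0,"tz":0,"rx":0,"ry":0,"rz":0}]' 0.035
python3 - <<'E'
from h import *
w=env.read_camera("wrist");s=env.read_camera("scene")
b=fit([w],"green",(.577,.1345,0))[0];print(b)
overlay(w,{"green":b[:3]},(100,0,640,300),1.4,"pics/w27.png")
crop(s,190,150,340,280,4.5,"pics/s27.png")
plan(b[0],b[1],.089,89.3)
E
```

```text
time_s: 36.45
tool_pos: [0.5753, 0.0545, 0.2381]
tool_rot: [-179.9, 0.1, 89.2]
force: [-0.3, 0.8, -0.1]
grip_width: 0.0349
(np.float64(0.5785), np.float64(0.1339), np.float64(0.8), np.float64(32.2))
at [0.5753 0.0542 0.2386] [-179.99    0.     89.1 ] t 36.55 grip 0.0348 F [ 0.2  0.8 -0.2]
rz total -0.2 then tx 0.0797 ty 0.0022 tz 0.1496
```

View pics/w27.png

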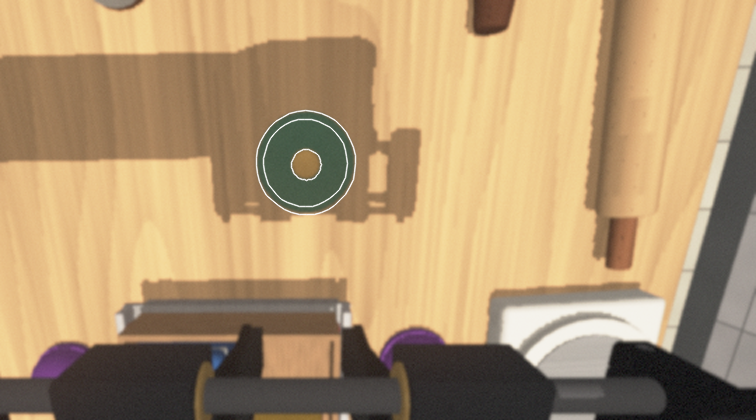

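View pics/s27.png

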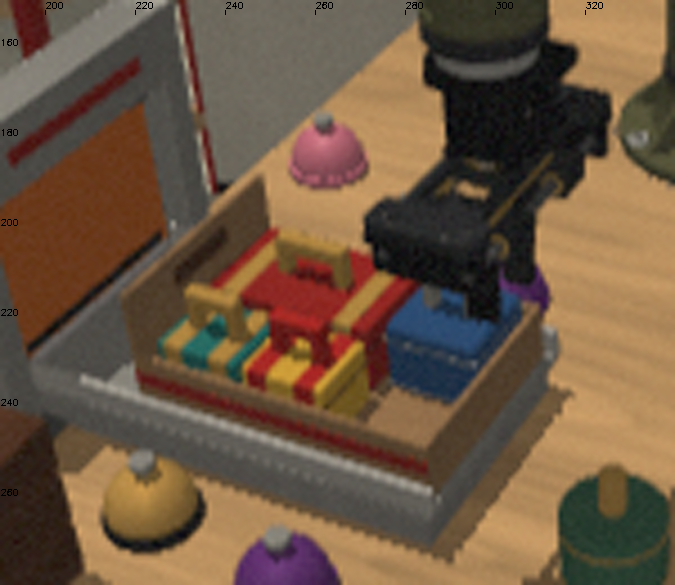

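```bash
python3 -m creep '[{"tx":0.04,"ty":0.002,"tz":0.01,"rx":0,"ry":0,"rz":0},{"tx":0.039,"ty":0,"tz":0.02,"rx":0,"ry":0,"rz":0},{"tx":0,"ty":0,"tz":0.04,"rx":0,"ry":0,"rz":0},{"tx":0,"ty":0,"tz":0.035,"rx":0,"ry":0,"rz":0},{"tx":0,"ty":0,"tz":0.02,"rx":0,"ry":0,"rz":0},{"tx":0,"ty":0,"tz":0,"rx":0,"ry":0,"rz":0},{"tx":0,"ty":0,"tz":0,"rx":0,"ry":0,"rz":0}]' 0.055
python3 - <<'E'
from h import *
plan(.5785,.1339,.089,89.3)
E
```

```text
time_s: 37.42
tool_pos: [0.58, 0.1344, 0.1152]
tool_rot: [179.9, -0.1, 89.2]
force: [0.4, -0.0, -0.2]
grip_width: 0.0548
at [0.58   0.1344 0.1152] [ 1.7986e+02 -5.0000e-02  8.9160e+01] t 37.42 grip 0.0548 F [ 0.4 -0.  -0.2]
rz total -0.1 then tx -0.0005 ty -0.0015 tz 0.0262
```

```bash
python3 -m creep '[{"tx":0,"ty":-0.001,"tz":0.013,"rx":0,"ry":0,"rz":0},{"tx":0,"ty":0,"tz":0.013,"rx":0,"ry":0,"rz":0},{"tx":0,"ty":0,"tz":0,"rx":0,"ry":0,"rz":0},{"tx":0,"ty":0,"tz":0,"rx":0,"ry":0,"rz":0}]'; python3 -m creep '[{"tx":0,"ty":0,"tz":0,"rx":0,"ry":0,"rz":0},{"tx":0,"ty":0,"tz":0,"rx":0,"ry":0,"rz":0},{"tx":0,"ty":0,"tz":0,"rx":0,"ry":0,"rz":0},{"tx":0,"ty":0,"tz":0,"rx":0,"ry":0,"rz":0},{"tx":0,"ty":0,"tz":-0.02,"rx":0,"ry":0,"rz":0},{"tx":0,"ty":0,"tz":-0.04,"rx":0,"ry":0,"rz":0},{"tx":0,"ty":0,"tz":-0.05,"rx":0,"ry":0,"rz":0},{"tx":0,"ty":0,"tz":-0.05,"rx":0,"ry":0,"rz":0},{"tx":0,"ty":0,"tz":0,"rx":0,"ry":0,"rz":0},{"tx":0,"ty":0,"tz":0,"rx":0,"ry":0,"rz":0}]' 0 35
python3 - <<'E'
from h import *
w=env.read_camera("wrist");p=env.get_obs()["tool_pos"]
overlay(w,{"green":(p[0],p[1],0,p[2]-.089)},(200,100,500,300),2.6,"pics/w28.png")
plan(.5555,-.043,.25,89.2)
E
```

```text
time_s: 37.92
tool_pos: [0.5778, 0.1345, 0.0874]
tool_rot: [-180.0, 0.0, 89.2]
force: [-0.9, 0.1, -0.0]
grip_width: 0.0548
time_s: 39.17
tool_pos: [0.5775, 0.1344, 0.2477]
tool_rot: [-180.0, -0.0, 89.2]
force: [-0.3, -0.1, -1.7]
grip_width: 0.0192
at [0.5771 0.1344 0.2466] [-1.7989e+02  3.0000e-02  8.9200e+01] t 39.23 grip 0.0193 F [ 0.4 -0.1 -2. ]
rz total -0.0 then tx -0.1776 ty -0.0191 tz -0.0034
```

View pics/w28.png

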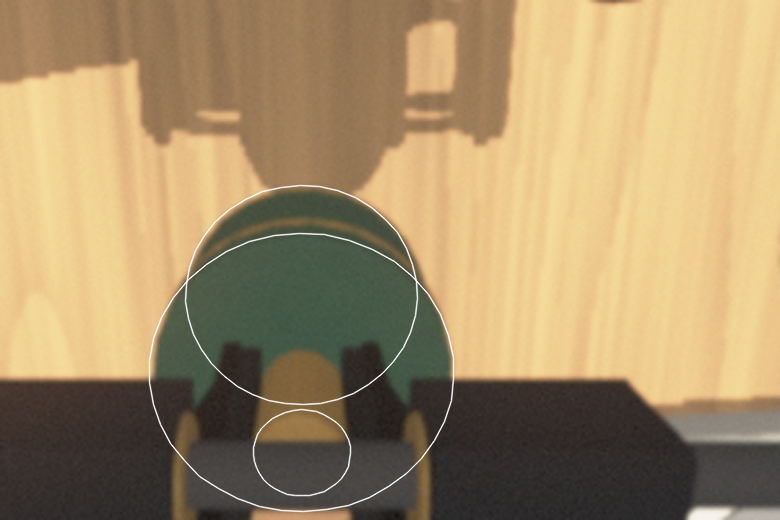

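```bash
python3 -m creep '[{"tx":-0.02,"ty":-0.006,"tz":-0.005,"rx":0,"ry":0,"rz":0},{"tx":-0.035,"ty":-0.008,"tz":0,"rx":0,"ry":0,"rz":0},{"tx":-0.04,"ty":-0.005,"tz":0,"rx":0,"ry":0,"rz":0},{"tx":-0.04,"ty":0,"tz":0,"rx":0,"ry":0,"rz":0},{"tx":-0.025,"ty":0,"tz":0,"rx":0,"ry":0,"rz":0},{"tx":-0.018,"ty":0,"tz":0.01,"rx":0,"ry":0,"rz":0},{"tx":0,"ty":0,"tz":0.02,"rx":0,"ry":0,"rz":0},{"tx":0,"ty":0,"tz":0.025,"rx":0,"ry":0,"rz":0},{"tx":0,"ty":0,"tz":0,"rx":0,"ry":0,"rz":0},{"tx":0,"ty":0,"tz":0,"rx":0,"ry":0,"rz":0}]'
python3 - <<'E'
from h import *
plan(.5555,-.043,.135,89.2)
w=env.read_camera("wrist");p=env.get_obs()["tool_pos"]
overlay(w,{"green":(p[0],p[1],0,p[2]-.0874),"carton":(.5135,-.1168,89.2,.04),"blue":(.4748,-.043,89.2,.045)},(100,0,640,300),1.4,"pics/w29.png")
E
```

```text
time_s: 40.48
tool_pos: [0.5563, -0.044, 0.1982]
tool_rot: [180.0, 0.0, 89.2]
force: [-0.1, -1.0, -1.4]
grip_width: 0.019
at [ 0.5563 -0.044   0.1982] [1.7999e+02 1.0000e-02 8.9150e+01] t 40.48 grip 0.019 F [-0.1 -1.  -1.4]
rz total -0.0 then tx 0.0010 ty -0.0008 tz 0.0632
```

View pics/w29.png

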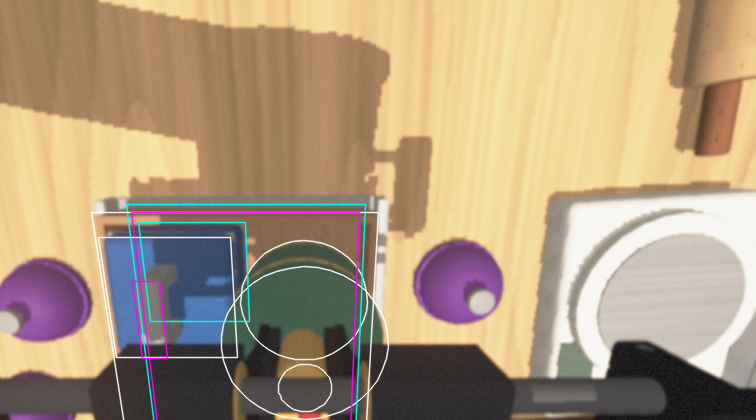

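```bash
python3 - <<'E'
from h import *
w=env.read_camera("wrist");c=env.read_camera("top")
crop(w,150,130,390,260,3.3,"pics/w30.png"); crop(c,320,120,480,240,5,"pics/t30.png")
for n,p,z in [("railL",0,0)]: pass
E
```

```text
(no output)
```

View pics/w30.png

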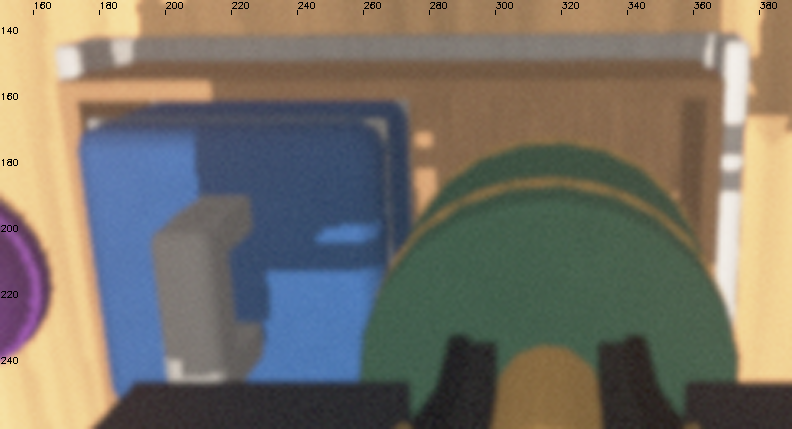

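View pics/t30.png

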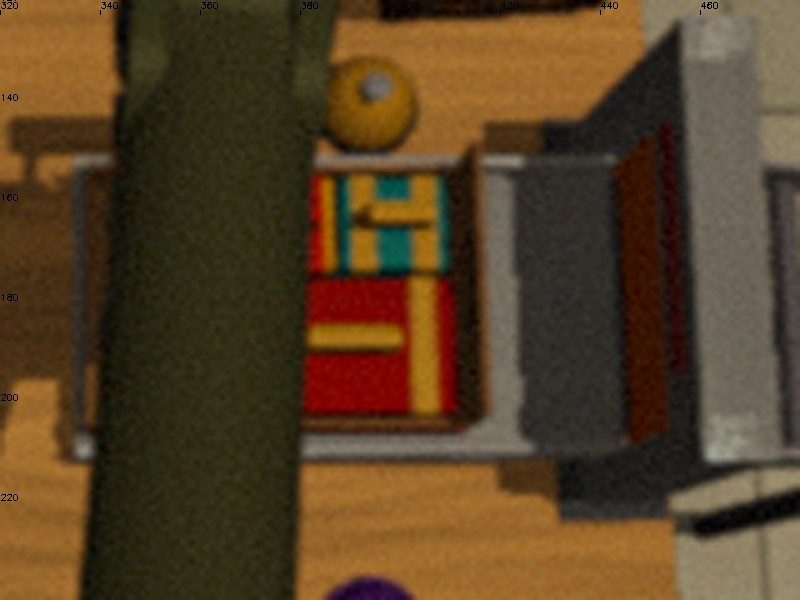

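```bash
python3 - <<'E'
from h import *
w=env.read_camera("wrist")
for n,u,v,z in [("rimL out",168.8,165,.09),("rimL in",175,165,.09),("rimR in",364.5,165,.09),("rimR out",367.6,165,.09),("blueL",174.2,173,.105),("blueR",267.3,173,.105),("blue bot R",150+408/3.3,165,.045),("gr L",260,243,.16),("gr R",373,243,.16),("gr botL",150+440/3.3,130+185/3.3,.1),("gr wd",373,243,.17)]:
    print(n,np.round(px2w(w,u,v,z),4))
print(env.get_obs()["tool_pos"])
E
```

```text
rimL out [ 0.4293 -0.0023  0.09  ]
rimL in [ 0.4347 -0.0023  0.09  ]
rimR in [ 0.6003 -0.0046  0.09  ]
rimR out [ 0.6031 -0.0046  0.09  ]
blueL [ 0.4404 -0.0065  0.105 ]
blueR [ 0.5174 -0.0076  0.105 ]
blue bot R [ 0.5142 -0.011   0.045 ]
gr L [ 0.5189 -0.0451  0.16  ]
gr R [ 0.5958 -0.0462  0.16  ]
gr botL [ 0.5296 -0.0201  0.1   ]
gr wd [ 0.5936 -0.0414  0.17  ]
[ 0.55695565 -0.04331916  0.19859179]
```

```bash
python3 -m creep '[{"tx":0,"ty":0.002,"tz":0.01,"rx":0,"ry":0,"rz":0},{"tx":0,"ty":0,"tz":0.01,"rx":0,"ry":0,"rz":0},{"tx":0,"ty":0,"tz":0,"rx":0,"ry":0,"rz":0},{"tx":0,"ty":0,"tz":0,"rx":0,"ry":0,"rz":0}]'
python3 - <<'E'
from h import *
plan(.559,-.043,.135,89.2)
w=env.read_camera("wrist"); crop(w,150,100,390,260,3.3,"pics/w31.png")
E
```

```text
time_s: 41.18
tool_pos: [0.5584, -0.0433, 0.1774]
tool_rot: [-180.0, 0.0, 89.2]
force: [1.4, 0.3, -0.4]
grip_width: 0.0194
at [ 0.5584 -0.0433  0.1774] [-1.7999e+02  1.0000e-02  8.9200e+01] t 41.17 grip 0.0194 F [ 1.4  0.3 -0.4]
rz total -0.0 then tx 0.0003 ty 0.0006 tz 0.0424
```

View pics/w31.png

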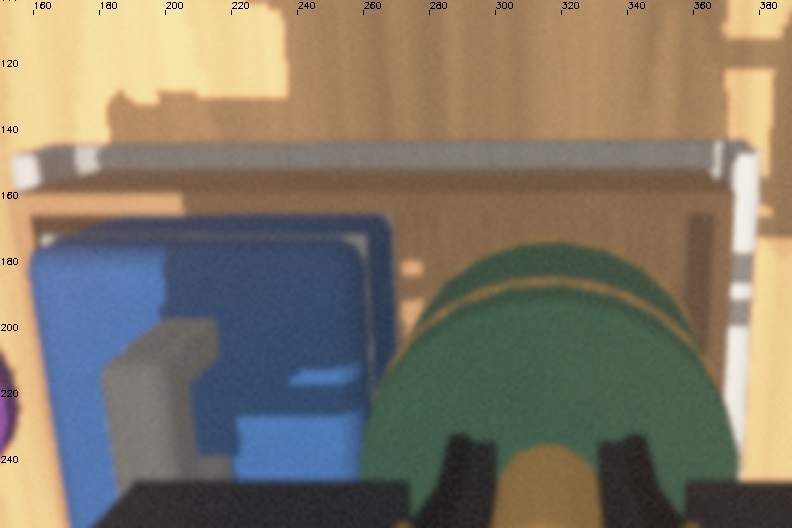

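Clear on both sides; lowering in small steps.

```bash
python3 -m creep '[{"tx":0,"ty":0.001,"tz":0.008,"rx":0,"ry":0,"rz":0},{"tx":0,"ty":0,"tz":0.01,"rx":0,"ry":0,"rz":0},{"tx":0,"ty":0,"tz":0.01,"rx":0,"ry":0,"rz":0},{"tx":0,"ty":0,"tz":0.008,"rx":0,"ry":0,"rz":0},{"tx":0,"ty":0,"tz":0.005,"rx":0,"ry":0,"rz":0},{"tx":0,"ty":0,"tz":0.002,"rx":0,"ry":0,"rz":0},{"tx":0,"ty":0,"tz":0,"rx":0,"ry":0,"rz":0}]'
python3 - <<'E'
from h import *
w=env.read_camera("wrist"); crop(w,150,100,390,260,3.3,"pics/w32.png")
s=env.read_camera("scene")
crop(s,190,150,340,280,4.5,"pics/s32.png")
E
```

```text
time_s: 42.1
tool_pos: [0.5595, -0.0433, 0.1348]
tool_rot: [180.0, -0.0, 89.2]
force: [-1.0, -0.7, -0.9]
grip_width: 0.019
```

View pics/s32.png

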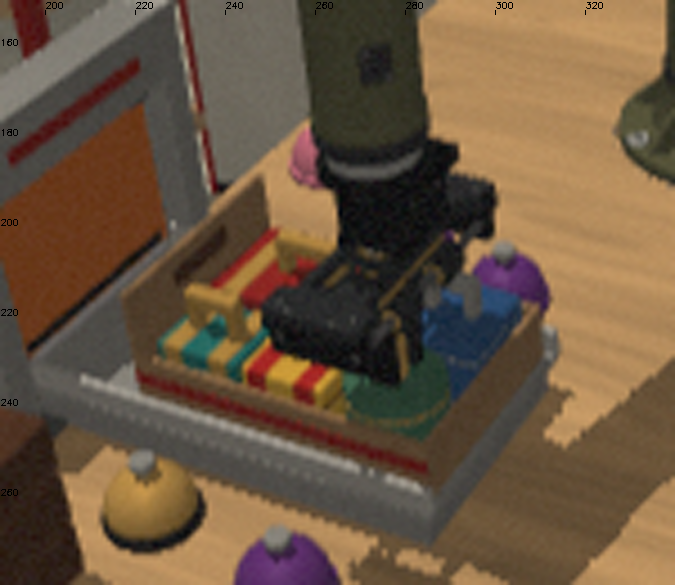

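View pics/w32.png

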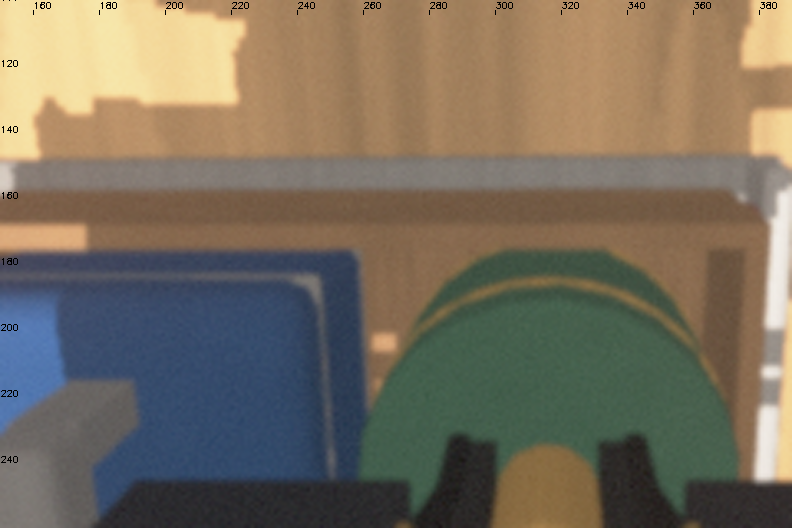

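```bash
python3 -m creep '[{"tx":0,"ty":0,"tz":0.001,"rx":0,"ry":0,"rz":0},{"tx":0,"ty":0,"tz":0.001,"rx":0,"ry":0,"rz":0},{"tx":0,"ty":0,"tz":0.001,"rx":0,"ry":0,"rz":0},{"tx":0,"ty":0,"tz":0,"rx":0,"ry":0,"rz":0},{"tx":0,"ty":0,"tz":0,"rx":0,"ry":0,"rz":0}]'
```

```text
time_s: 42.82
tool_pos: [0.5608, -0.043, 0.134]
tool_rot: [179.8, -0.1, 89.2]
force: [-2.3, 1.3, 10.5]
grip_width: 0.0192
```

```bash
python3 -m creep '[{"tx":0,"ty":0,"tz":0,"rx":0,"ry":0,"rz":0},{"tx":0,"ty":0,"tz":0,"rx":0,"ry":0,"rz":0},{"tx":0,"ty":0,"tz":0,"rx":0,"ry":0,"rz":0},{"tx":0,"ty":0,"tz":-0.03,"rx":0,"ry":0,"rz":0},{"tx":0,"ty":0,"tz":-0.04,"rx":0,"ry":0,"rz":0},{"tx":0,"ty":0,"tz":-0.04,"rx":0,"ry":0,"rz":0},{"tx":0.03,"ty":-0.015,"tz":0,"rx":0,"ry":0,"rz":0},{"tx":0.04,"ty":-0.015,"tz":0,"rx":0,"ry":0,"rz":0},{"tx":0.04,"ty":-0.015,"tz":0,"rx":0,"ry":0,"rz":0},{"tx":0.02,"ty":0,"tz":0,"rx":0,"ry":0,"rz":0},{"tx":0,"ty":0,"tz":0,"rx":0,"ry":0,"rz":0},{"tx":0,"ty":0,"tz":0,"rx":0,"ry":0,"rz":0}]' 0.045
python3 - <<'E'
from h import *
plan(.515,.06,.1,89.2)
c=env.read_camera("top");s=env.read_camera("scene")
crop(s,190,150,340,280,4.5,"pics/s33.png"); crop(c,320,120,480,240,5,"pics/t33.png")
E
```

```text
time_s: 44.32
tool_pos: [0.5169, 0.0853, 0.2415]
tool_rot: [180.0, 0.1, 89.1]
force: [-0.1, -1.2, -0.1]
grip_width: 0.0449
at [0.5169 0.0853 0.2415] [1.7999e+02 7.0000e-02 8.9060e+01] t 44.33 grip 0.0449 F [-0.1 -1.2 -0.1]
rz total -0.1 then tx -0.0253 ty -0.0015 tz 0.1415
```

View pics/s33.png

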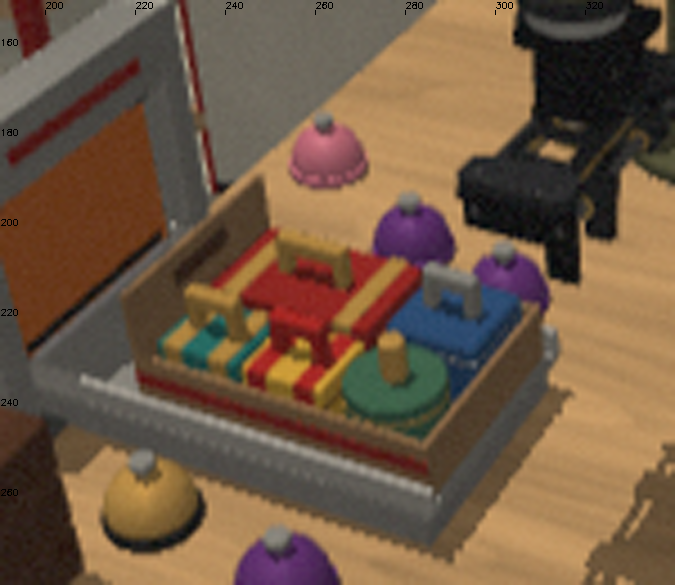

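View pics/t33.png

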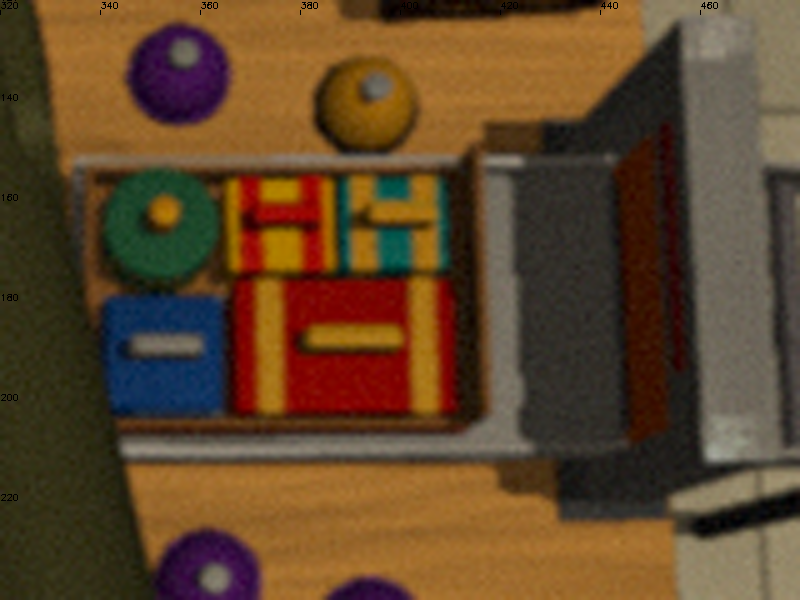

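```bash
python3 -m creep '[{"tx":-0.02,"ty":0,"tz":0.02,"rx":0,"ry":0,"rz":0},{"tx":-0.006,"ty":0,"tz":0.04,"rx":0,"ry":0,"rz":0},{"tx":0,"ty":0,"tz":0.04,"rx":0,"ry":0,"rz":0},{"tx":0,"ty":0,"tz":0.025,"rx":0,"ry":0,"rz":0},{"tx":0,"ty":0,"tz":0.016,"rx":0,"ry":0,"rz":0},{"tx":0,"ty":0,"tz":0,"rx":0,"ry":0,"rz":0},{"tx":0,"ty":0,"tz":0,"rx":0,"ry":0,"rz":0}]' 0.06
python3 - <<'E'
from h import *
plan(.516,.03,.1,89.2)
s=env.read_camera("scene")
crop(s,190,150,340,280,4.5,"pics/s34.png")
E
```

```text
time_s: 45.3
tool_pos: [0.5169, 0.0612, 0.1017]
tool_rot: [179.9, -0.0, 89.2]
force: [0.0, -0.4, 0.1]
grip_width: 0.0598
at [0.5169 0.0612 0.1017] [ 1.7989e+02 -3.0000e-02  8.9180e+01] t 45.3 grip 0.0598 F [ 0.  -0.4  0.1]
rz total -0.0 then tx -0.0313 ty -0.0004 tz 0.0017
```

View pics/s34.png

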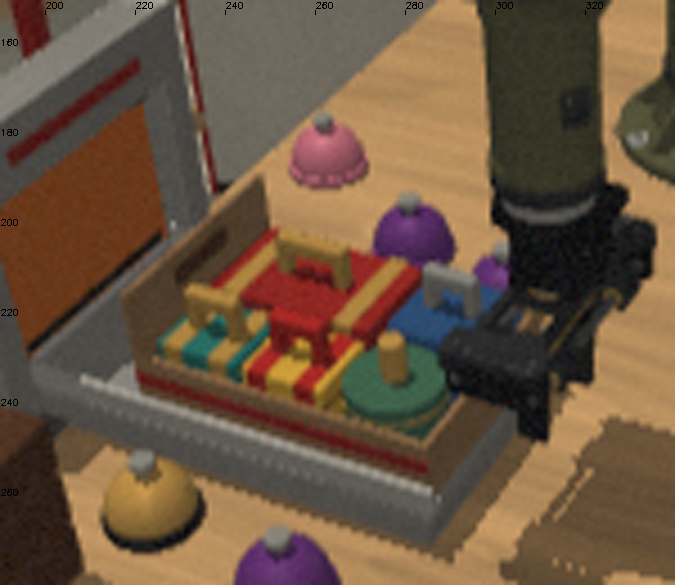

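```bash
python3 -m creep '[{"tx":-0.012,"ty":0,"tz":0,"rx":0,"ry":0,"rz":0},{"tx":-0.012,"ty":0,"tz":0,"rx":0,"ry":0,"rz":0},{"tx":-0.008,"ty":0,"tz":0,"rx":0,"ry":0,"rz":0},{"tx":-0.006,"ty":0,"tz":0,"rx":0,"ry":0,"rz":0},{"tx":-0.006,"ty":0,"tz":0,"rx":0,"ry":0,"rz":0},{"tx":-0.006,"ty":0,"tz":0,"rx":0,"ry":0,"rz":0},{"tx":-0.006,"ty":0,"tz":0,"rx":0,"ry":0,"rz":0},{"tx":-0.006,"ty":0,"tz":0,"rx":0,"ry":0,"rz":0},{"tx":-0.006,"ty":0,"tz":0,"rx":0,"ry":0,"rz":0}]'
python3 - <<'E'
from h import *
plan(.516,.03,.1,89.2)
s=env.read_camera("scene")
crop(s,190,150,340,280,4.5,"pics/s35.png")
w=env.read_camera("wrist");cv2.imwrite("pics/w35.png",w["pixels"][:,:,::-1])
E
```

```text
time_s: 46.48
tool_pos: [0.5151, -0.0032, 0.1006]
tool_rot: [180.0, -0.2, 89.3]
force: [0.6, 7.4, -0.1]
grip_width: 0.0599
at [ 0.5151 -0.0032  0.1006] [180.    -0.25  89.34] t 46.48 grip 0.0599 F [ 0.6  7.4 -0.1]
rz total 0.1 then tx 0.0332 ty 0.0005 tz 0.0006
```

View pics/s35.png

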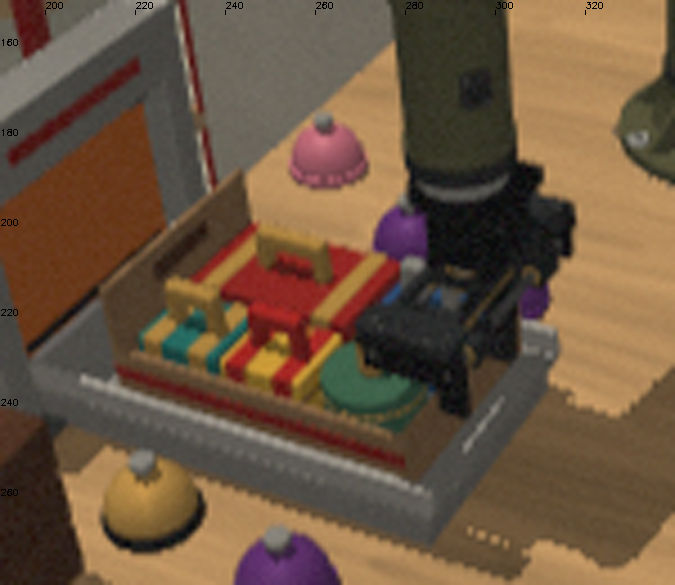

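```bash
python3 -m creep '[{"tx":-0.008,"ty":0,"tz":0,"rx":0,"ry":0,"rz":0},{"tx":-0.008,"ty":0,"tz":0,"rx":0,"ry":0,"rz":0},{"tx":-0.008,"ty":0,"tz":0,"rx":0,"ry":0,"rz":0},{"tx":-0.008,"ty":0,"tz":0,"rx":0,"ry":0,"rz":0},{"tx":-0.008,"ty":0,"tz":0,"rx":0,"ry":0,"rz":0},{"tx":-0.008,"ty":0,"tz":0,"rx":0,"ry":0,"rz":0},{"tx":-0.008,"ty":0,"tz":0,"rx":0,"ry":0,"rz":0},{"tx":-0.008,"ty":0,"tz":0,"rx":0,"ry":0,"rz":0},{"tx":-0.008,"ty":0,"tz":0,"rx":0,"ry":0,"rz":0},{"tx":-0.008,"ty":0,"tz":0,"rx":0,"ry":0,"rz":0},{"tx":-0.008,"ty":0,"tz":0,"rx":0,"ry":0,"rz":0},{"tx":-0.008,"ty":0,"tz":0,"rx":0,"ry":0,"rz":0},{"tx":-0.008,"ty":0,"tz":0,"rx":0,"ry":0,"rz":0},{"tx":-0.008,"ty":0,"tz":0,"rx":0,"ry":0,"rz":0}]'
python3 - <<'E'
from h import *
plan(.516,-.277,.1,89.2)
s=env.read_camera("scene")
crop(s,150,150,330,280,4.2,"pics/s36.png")
E
```

```text
time_s: 48.32
tool_pos: [0.5139, -0.1143, 0.1006]
tool_rot: [-180.0, -0.3, 89.4]
force: [-0.5, 9.7, 2.8]
grip_width: 0.0599
at [ 0.5139 -0.1143  0.1006] [-179.98   -0.33   89.38] t 48.33 grip 0.0599 F [-0.5  9.7  2.8]
rz total 0.2 then tx -0.1626 ty 0.0044 tz 0.0006
```

View pics/s36.png

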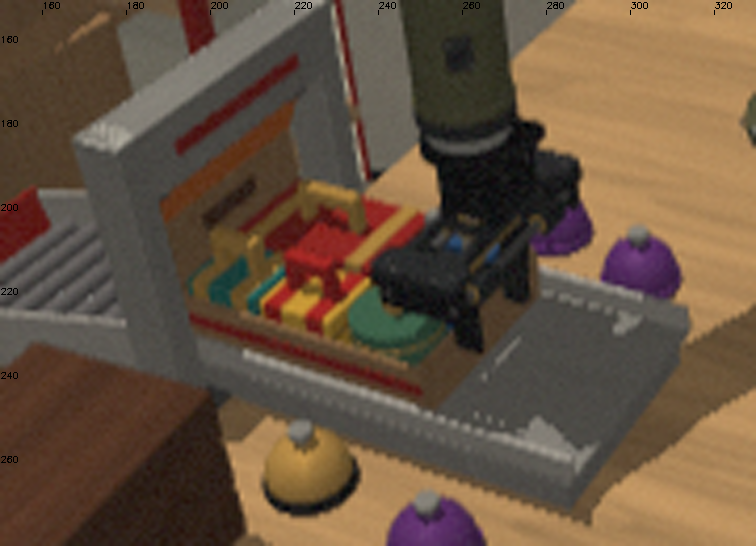

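```bash
python3 -m creep '[{"tx":-0.006,"ty":0,"tz":0,"rx":0,"ry":0,"rz":0},{"tx":-0.006,"ty":0,"tz":0,"rx":0,"ry":0,"rz":0},{"tx":-0.006,"ty":0,"tz":0,"rx":0,"ry":0,"rz":0},{"tx":-0.006,"ty":0,"tz":0,"rx":0,"ry":0,"rz":0},{"tx":-0.006,"ty":0,"tz":0,"rx":0,"ry":0,"rz":0},{"tx":-0.006,"ty":0,"tz":0,"rx":0,"ry":0,"rz":0},{"tx":-0.006,"ty":0,"tz":0,"rx":0,"ry":0,"rz":0},{"tx":-0.006,"ty":0,"tz":0,"rx":0,"ry":0,"rz":0},{"tx":-0.006,"ty":0,"tz":0,"rx":0,"ry":0,"rz":0},{"tx":-0.006,"ty":0,"tz":0,"rx":0,"ry":0,"rz":0},{"tx":-0.006,"ty":0,"tz":0,"rx":0,"ry":0,"rz":0},{"tx":-0.006,"ty":0,"tz":0,"rx":0,"ry":0,"rz":0},{"tx":-0.006,"ty":0,"tz":0,"rx":0,"ry":0,"rz":0},{"tx":-0.006,"ty":0,"tz":0,"rx":0,"ry":0,"rz":0},{"tx":-0.006,"ty":0,"tz":0,"rx":0,"ry":0,"rz":0},{"tx":-0.006,"ty":0,"tz":0,"rx":0,"ry":0,"rz":0}]'
python3 - <<'E'
from h import *
plan(.516,-.277,.1,89.2)
s=env.read_camera("scene")
crop(s,120,130,300,270,4.2,"pics/s37.png")
c=env.read_camera("top"); crop(c,380,110,560,240,4.2,"pics/t37.png")
E
```

```text
time_s: 50.38
tool_pos: [0.5132, -0.2092, 0.1006]
tool_rot: [-180.0, -0.4, 89.4]
force: [0.4, 10.4, 5.2]
grip_width: 0.06
at [ 0.5132 -0.2092  0.1006] [-179.98   -0.44   89.42] t 50.38 grip 0.06 F [ 0.4 10.4  5.2]
rz total 0.2 then tx -0.0678 ty 0.0038 tz 0.0006
```

View pics/s37.png

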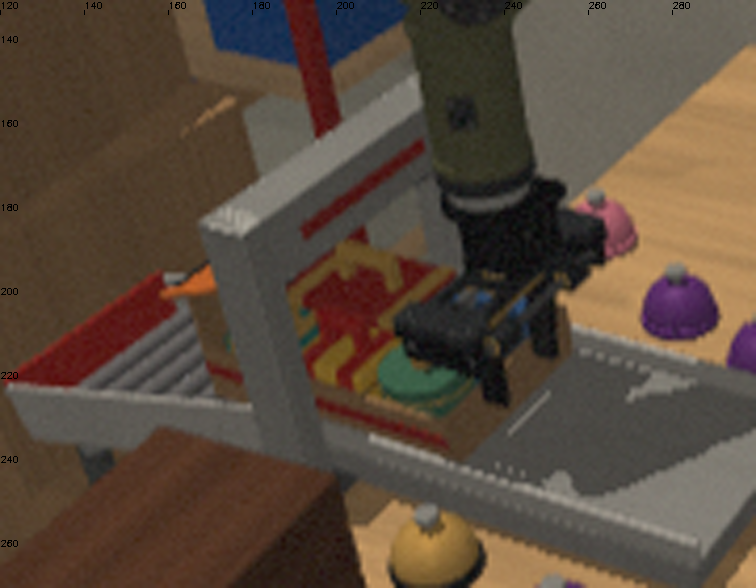

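View pics/t37.png

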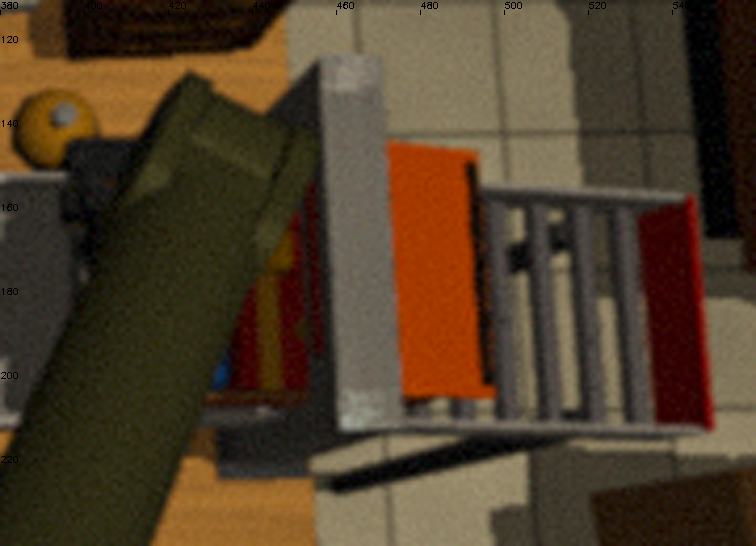

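```bash
python3 - <<'E'
from h import *
c=env.read_camera("top")
for z in (.26,.35,.45): print(np.round(px2w(c,455,148,z),3),np.round(px2w(c,380+200/4.2,110+75/4.2,z),3))
s=env.read_camera("scene"); crop(s,150,20,330,270,2.3,"pics/s38.png")
E
```

```text
[ 0.568 -0.33   0.26 ] [ 0.629 -0.255  0.26 ]
[ 0.543 -0.301  0.35 ] [ 0.6   -0.231  0.35 ]
[ 0.516 -0.268  0.45 ] [ 0.568 -0.204  0.45 ]
```

View pics/s38.png

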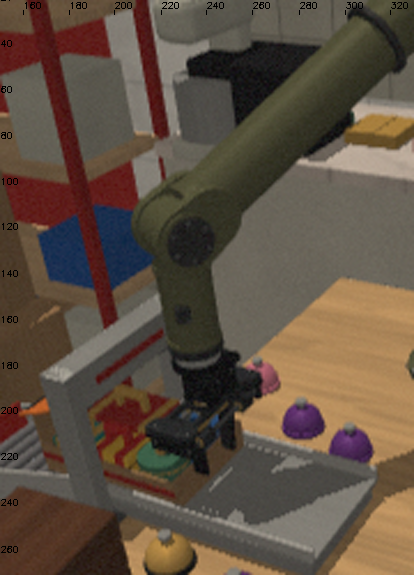

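```bash
python3 -m creep '[{"tx":-0.005,"ty":0,"tz":0,"rx":0,"ry":0,"rz":0},{"tx":-0.005,"ty":0,"tz":0,"rx":0,"ry":0,"rz":0},{"tx":-0.005,"ty":0,"tz":-0.001,"rx":0,"ry":0,"rz":0},{"tx":-0.004,"ty":0,"tz":-0.001,"rx":0,"ry":0,"rz":0},{"tx":-0.004,"ty":0,"tz":-0.001,"rx":0,"ry":0,"rz":0},{"tx":-0.004,"ty":0,"tz":-0.001,"rx":0,"ry":0,"rz":0},{"tx":-0.004,"ty":0,"tz":0,"rx":0,"ry":0,"rz":0}]'
python3 - <<'E'
from h import *
plan(.516,-.277,.1,89.2)
s=env.read_camera("scene")
crop(s,120,130,300,270,4.2,"pics/s39.png")
E
```

```text
time_s: 51.45
tool_pos: [0.513, -0.2403, 0.1049]
tool_rot: [180.0, -0.4, 89.4]
force: [-0.4, 11.8, 7.0]
grip_width: 0.06
at [ 0.513  -0.2403  0.1049] [180.    -0.44  89.42] t 51.45 grip 0.06 F [-0.4 11.8  7. ]
rz total 0.2 then tx -0.0366 ty 0.0035 tz 0.0049
```

View pics/s39.png

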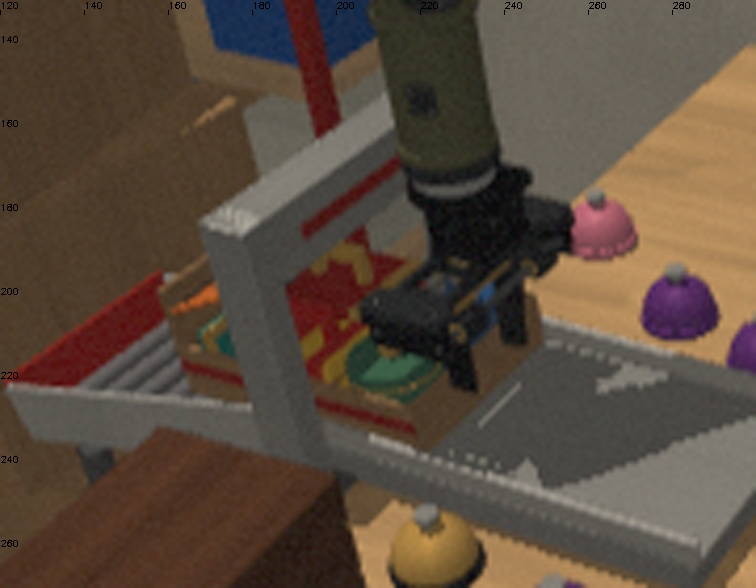

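```bash
python3 -m creep '[{"tx":-0.003,"ty":0,"tz":-0.001,"rx":0,"ry":0,"rz":0},{"tx":-0.003,"ty":0,"tz":-0.001,"rx":0,"ry":0,"rz":0},{"tx":-0.003,"ty":0,"tz":-0.001,"rx":0,"ry":0,"rz":0},{"tx":-0.003,"ty":0,"tz":0,"rx":0,"ry":0,"rz":0},{"tx":-0.003,"ty":0,"tz":0,"rx":0,"ry":0,"rz":0}]'
python3 - <<'E'
from h import *
plan(.516,-.277,.1,89.2)
s=env.read_camera("scene")
crop(s,120,130,300,270,4.2,"pics/s40.png")
E
```

```text
time_s: 52.12
tool_pos: [0.5133, -0.2552, 0.1085]
tool_rot: [179.9, -0.5, 89.4]
force: [-0.3, 12.8, 10.2]
grip_width: 0.06
at [ 0.5133 -0.2552  0.1085] [179.94  -0.47  89.42] t 52.12 grip 0.06 F [-0.3 12.8 10.2]
rz total 0.2 then tx -0.0218 ty 0.0030 tz 0.0085
```

View pics/s40.png

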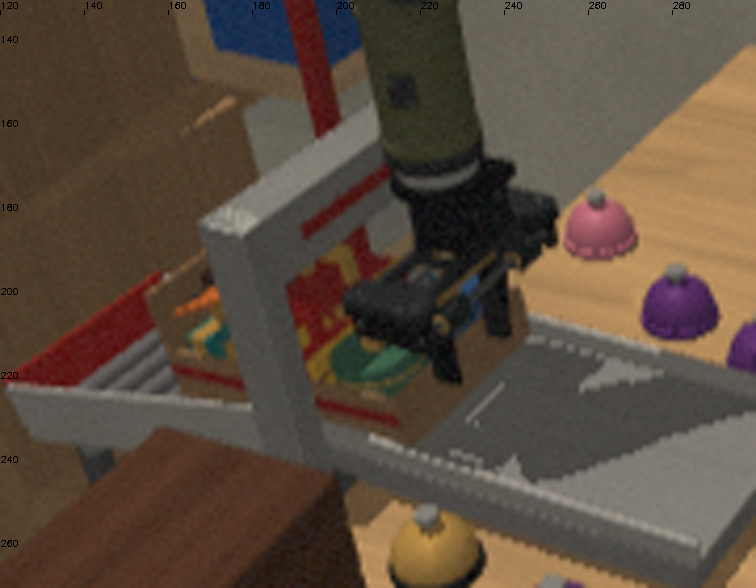

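```bash
python3 -m creep '[{"tx":0.006,"ty":0,"tz":-0.002,"rx":0,"ry":0,"rz":0},{"tx":0.006,"ty":0,"tz":-0.003,"rx":0,"ry":0,"rz":0},{"tx":0,"ty":0,"tz":0,"rx":0,"ry":0,"rz":0},{"tx":0,"ty":0,"tz":0,"rx":0,"ry":0,"rz":0},{"tx":0,"ty":0,"tz":0,"rx":0,"ry":0,"rz":0},{"tx":0,"ty":0,"tz":0,"rx":0,"ry":0,"rz":0}]'
python3 - <<'E'
from h import *
plan(.516,-.277,.1,89.2)
s=env.read_camera("scene")
crop(s,120,130,300,270,4.2,"pics/s41.png")
E
```

```text
time_s: 52.92
tool_pos: [0.5114, -0.2488, 0.1125]
tool_rot: [-180.0, 0.0, 89.2]
force: [0.5, 0.1, 0.2]
grip_width: 0.0604
at [ 0.5114 -0.2488  0.1125] [-179.99    0.     89.18] t 52.92 grip 0.0604 F [0.5 0.1 0.2]
rz total -0.0 then tx -0.0281 ty 0.0049 tz 0.0125
```

View pics/s41.png

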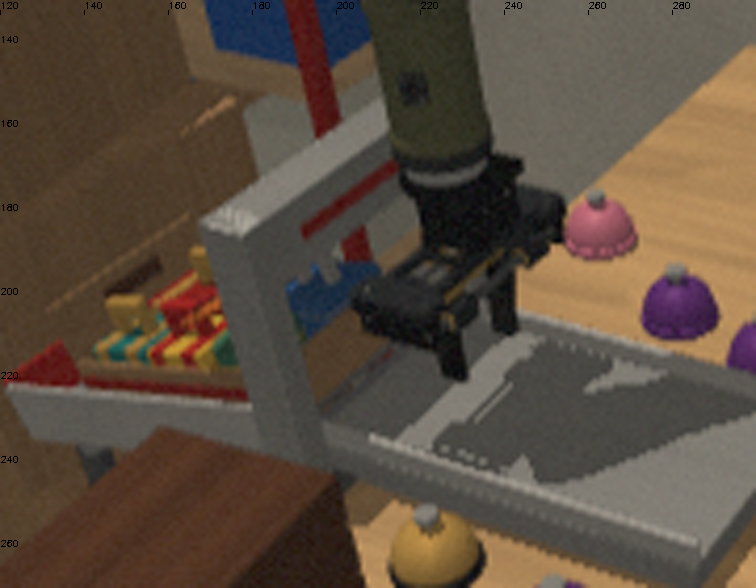

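```bash
python3 -m creep '[{"tx":0.02,"ty":0,"tz":-0.02,"rx":0,"ry":0,"rz":0},{"tx":0.03,"ty":0,"tz":-0.04,"rx":0,"ry":0,"rz":0},{"tx":0.03,"ty":0.02,"tz":-0.04,"rx":0,"ry":0,"rz":0},{"tx":0.02,"ty":0.03,"tz":-0.03,"rx":0,"ry":0,"rz":0},{"tx":0,"ty":0,"tz":0,"rx":0,"ry":0,"rz":0},{"tx":0,"ty":0,"tz":0,"rx":0,"ry":0,"rz":0},{"tx":0,"ty":0,"tz":0,"rx":0,"ry":0,"rz":0},{"tx":0,"ty":0,"tz":0,"rx":0,"ry":0,"rz":0},{"tx":0,"ty":0,"tz":0,"rx":0,"ry":0,"rz":0},{"tx":0,"ty":0,"tz":0,"rx":0,"ry":0,"rz":0},{"tx":0,"ty":0,"tz":0,"rx":0,"ry":0,"rz":0},{"tx":0,"ty":0,"tz":0,"rx":0,"ry":0,"rz":0},{"tx":0,"ty":0,"tz":0,"rx":0,"ry":0,"rz":0},{"tx":0,"ty":0,"tz":0,"rx":0,"ry":0,"rz":0},{"tx":0,"ty":0,"tz":0,"rx":0,"ry":0,"rz":0},{"tx":0,"ty":0,"tz":0,"rx":0,"ry":0,"rz":0},{"tx":0,"ty":0,"tz":0,"rx":0,"ry":0,"rz":0},{"tx":0,"ty":0,"tz":0,"rx":0,"ry":0,"rz":0}]' 0.0
python3 - <<'E'
from h import *
plan(.649,-.188,.2,89.2)
s=env.read_camera("scene")
crop(s,90,130,270,270,4.2,"pics/s42.png")
c=env.read_camera("top"); crop(c,380,110,560,240,4.2,"pics/t42.png")
E
```

```text
time_s: 55.22
tool_pos: [0.563, -0.1493, 0.2426]
tool_rot: [180.0, -0.0, 89.2]
force: [-0.2, -0.1, 0.6]
grip_width: 0.0004
at [ 0.563  -0.1493  0.2426] [180.   -0.   89.2] t 55.23 grip 0.0004 F [-0.2 -0.1  0.6]
rz total 0.0 then tx -0.0375 ty 0.0866 tz 0.0426
```

View pics/s42.png

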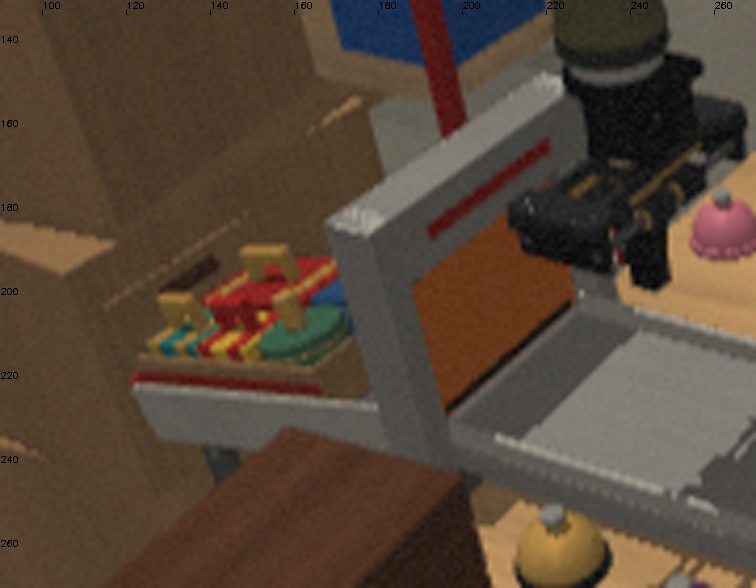

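View pics/t42.png

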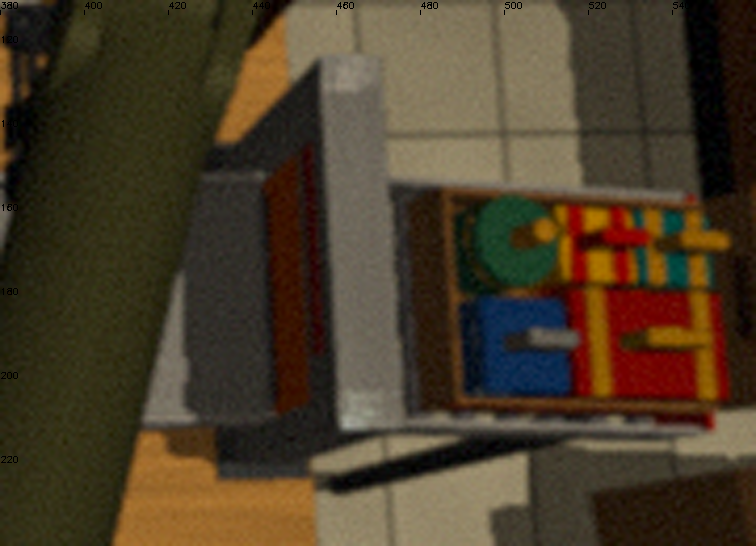

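```bash
python3 -m creep '[{"tx":-0.02,"ty":0.02,"tz":0,"rx":0,"ry":0,"rz":0},{"tx":-0.03,"ty":0.03,"tz":0,"rx":0,"ry":0,"rz":0},{"tx":-0.02,"ty":0.03,"tz":0,"rx":0,"ry":0,"rz":0},{"tx":0,"ty":0.006,"tz":0,"rx":0,"ry":0,"rz":0},{"tx":0,"ty":0,"tz":0,"rx":0,"ry":0,"rz":0},{"tx":0,"ty":0,"tz":0,"rx":0,"ry":0,"rz":0}]'
python3 - <<'E'
from h import *
plan(.649,-.188,.2,89.2)
w=env.read_camera("wrist"); crop(w,150,50,500,260,2.2,"pics/w43.png")
E
```

```text
time_s: 56.08
tool_pos: [0.6475, -0.2196, 0.2428]
tool_rot: [-180.0, -0.1, 89.2]
force: [-0.7, -1.6, 0.7]
grip_width: 0.0002
at [ 0.6475 -0.2196  0.2428] [-1.800e+02 -5.000e-02  8.924e+01] t 56.08 grip 0.0002 F [-0.7 -1.6  0.7]
rz total 0.0 then tx 0.0317 ty 0.0010 tz 0.0428
```

View pics/w43.png

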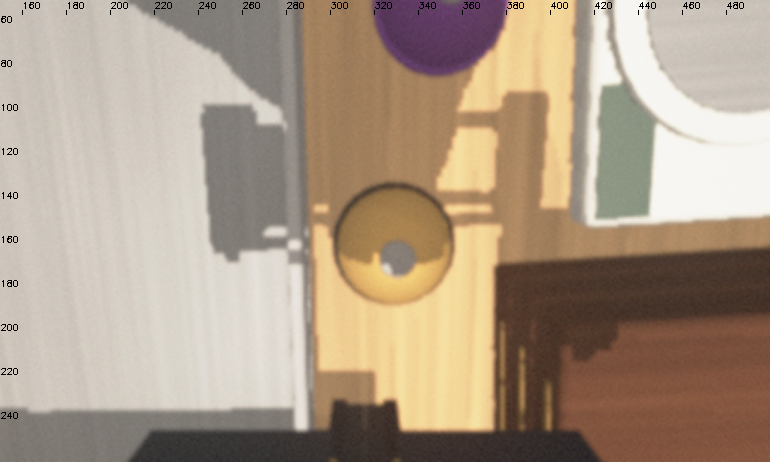

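```bash
python3 - <<'E'
from h import *
w=env.read_camera("wrist");c=env.read_camera("top")
p=px2w(w,330.9,167.3,.058);print("bell",p)
for z in (0,.06,.12,.15): print(z,np.round(px2w(w,150+497/2.2,50+266/2.2,z),3),np.round(px2w(w,150+497/2.2,50+430/2.2,z),3), np.round(px2w(c,400,122,z),3))
plan(p[0],p[1],.15,0); plan(p[0],p[1],.15,180)
print(env.get_obs()["qpos"])
E
```

```text
bell [ 0.66547903 -0.19589937  0.058     ]
0 [ 0.73  -0.212  0.   ] [ 0.735 -0.323  0.   ] [ 0.736 -0.226  0.   ]
0.06 [ 0.717 -0.2    0.06 ] [ 0.722 -0.294  0.06 ] [ 0.716 -0.214  0.06 ]
0.12 [ 0.704 -0.189  0.12 ] [ 0.708 -0.265  0.12 ] [ 0.696 -0.202  0.12 ]
0.15 [ 0.698 -0.183  0.15 ] [ 0.701 -0.251  0.15 ] [ 0.685 -0.196  0.15 ]
at [ 0.6477 -0.2199  0.2431] [ 1.7996e+02 -4.0000e-02  8.9230e+01] t 56.23 grip 0.0001 F [ 0.2  0.4 -0. ]
rz total 89.2 then tx 0.0178 ty -0.0240 tz 0.0931
at [ 0.6477 -0.2199  0.2431] [ 1.7996e+02 -4.0000e-02  8.9230e+01] t 56.23 grip 0.0001 F [ 0.2  0.4 -0. ]
rz total -90.8 then tx -0.0178 ty 0.0240 tz 0.0931
[-10.79485106  25.84385118  38.41983195  79.32032998 -16.00681232
  80.26290354  26.72803951]
```

```bash
python3 - <<'E'
from h import *
s=env.read_camera("scene"); crop(s,100,220,280,350,4.2,"pics/s44.png")
im=cv2.imread("pics/top0.png"); cv2.imwrite("pics/t44.png",cv2.resize(im[40:160,370:470],None,fx=6,fy=5,interpolation=cv2.INTER_CUBIC))
E
```

```text
(no output)
```

View pics/s44.png

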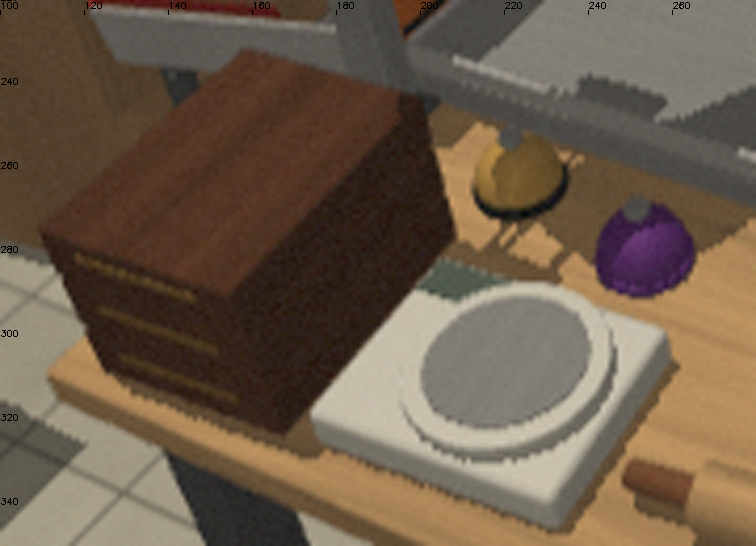

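View pics/t44.png

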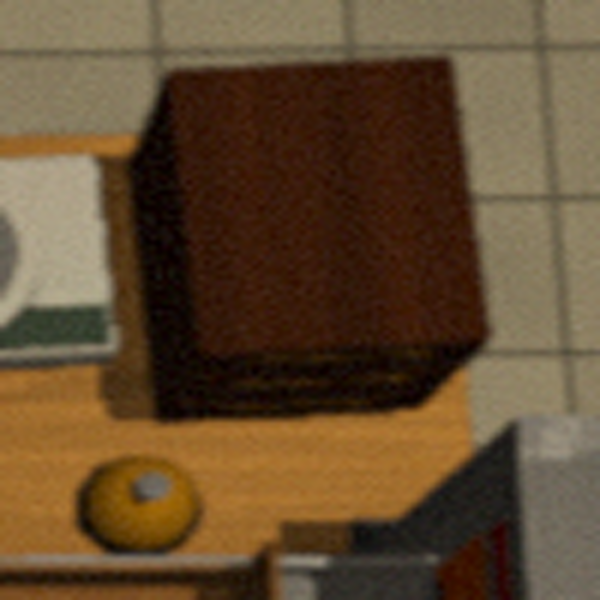

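```bash
python3 -m creep '[{"tx":0.025,"ty":0.008,"tz":0,"rx":0,"ry":0,"rz":0},{"tx":0.02,"ty":0.008,"tz":0,"rx":0,"ry":0,"rz":9},{"tx":0,"ty":0,"tz":0,"rx":0,"ry":0,"rz":10.2},{"tx":0,"ty":0,"tz":0,"rx":0,"ry":0,"rz":10},{"tx":0,"ty":0,"tz":0,"rx":0,"ry":0,"rz":10},{"tx":0,"ty":0,"tz":0,"rx":0,"ry":0,"rz":10},{"tx":0,"ty":0,"tz":0,"rx":0,"ry":0,"rz":10},{"tx":0,"ty":0,"tz":0,"rx":0,"ry":0,"rz":10},{"tx":0,"ty":0,"tz":0,"rx":0,"ry":0,"rz":10},{"tx":0,"ty":0,"tz":0,"rx":0,"ry":0,"rz":10},{"tx":0,"ty":0,"tz":0,"rx":0,"ry":0,"rz":0},{"tx":0,"ty":0,"tz":0,"rx":0,"ry":0,"rz":0}]'
python3 - <<'E'
from h import *
c=env.read_camera("top"); s=env.read_camera("scene")
plan(.6645,-.195,.115,0)
# triangulate the button: top px from initial image, scene px
u1=(370+151/6,40+488/5); u2=(100+512/4.2,220+128/4.2)
print("top",px2w(c,*u1,.056),"scene",px2w(s,*u2,.056))
E
```

```text
time_s: 57.78
tool_pos: [0.6646, -0.1755, 0.2427]
tool_rot: [-180.0, -0.0, 0.2]
force: [0.3, 0.6, 0.1]
grip_width: 0.0001
at [ 0.6646 -0.1756  0.2427] [-1.7998e+02 -2.0000e-02  1.1000e-01] t 57.88 grip 0.0003 F [ 0.6  0.1 -0.4]
rz total 0.1 then tx -0.0001 ty 0.0194 tz 0.1277
top [ 0.66207995 -0.19611092  0.056     ] scene [ 0.65854937 -0.1980091   0.056     ]
```

```bash
python3 -m creep '[{"tx":-0.001,"ty":0.02,"tz":0.02,"rx":0,"ry":0,"rz":0},{"tx":0,"ty":0,"tz":0.04,"rx":0,"ry":0,"rz":0},{"tx":0,"ty":0,"tz":0.04,"rx":0,"ry":0,"rz":0},{"tx":0,"ty":0,"tz":0.035,"rx":0,"ry":0,"rz":0},{"tx":0,"ty":0,"tz":0.012,"rx":0,"ry":0,"rz":0},{"tx":0,"ty":0,"tz":0,"rx":0,"ry":0,"rz":0},{"tx":0,"ty":0,"tz":0,"rx":0,"ry":0,"rz":0}]'
python3 - <<'E'
from h import *
plan(.664,-.196,.1,0)
s=env.read_camera("scene"); crop(s,170,180,280,290,5,"pics/s45.png")
E
```

```text
time_s: 58.75
tool_pos: [0.6644, -0.1967, 0.0971]
tool_rot: [179.9, -0.1, -0.0]
force: [-0.6, 0.1, -0.1]
grip_width: 0.0005
at [ 0.6644 -0.1967  0.0971] [ 1.7995e+02 -1.4000e-01 -1.0000e-02] t 58.75 grip 0.0005 F [-0.6  0.1 -0.1]
rz total -0.0 then tx -0.0004 ty -0.0007 tz -0.0029
```

View pics/s45.png

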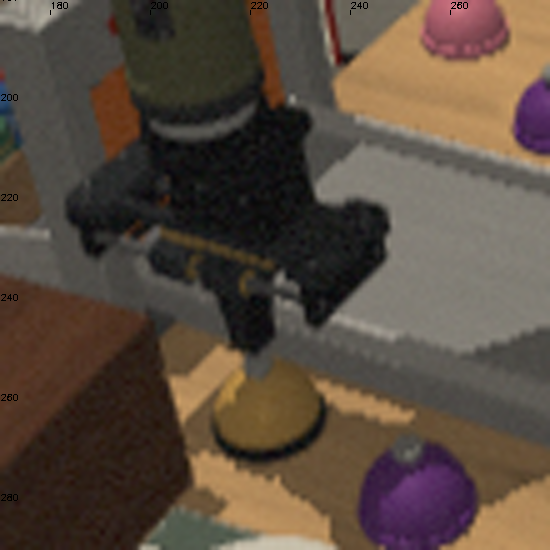

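```bash
python3 -m creep '[{"tx":0,"ty":0,"tz":0.006,"rx":0,"ry":0,"rz":0},{"tx":0,"ty":0,"tz":0.004,"rx":0,"ry":0,"rz":0},{"tx":0,"ty":0,"tz":0.003,"rx":0,"ry":0,"rz":0},{"tx":0,"ty":0,"tz":0.002,"rx":0,"ry":0,"rz":0},{"tx":0,"ty":0,"tz":0,"rx":0,"ry":0,"rz":0}]'; python3 -m creep '[{"tx":0,"ty":0,"tz":0.002,"rx":0,"ry":0,"rz":0},{"tx":0,"ty":0,"tz":0,"rx":0,"ry":0,"rz":0}]';  python3 -m creep '[{"tx":0,"ty":0,"tz":0.002,"rx":0,"ry":0,"rz":0},{"tx":0,"ty":0,"tz":0,"rx":0,"ry":0,"rz":0}]'
```

```text
time_s: 59.42
tool_pos: [0.6636, -0.1955, 0.0806]
tool_rot: [-180.0, 0.0, 0.0]
force: [-1.1, 1.0, 3.0]
grip_width: 0.0004
time_s: 59.68
tool_pos: [0.6637, -0.1956, 0.0787]
tool_rot: [-180.0, -0.0, 0.0]
force: [-1.7, 1.5, 3.4]
grip_width: 0.0008
time_s: 59.92
tool_pos: [0.6637, -0.1956, 0.0775]
tool_rot: [-180.0, -0.0, 0.0]
force: [-2.5, 3.4, 6.9]
grip_width: 0.0005
```

```bash
python3 -m creep '[{"tx":0,"ty":0,"tz":0,"rx":0,"ry":0,"rz":0},{"tx":0,"ty":0,"tz":-0.02,"rx":0,"ry":0,"rz":0},{"tx":0,"ty":0,"tz":-0.04,"rx":0,"ry":0,"rz":0},{"tx":0,"ty":0,"tz":-0.05,"rx":0,"ry":0,"rz":0},{"tx":0,"ty":-0.02,"tz":-0.04,"rx":0,"ry":0,"rz":0},{"tx":0,"ty":-0.04,"tz":0,"rx":0,"ry":0,"rz":0},{"tx":0,"ty":-0.05,"tz":0,"rx":0,"ry":0,"rz":0},{"tx":0,"ty":-0.05,"tz":0,"rx":0,"ry":0,"rz":0},{"tx":0,"ty":-0.05,"tz":0,"rx":0,"ry":0,"rz":0},{"tx":0,"ty":-0.03,"tz":0,"rx":0,"ry":0,"rz":0},{"tx":0,"ty":0,"tz":0,"rx":0,"ry":0,"rz":0},{"tx":0,"ty":0,"tz":0,"rx":0,"ry":0,"rz":0},{"tx":0,"ty":0,"tz":0,"rx":0,"ry":0,"rz":0}]'
python3 - <<'E'
from h import *
s=env.read_camera("scene"); crop(s,90,150,290,300,3.9,"pics/s46.png")
c=env.read_camera("top"); crop(c,170,90,570,280,2,"pics/t46.png")
E
```

```text
time_s: 61.55
tool_pos: [0.6636, 0.0417, 0.227]
tool_rot: [180.0, -0.0, -0.2]
force: [0.3, 0.0, -0.4]
grip_width: 0.0005
```

View pics/s46.png

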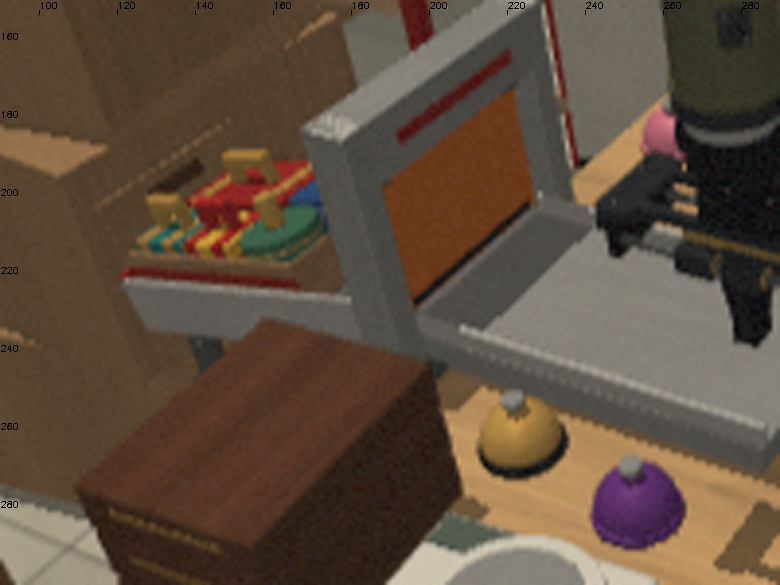

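View pics/t46.png

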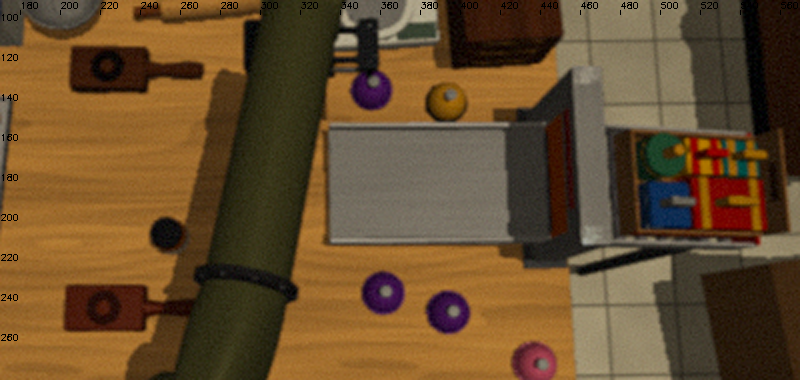

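```bash
python3 -c "
from cell import env
print(env.get_obs()['force'],env.sign_off())"
```

```text
the job is handed in; nothing more can be done
[ 0.44395966 -0.85304518 -0.33369804] None
```

The job is done and handed in at about 62 s of the 210 s allowed; the sign-off gives no verdict.

**Packing:** All five pieces were there and stand upright in the carton. The large box is beside the teal and yellow boxes at the flap end, and the two tins are at the other end. The blue tin had been knocked about 45 mm aside during the run, so I found it again with the wrist camera before picking it up.

**Pushing:** The fingers pushed only on the carton's low end wall, with up to about 13 N along the lane, and the carton opened the flap itself. Upward force on the tool reached about 10 N with some 90 mm left before the flap. I backed off about 10 mm there, a little short of the 50–80 mm given. The carton then tipped and rolled down to the stop on its own.

**Bell:** I pressed the brass bell until its plunger bottomed out, at 6.9 N, and lifted clear.

**Last checks:** The final pictures show:
- the carton at the red stop with all five pieces flat inside;
- the flap shut;
- the bell plunger up;
- both moulds and the jar not visibly moved;
- the gripper in free air, with under 1 N on the tool.

**Not exact:** The cameras disagreed by several millimetres on some positions, so I went by the wrist camera. The flap angle and bell plunger travel could not be read directly, so those two are judged from the pictures and the force reading.

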